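# Lay out rinsed slide carriers and start the drying air

### The job

Dry the rinsed slides: first move every blue slide carrier from the white tray and stand it upright on the steel drying plate, one to a place, centred over the air slot and lined up inside its etched outline. With all of them in place and let go, open the blue handwheel of the flow valve all the way, and only then pinch both orange tabs of the air selector and turn it clockwise from the white mark to the green one, so that the tabs spring back out and lock it there. Leave the bottle, beaker and tube rack alone; at the end every carrier must still sit neatly in its place.

Things in the scene. Friction and masses are not known exactly. Their poses are not given: they have to be found in the camera images.
- station: Fixed air-drying station: white plinth with a steel drying plate 250 (x) x 290 (y) mm, surface 45 mm above the bench, rim 6 mm higher (inner faces x +-120, y +-140). Aluminium manifold 240 x 104 x 50 mm along its +y side (centre y +205) carries flow valve and air selector at x -65 and +65, either way round. Origin: under the plate's centre at bench height.
- slot0 (a point): Centre, at plate surface, of one of the six places on the drying plate (three rows of two): a dark air slot 66 x 10 mm along the station's x axis, inside an etched dark outline 90 x 50 mm. At station x = -52, y = +90, z = 45 mm. Axes as the station's.
- slot1 (a point): Centre, at plate surface, of one of the six places on the drying plate (three rows of two): a dark air slot 66 x 10 mm along the station's x axis, inside an etched dark outline 90 x 50 mm. At station x = +52, y = +90, z = 45 mm. Axes as the station's.
- slot2 (a point): Centre, at plate surface, of one of the six places on the drying plate (three rows of two): a dark air slot 66 x 10 mm along the station's x axis, inside an etched dark outline 90 x 50 mm. At station x = -52, y = 0, z = 45 mm. Axes as the station's.
- slot3 (a point): Centre, at plate surface, of one of the six places on the drying plate (three rows of two): a dark air slot 66 x 10 mm along the station's x axis, inside an etched dark outline 90 x 50 mm. At station x = +52, y = 0, z = 45 mm. Axes as the station's.
- slot4 (a point): Centre, at plate surface, of one of the six places on the drying plate (three rows of two): a dark air slot 66 x 10 mm along the station's x axis, inside an etched dark outline 90 x 50 mm. At station x = -52, y = -90, z = 45 mm. Axes as the station's.
- slot5 (a point): Centre, at plate surface, of one of the six places on the drying plate (three rows of two): a dark air slot 66 x 10 mm along the station's x axis, inside an etched dark outline 90 x 50 mm. At station x = +52, y = -90, z = 45 mm. Axes as the station's.
- carrier1: Loaded slide carrier: blue plastic rack 84 (x) x 44 (y) mm, 28 high, five glass slides standing in it; 70 to 140 g, the same either way round. A carrying handle runs lengthwise over its middle: a bar 84 (x) x 10 (y) mm, from 52 to 66 mm above the underside, on posts at both ends, open below. Origin: centre of its underside; x along its length, z up. Absent in some runs (None).
- carrier2: Loaded slide carrier: blue plastic rack 84 (x) x 44 (y) mm, 28 high, five glass slides standing in it; 70 to 140 g, the same either way round. A carrying handle runs lengthwise over its middle: a bar 84 (x) x 10 (y) mm, from 52 to 66 mm above the underside, on posts at both ends, open below. Origin: centre of its underside; x along its length, z up. Absent in some runs (None).
- carrier3: Loaded slide carrier: blue plastic rack 84 (x) x 44 (y) mm, 28 high, five glass slides standing in it; 70 to 140 g, the same either way round. A carrying handle runs lengthwise over its middle: a bar 84 (x) x 10 (y) mm, from 52 to 66 mm above the underside, on posts at both ends, open below. Origin: centre of its underside; x along its length, z up. Absent in some runs (None).
- carrier4: Loaded slide carrier: blue plastic rack 84 (x) x 44 (y) mm, 28 high, five glass slides standing in it; 70 to 140 g, the same either way round. A carrying handle runs lengthwise over its middle: a bar 84 (x) x 10 (y) mm, from 52 to 66 mm above the underside, on posts at both ends, open below. Origin: centre of its underside; x along its length, z up. Absent in some runs (None).
- carrier5: Loaded slide carrier: blue plastic rack 84 (x) x 44 (y) mm, 28 high, five glass slides standing in it; 70 to 140 g, the same either way round. A carrying handle runs lengthwise over its middle: a bar 84 (x) x 10 (y) mm, from 52 to 66 mm above the underside, on posts at both ends, open below. Origin: centre of its underside; x along its length, z up. Absent in some runs (None).
- carrier6: Loaded slide carrier: blue plastic rack 84 (x) x 44 (y) mm, 28 high, five glass slides standing in it; 70 to 140 g, the same either way round. A carrying handle runs lengthwise over its middle: a bar 84 (x) x 10 (y) mm, from 52 to 66 mm above the underside, on posts at both ends, open below. Origin: centre of its underside; x along its length, z up. Absent in some runs (None).
- rinse_tray: White shallow draining tray, fixed, 260 (x) x 330 (y) mm, floor 4 mm above the bench, walls 4 mm thick and 12 mm high over the bench; the carriers stand in it at the start. Origin: under its centre at bench height.
- flow_valve (a joint): Turning of the flow valve's blue handwheel, rad: 0 shut, 9.42 (one and a half turns) fully open against its stop; found between 0 and 1.5. Opens anticlockwise seen from above; stays where it is left; turning takes about 0.15 N m. Wheel and stem rise 2.55 mm per rad, 24 mm in all.
- wheel_grip (a point): Centre of the handwheel at mid height of its rim: a solid blue disc 56 mm across, rim 16 mm high (+-8 about this point), steel nut 5 mm proud on top, white dot. It stands on a brass bonnet 24 mm across just below it, wider (72 mm) at the manifold 70 mm below this point. 120 mm above the bench when shut; rises with the wheel. z up.
- selector (a joint): Turning of the black air selector knob, rad: 0 off (white line on the knob points to the white mark), 1.57 air on (white line to the green mark), stops at both ends. Grows clockwise seen from above. At both ends it is locked by two orange tabs and turns only while both are pressed in at least 5 mm; then it needs about 0.1 N m.
- tab_a (a joint): Inward travel of one orange release tab, m: 0 sprung out, 0.006 fully pressed. Spring 3 N at rest, 6 N fully pressed. With the knob at off or on its foot springs into a notch of the steel collar and locks the knob; anywhere between it stays in about 4 mm.
- tab_b (a joint): Inward travel of the other orange release tab, opposite the first; as tab_a.
- selector_grip (a point): On the selector knob's axis at mid height of the tabs, 89 mm above the bench; turns with the knob. Orange tabs at this frame's +y and -y: flat faces 22 mm wide, 28 high (+-14 about this point), 58 mm apart over both when out, 46 pressed in. Below them a steel collar 82 mm across, top 17 mm below this point, on a 100 mm flange; knob 44 mm across, top 21 mm above it. Its white line lies to -x; z up.
- bottle: Bystander: glass reagent bottle 72 mm across, 128 mm tall, blue cap; origin at centre of its underside. Leave it alone.
- beaker: Bystander: glass beaker 68 mm across, 85 mm tall; origin at centre of its underside. Leave it alone.
- tube_rack: Bystander: violet tube rack 75 x 105 x 41 mm; origin at centre of its underside. Leave it alone.
Not all that is in view belongs to the job. Leave any red look-alike of the carrier4 alone.

How it is judged (in metres and radians):
On the way, in this order (a step that is already met when the one before it is completed fails the run):
1. every carrier stands in a place of its own on the drying plate, let go (angle between each of carrier1, carrier2, carrier3, carrier4, carrier5, carrier6's own z axis and vertical below 0.12 rad and angle between the x axis of each of carrier1, carrier2, carrier3, carrier4, carrier5, carrier6 and the x axis of station, either way round below 0.17 rad and z of carrier1 in the frame of station between 0.04 and 0.05 m and linear speed of each of carrier1, carrier2, carrier3, carrier4, carrier5, carrier6 below 0.02 m/s and (horizontal distance between carrier1 and slot0 below 0.012 m or horizontal distance between carrier1 and slot1 below 0.012 m or horizontal distance between carrier1 and slot2 below 0.012 m or horizontal distance between carrier1 and slot3 below 0.012 m or horizontal distance between carrier1 and slot4 below 0.012 m or horizontal distance between carrier1 and slot5 below 0.012 m) and z of carrier2 in the frame of station between 0.04 and 0.05 m and (horizontal distance between carrier2 and slot0 below 0.012 m or horizontal distance between carrier2 and slot1 below 0.012 m or horizontal distance between carrier2 and slot2 below 0.012 m or horizontal distance between carrier2 and slot3 below 0.012 m or horizontal distance between carrier2 and slot4 below 0.012 m or horizontal distance between carrier2 and slot5 below 0.012 m) and z of carrier3 in the frame of station between 0.04 and 0.05 m and (horizontal distance between carrier3 and slot0 below 0.012 m or horizontal distance between carrier3 and slot1 below 0.012 m or horizontal distance between carrier3 and slot2 below 0.012 m or horizontal distance between carrier3 and slot3 below 0.012 m or horizontal distance between carrier3 and slot4 below 0.012 m or horizontal distance between carrier3 and slot5 below 0.012 m) and z of carrier4 in the frame of station between 0.04 and 0.05 m and (horizontal distance between carrier4 and slot0 below 0.012 m or horizontal distance between carrier4 and slot1 below 0.012 m or horizontal distance between carrier4 and slot2 below 0.012 m or horizontal distance between carrier4 and slot3 below 0.012 m or horizontal distance between carrier4 and slot4 below 0.012 m or horizontal distance between carrier4 and slot5 below 0.012 m) and z of carrier5 in the frame of station between 0.04 and 0.05 m and (horizontal distance between carrier5 and slot0 below 0.012 m or horizontal distance between carrier5 and slot1 below 0.012 m or horizontal distance between carrier5 and slot2 below 0.012 m or horizontal distance between carrier5 and slot3 below 0.012 m or horizontal distance between carrier5 and slot4 below 0.012 m or horizontal distance between carrier5 and slot5 below 0.012 m) and z of carrier6 in the frame of station between 0.04 and 0.05 m and (horizontal distance between carrier6 and slot0 below 0.012 m or horizontal distance between carrier6 and slot1 below 0.012 m or horizontal distance between carrier6 and slot2 below 0.012 m or horizontal distance between carrier6 and slot3 below 0.012 m or horizontal distance between carrier6 and slot4 below 0.012 m or horizontal distance between carrier6 and slot5 below 0.012 m) and contact force between the fingers and anything else below 0.5 N), for 0.2 s.
2. the flow valve is fully open (value of joint flow_valve above 9.15 rad and value of joint selector below 0.2 rad), for 0.2 s.
3. the air selector is at on with its tabs sprung out (value of joint selector above 1.5 rad and value of joint each of tab_a, tab_b below 0.0015 m), for 0.2 s.
At the end, for the whole second after the job is handed in: Every carrier present stands upright on the drying plate, centre within 12 mm of a place's middle and length within 10 degrees of its slot; flow valve within 16 degrees of fully open; selector within 4 degrees of its on stop with both tabs sprung out (under 1.5 mm in) (all of step 3 and angle between each of carrier1, carrier2, carrier3, carrier4, carrier5, carrier6's own z axis and vertical below 0.12 rad and angle between the x axis of each of carrier1, carrier2, carrier3, carrier4, carrier5, carrier6 and the x axis of station, either way round below 0.17 rad and z of carrier1 in the frame of station between 0.04 and 0.05 m and linear speed of each of carrier1, carrier2, carrier3, carrier4, carrier5, carrier6 below 0.02 m/s and (horizontal distance between carrier1 and slot0 below 0.012 m or horizontal distance between carrier1 and slot1 below 0.012 m or horizontal distance between carrier1 and slot2 below 0.012 m or horizontal distance between carrier1 and slot3 below 0.012 m or horizontal distance between carrier1 and slot4 below 0.012 m or horizontal distance between carrier1 and slot5 below 0.012 m) and z of carrier2 in the frame of station between 0.04 and 0.05 m and (horizontal distance between carrier2 and slot0 below 0.012 m or horizontal distance between carrier2 and slot1 below 0.012 m or horizontal distance between carrier2 and slot2 below 0.012 m or horizontal distance between carrier2 and slot3 below 0.012 m or horizontal distance between carrier2 and slot4 below 0.012 m or horizontal distance between carrier2 and slot5 below 0.012 m) and z of carrier3 in the frame of station between 0.04 and 0.05 m and (horizontal distance between carrier3 and slot0 below 0.012 m or horizontal distance between carrier3 and slot1 below 0.012 m or horizontal distance between carrier3 and slot2 below 0.012 m or horizontal distance between carrier3 and slot3 below 0.012 m or horizontal distance between carrier3 and slot4 below 0.012 m or horizontal distance between carrier3 and slot5 below 0.012 m) and z of carrier4 in the frame of station between 0.04 and 0.05 m and (horizontal distance between carrier4 and slot0 below 0.012 m or horizontal distance between carrier4 and slot1 below 0.012 m or horizontal distance between carrier4 and slot2 below 0.012 m or horizontal distance between carrier4 and slot3 below 0.012 m or horizontal distance between carrier4 and slot4 below 0.012 m or horizontal distance between carrier4 and slot5 below 0.012 m) and z of carrier5 in the frame of station between 0.04 and 0.05 m and (horizontal distance between carrier5 and slot0 below 0.012 m or horizontal distance between carrier5 and slot1 below 0.012 m or horizontal distance between carrier5 and slot2 below 0.012 m or horizontal distance between carrier5 and slot3 below 0.012 m or horizontal distance between carrier5 and slot4 below 0.012 m or horizontal distance between carrier5 and slot5 below 0.012 m) and z of carrier6 in the frame of station between 0.04 and 0.05 m and (horizontal distance between carrier6 and slot0 below 0.012 m or horizontal distance between carrier6 and slot1 below 0.012 m or horizontal distance between carrier6 and slot2 below 0.012 m or horizontal distance between carrier6 and slot3 below 0.012 m or horizontal distance between carrier6 and slot4 below 0.012 m or horizontal distance between carrier6 and slot5 below 0.012 m) and value of joint flow_valve above 9.15 rad); the robot touches nothing.
It fails at once if the bottle is knocked over or shifted by more than 30 mm (distance of bottle from where it was at the start of the episode above 0.03 m or angle between bottle's own z axis and vertical above 0.5 rad).
It fails at once if the beaker is knocked over or shifted by more than 30 mm (distance of beaker from where it was at the start of the episode above 0.03 m or angle between beaker's own z axis and vertical above 0.5 rad).
It fails at once if the tube rack is knocked over or shifted by more than 30 mm (distance of tube_rack from where it was at the start of the episode above 0.03 m or angle between tube_rack's own z axis and vertical above 0.5 rad).
Of carrier1, carrier2, carrier3, carrier4, carrier5, carrier6 only 4 to 6 are there at a start; the rules pass over those that are not, and their reading is None.
At some moment in a run one of carrier1, carrier2, carrier3, carrier4, carrier5, carrier6 may be knocked a few centimetres aside while the robot is not near it.
Once in a run the grip may slacken for a moment while it holds something.
It also fails if it takes over 210 s, if anything falls off the work surface, if the arm or the gripper's body presses on something with over 40 N, if the wrist force passes 120 N, or if a joint passes its speed limit or range.

### The arm

A 6-joint arm with a two-finger parallel gripper is mounted at the origin on the work surface. World frame = base frame: x ahead of the robot, y to its left, z up, the work surface at z = 0. Lengths are in mm, angles in rad, forces in N, time in s.
With the tool pointing down it reaches from about 350 to 925 mm from the base axis. Payload 6.4 kg.
Tool frame: the origin (TCP) lies at the very end of the fingers, on their centre line; the grasp point (between the pads) lies 19 mm behind it; y points along the fingers, x is the direction in which the jaws open and shut, and the axes are right-handed (so a half turn about y gives the same grasp; the last joint's range is limited). The gripper opens to 94 mm and grips with 3 to 60 N. Pads are 16 mm wide; open, the fingers measure 119 mm over their backs; the gripper's body (75 mm by 177 mm) begins 78 mm behind the grasp point.
Start: joints at [-1.352, 0.245, 1.558, -0, 1.339, -0.174], TCP at [248.81, -600.506, 205.455] pointing down, gripper open.
Joint ranges: [-3.13, 3.13], [-1.02, 2.26], [0.13, 2.54], [-0.95, 4.09], [0.21, 2.88], [-2.74, 2.74]. Speed limits (rad/s): [2.57, 2.57, 3.14, 3.14, 3.14, 3.14].

### API

Orientations are given as a 3x3 rotation matrix whose columns are the frame's x, y, z axes.
In Python, from bench import manip gives the robot as it stands.
- The arm moves only by the tool move_arm, never from a script. Its argument "series" is a list of rows, each an object of numbers: "ax", "ay", "az": the turn, a rotation vector about the world's x, y, z in degrees; "dx", "dy", "dz": the shift along the world's x, y, z in cm; "fingers": the finger opening in cm, from 0 to 9.4. In form: [{"ax": .., "ay": .., "az": .., "dx": .., "dy": .., "dz": .., "fingers": ..}, ...]. A call has 1 to 12 rows; each row is the pose to reach, as a shift and turn from the pose commanded when the call began; what a row does not reach only later rows make up. A row lasts 1/10 s, in which the tool goes at most 50 mm and 8.59 degrees, less where a joint would pass 70% of its speed; a pose out of reach is approached as far as the arm can. A call with a gripper value outside its range is refused whole. The fingers move at their own pace and stop on an object; "squeeze" is the grip in N (left out, the last holds). Time passes only in rows, so rows that repeat a pose let the fingers close. It gives the time, the measured TCP pose, the force and the opening at its end, in the units of the state.
- manip.get_state(): the state, without advancing time (a new reading comes with each control period).
- manip.snapshot(name): name is "scene" or "top" or "wrist"; returns a dict with "frame" (420x560x3 uint8, red, green, blue), "intrinsics" (3x3 intrinsics, pixels), "view" (4x4, takes a point from world to camera coordinates); the wrist camera has in their place "hand_eye" (4x4, takes a point from camera to tool coordinates, whose origin is the TCP and whose axes are the tool frame's). Camera axes: x right, y down, z forward; pixel columns grow to the right and rows downward; lengths in mm; the calibration is good to about 2 mm. A picture is of the moment at which its call begins: read the wrist's pose just before it. There is no depth.
- manip.finish_job(): hands the job in, once; it reports no verdict.
The state is a dict: "time": time; "q": joint angles; "joint_velocities": joint speeds; "effort": joint torques, N m; "ee_pos": TCP position; "tool_rot": TCP orientation; "force": force on the tool from outside, world axes, zero at the start; "wrist_torque": the same for the moment, N m; "gripper_width": finger opening in mm.
Only numpy, scipy, OpenCV 4.12 (cv2) and the standard library are available. Lean on these libraries where they do the work, as an engineer would, in place of code of your own. Each camera call takes 0.05 s, during which the arm holds its last target.

## Working session

There is one attempt and no reset: what is moved stays moved. The work goes in short steps, Python scripts to look and compute and a tool call to move; the robot and the scene stay as the last step left them, time stands still between calls to the robot, and variables do not carry over. Pictures are saved under pics/ and viewed, and the job is handed in when it is done.

Besides the shell and the picture viewer there is one more tool, called after "Call:" as a command line: name --argument value ..., lists and objects as JSON in quotes. move_arm: Moves the arm, as the interface text tells. Its arguments: {"type":"object","properties":{"series":{"type":"array"},"squeeze":{"type":"number"}},"required":["series"]}

```bash
mkdir -p pics; ls; cat > h.py <<'E'
import numpy as np, cv2
from bench import manip
def snap(name,fn=None):
    st=manip.get_state(); s=manip.snapshot(name)
    f=np.array(s["frame"]); K=np.array(s["intrinsics"])
    if name=="wrist":
        H=np.array(s["hand_eye"]); T=np.eye(4); T[:3,:3]=np.array(st["tool_rot"]); T[:3,3]=st["ee_pos"]
        C=T@H
    else: C=np.linalg.inv(np.array(s["view"]))
    if fn: cv2.imwrite("pics/"+fn,cv2.cvtColor(f,cv2.COLOR_RGB2BGR))
    return f,K,C
def ray(K,C,u,v,z):
    d=C[:3,:3]@np.linalg.inv(K)@np.array([u,v,1.0]); t=(z-C[2,3])/d[2]
    return C[:3,3]+t*d
def proj(K,C,p):
    q=np.linalg.inv(C)@np.append(p,1.0); q=K@q[:3]; return q[:2]/q[2]
E
python3 - <<'E'
from h import *
for n in ["scene","top","wrist"]:
    f,K,C=snap(n,n+"0.png"); print(n,K.round(1).tolist(),C.round(2).tolist())
print(manip.get_state())
E
```

```text
pics
scene [[396.8, 0.0, 279.9], [0.0, 396.8, 209.4], [0.0, 0.0, 1.0]] [[0.64, 0.63, -0.45, 1134.85], [0.77, -0.52, 0.37, -536.33], [0.0, -0.58, -0.81, 1197.38], [0.0, 0.0, 0.0, 1.0]]
top [[521.4, 0.0, 283.6], [0.0, 521.4, 211.1], [0.0, 0.0, 1.0]] [[-0.0, -0.99, 0.11, 381.56], [-1.0, 0.0, 0.01, -1.73], [-0.01, -0.11, -0.99, 1595.75], [0.0, 0.0, 0.0, 1.0]]
wrist [[299.3, 0.0, 278.4], [0.0, 299.3, 208.7], [0.0, 0.0, 1.0]] [[0.38, -0.89, -0.26, 324.8], [-0.92, -0.37, -0.11, -567.05], [-0.0, 0.29, -0.96, 383.4], [0.0, 0.0, 0.0, 1.0]]
{'time': 0.15, 'q': array([-1.35214687e+00,  2.45643297e-01,  1.55874324e+00, -1.35909101e-05,
        1.33871864e+00, -1.74078026e-01]), 'joint_velocities': array([-0.00188082, -0.0033363 , -0.00322602, -0.00028654, -0.00049727,
        0.00061369]), 'effort': array([ 6.56582415e-05, -4.16267109e+01, -3.14981425e+01,  6.85206545e-02,
        3.16128577e-02, -8.82876407e-05]), 'ee_pos': array([ 248.67213088, -600.03877106,  204.60015408]), 'tool_rot': array([[ 3.82712317e-01, -3.40996133e-04,  9.23867505e-01],
       [-9.23866363e-01,  1.47364709e-03,  3.82712388e-01],
       [-1.49195811e-03, -9.99998856e-01,  2.48948037e-04]]), 'force': array([ 0.66496331,  0.16197761, -0.06118778]), 'wrist_torque': array([0.05588127, 0.03436295, 0.01410362]), 'gripper_width': 94.15167662599976}
```

View pics/top0.png

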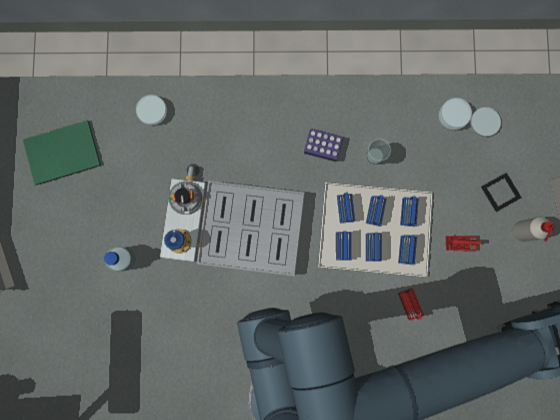

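View pics/scene0.png

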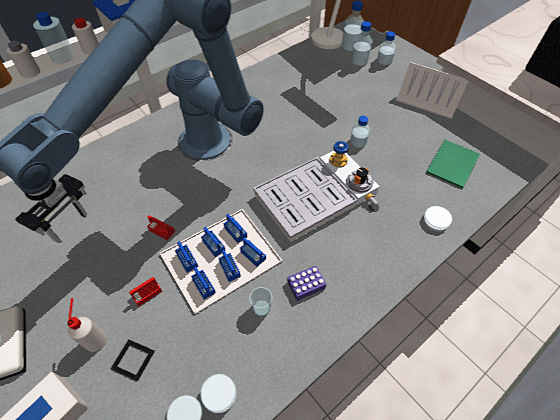

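View pics/wrist0.png

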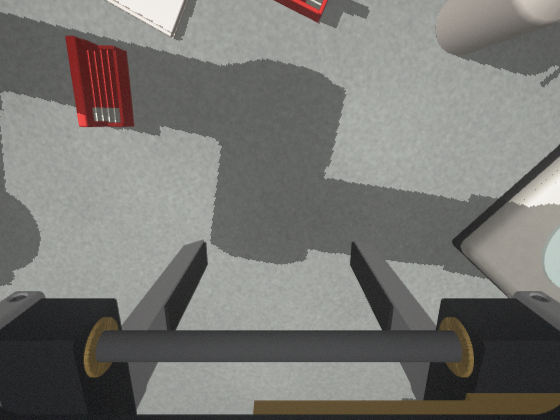

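```bash
python3 - <<'E'
from h import *
f=cv2.imread("pics/top0.png")
c=f[165:290,155:445]; cv2.imwrite("pics/top0c.png",cv2.resize(c,None,fx=2.7,fy=2.7,interpolation=cv2.INTER_CUBIC))
E
```

```text
(no output)
```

View pics/top0c.png

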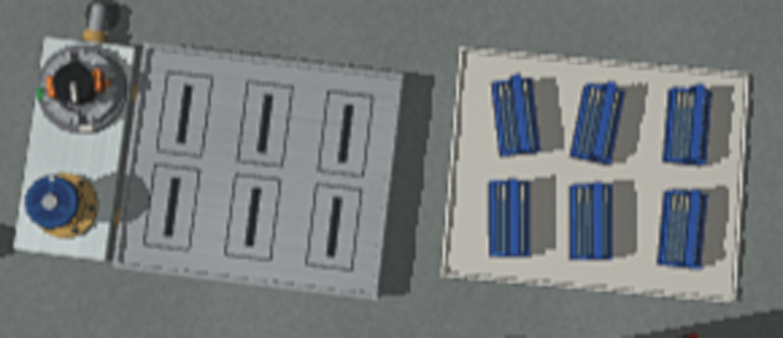

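```bash
cat >> h.py <<'E'
SL=np.array([[-52,90],[52,90],[-52,0],[52,0],[-52,-90],[52,-90]],float)
def fit2(src,dst):
    a,b=src.mean(0),dst.mean(0); U,S,Vt=np.linalg.svd((src-a).T@(dst-b)); R=(U@Vt).T
    return R,b-R@a
def bright_bars(f,K,C,z,minA=15):
    hsv=cv2.cvtColor(f,cv2.COLOR_RGB2HSV)
    m=cv2.inRange(hsv,(105,150,110),(125,255,255))
    n,l,s,c=cv2.connectedComponentsWithStats(m); out=[]
    for i in range(1,n):
        if s[i,4]<minA: continue
        p=np.argwhere(l==i)[:,::-1].astype(np.float32); r=cv2.minAreaRect(p); out.append((s[i].tolist(),r))
    return m,out
E
python3 - <<'E'
from h import *
f,K,C=snap("top")
g=cv2.cvtColor(f,cv2.COLOR_RGB2GRAY)
roi=np.zeros_like(g); cv2.fillPoly(roi,[np.array([[210,188],[300,197],[296,270],[206,260]])],255)
m=((g<60)&(roi>0)).astype(np.uint8)
n,l,s,c=cv2.connectedComponentsWithStats(m)
P=[]
for i in range(1,n):
    if s[i,4]>20:
        w=ray(K,C,*c[i],45); print(s[i].tolist(),c[i].round(1),w.round(1)); P.append(w[:2])
P=np.array(P)
hsv=cv2.cvtColor(f,cv2.COLOR_RGB2HSV)
m,o=bright_bars(f,K,C,70)
for b,r in o: print(b,np.round(r[0],1),np.round(r[1],1),round(r[2],1),ray(K,C,*r[0],70).round(1))
print(hsv[225,340:380].tolist() and hsv[245,335:355].tolist())
np.save("P.npy",P)
E
```

```text
[221, 197, 5, 21, 46] [223.  206.6] [571.  190.3  45. ]
[251, 201, 5, 20, 46] [252.7 210.4] [559.1 101.2  45. ]
[281, 204, 4, 21, 46] [282.5 214. ] [547.7  11.9  45. ]
[216, 231, 5, 21, 48] [218.3 241.3] [467.  203.5  45. ]
[246, 235, 5, 21, 48] [248.3 245.1] [455.4 114.   45. ]
[276, 238, 5, 22, 47] [278.3 248.6] [444.5  24.7  45. ]
[345, 193, 6, 28, 84] [347.3 206.6] [27.3  3. ] 82.9 [ 566.4 -179.2   70. ]
[338, 196, 8, 26, 35] [339.4 209.1] [26.   4.3] 74.4 [ 559.1 -155.8   70. ]
[367, 197, 6, 27, 38] [369.5 210. ] [26.  5.] 90.0 [ 556.  -244.2   70. ]
[375, 196, 8, 27, 81] [378.4 209. ] [ 2.7 26.9] 11.3 [ 558.9 -270.4   70. ]
[411, 197, 5, 29, 84] [413. 211.] [28.  4.] 90.0 [ 552.5 -371.8   70. ]
[402, 198, 6, 27, 34] [403.1 211.3] [26.2  4.9] 83.4 [ 551.8 -342.7   70. ]
[173, 231, 9, 6, 15] [177.2 233.3] [8.2 3.7] 15.9 [489.6 321.   70. ]
[165, 232, 14, 17, 42] [170.1 241.5] [16.9  9. ] 55.3 [465.5 341.4  70. ]
[337, 233, 4, 26, 29] [337.  245.7] [25.2  3. ] 83.2 [ 451.5 -147.1   70. ]
[344, 232, 3, 27, 81] [345. 245.] [26.  2.] 90.0 [ 453.4 -170.4   70. ]
[375, 233, 3, 28, 84] [376.  246.5] [27.  2.] 90.0 [ 448.7 -260.8   70. ]
[367, 234, 1, 26, 26] [367.  246.5] [25.  0.] -90.0 [ 448.8 -234.5   70. ]
[400, 236, 5, 27, 33] [401.2 248.9] [ 2.  26.3] 8.1 [ 441.5 -333.9   70. ]
[409, 236, 5, 28, 86] [411.  249.5] [27.  4.] 90.0 [ 439.6 -362.5   70. ]
[104, 252, 13, 12, 118] [110.  257.5] [11. 12.] 90.0 [419.4 516.3  70. ]
[[26, 12, 150], [113, 103, 99], [110, 181, 151], [108, 125, 102], [106, 106, 99], [109, 119, 92], [103, 71, 119], [110, 117, 89], [110, 136, 86], [110, 168, 146], [110, 169, 145], [111, 174, 138], [109, 120, 89], [101, 67, 118], [109, 107, 69], [111, 144, 83], [105, 17, 92], [25, 14, 110], [24, 12, 109], [24, 12, 110]]
```

Call:
move_arm --series '[{"dx": 13,"dy": 33.5,"dz": 0,"az": -22},{"dx": 13,"dy": 33.5,"dz": 0,"az": -22},{"dx": 13,"dy": 33.5,"dz": 0,"az": -22},{"dx": 13,"dy": 33.5,"dz": 0,"az": -22},{"dx": 13,"dy": 33.5,"dz": 0,"az": -22},{"dx": 13,"dy": 33.5,"dz": 0,"az": -22},{"dx": 13,"dy": 33.5,"dz": 0,"az": -22},{"dx": 13,"dy": 33.5,"dz": 0,"az": -22},{"dx": 13,"dy": 33.5,"dz": 0,"az": -22},{"dx": 13,"dy": 33.5,"dz": 0,"az": -22}]'

```text
$.series[0]: bad value
```

```bash
python3 - <<'E'
from h import *
P=np.load("P.npy"); dst=P[[3,0,4,1,5,2]]
R,t=fit2(SL,dst); print(R,t,np.degrees(np.arctan2(R[1,0],R[0,0]))); print((SL@R.T+t-dst).round(1).tolist())
f,K,C=snap("wrist","w1.png"); s=manip.get_state(); print(s['time'],s['ee_pos'],s['tool_rot'].round(3),C[:3,3])
E
```

```text
[[ 0.99204745  0.12586443]
 [-0.12586443  0.99204745]] [507.45207901 107.60427472] -7.230678374411273
[[0.2, -0.0], [-0.6, 0.0], [0.5, 0.1], [-0.1, -0.1], [-0.0, 0.1], [-0.0, -0.1]]
0.25 [ 248.75035164 -600.25245114  204.96441886] [[ 0.383 -0.     0.924]
 [-0.924  0.001  0.383]
 [-0.001 -1.     0.   ]] [ 324.81544843 -567.13936044  383.70318323]
```

View pics/w1.png

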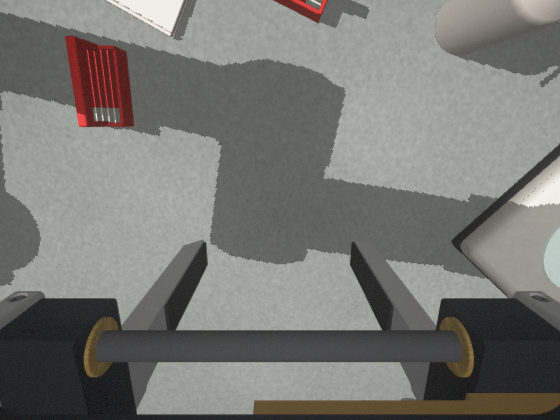

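Call:
move_arm --series '[{"ax": 0,"ay": 0,"az": -22,"dx": 13,"dy": 33.5,"dz": 0,"fingers": 9.4},{"ax": 0,"ay": 0,"az": -22,"dx": 13,"dy": 33.5,"dz": 0,"fingers": 9.4},{"ax": 0,"ay": 0,"az": -22,"dx": 13,"dy": 33.5,"dz": 0,"fingers": 9.4},{"ax": 0,"ay": 0,"az": -22,"dx": 13,"dy": 33.5,"dz": 0,"fingers": 9.4},{"ax": 0,"ay": 0,"az": -22,"dx": 13,"dy": 33.5,"dz": 0,"fingers": 9.4},{"ax": 0,"ay": 0,"az": -22,"dx": 13,"dy": 33.5,"dz": 0,"fingers": 9.4},{"ax": 0,"ay": 0,"az": -22,"dx": 13,"dy": 33.5,"dz": 0,"fingers": 9.4},{"ax": 0,"ay": 0,"az": -22,"dx": 13,"dy": 33.5,"dz": 0,"fingers": 9.4},{"ax": 0,"ay": 0,"az": -22,"dx": 13,"dy": 33.5,"dz": 0,"fingers": 9.4}]'

```text
time: 1.15
ee_pos: [379.2, -264.6, 205.6]
tool_rot: [[0.012, 0.0, 1.0], [-1.0, -0.001, 0.012], [0.001, -1.0, 0.0]]
force: [0.6, -0.3, -0.3]
gripper_width: 94.1
```

```bash
python3 - <<'E'
from h import *
f,K,C=snap("wrist","w2.png"); s=manip.get_state(); print(s['time'],s['ee_pos'],s['tool_rot'].round(3),C[:3,3],s['q'])
E
```

```text
1.2 [ 378.89682973 -265.76388431  205.63804897] [[ 0.01   0.     1.   ]
 [-1.    -0.001  0.01 ]
 [ 0.001 -1.     0.   ]] [ 461.60835116 -262.29445793  384.50188136] [-8.57146944e-01 -2.12395018e-01  2.02074411e+00 -4.79747623e-04
  1.33258948e+00  7.03929385e-01]
```

View pics/w2.png

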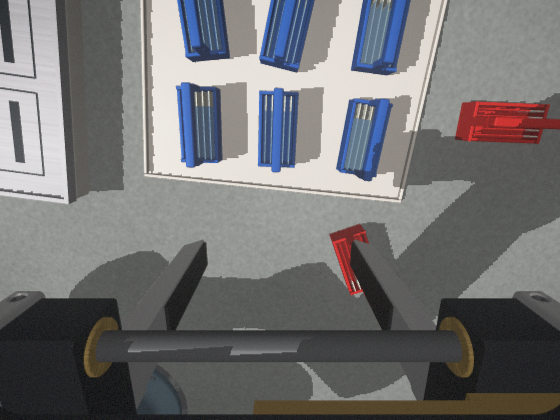

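```bash
cat >> h.py <<'E'
def bars(name,z=70,lo=120,zone=None,minA=40,fn=None):
    """bright-blue handle bars -> world centre, yaw(deg, of long axis in -90..90), length"""
    f,K,C=snap(name,fn); hsv=cv2.cvtColor(f,cv2.COLOR_RGB2HSV)
    m=cv2.inRange(hsv,(105,150,lo),(125,255,255))
    n,l,s,c=cv2.connectedComponentsWithStats(m); out=[]
    for i in range(1,n):
        if s[i,4]<minA: continue
        p=np.argwhere(l==i)[:,::-1].astype(float)
        W=np.array([ray(K,C,u,v,z)[:2] for u,v in p]).astype(np.float32)
        (cx,cy),(w,h),a=cv2.minAreaRect(W); 
        d=W-W.mean(0); ev,V=np.linalg.eigh(d.T@d); ax=V[:,1]; ax=ax*np.sign(ax[0])
        out.append((c[i].round(0).tolist(),int(s[i,4]),round(cx,1),round(cy,1),round(max(w,h),1),round(min(w,h),1),round(float(np.degrees(np.arctan2(ax[1],ax[0]))),1)))
    return f,m,out
E
python3 - <<'E'
from h import *
for n in ["wrist","top"]:
    f,m,o=bars(n,minA=60 if n=="top" else 150)
    print(n); [print(x) for x in o]
    if n=="wrist": cv2.imwrite("pics/m1.png",m)
E
```

```text
wrist
([183.0, 32.0], 193, 540.4, -173.3, 47.5, 12.1, 10.5)
([190.0, 22.0], 424, 545.9, -182.1, 37.8, 8.5, 5.9)
([265.0, 26.0], 160, 543.3, -251.1, 45.2, 2.7, -12.7)
([283.0, 27.0], 529, 542.8, -267.2, 47.7, 8.7, -13.0)
([362.0, 35.0], 272, 537.5, -341.4, 56.3, 14.3, -0.5)
([392.0, 29.0], 694, 541.1, -368.8, 51.7, 11.4, -5.7)
([185.0, 124.0], 660, 454.0, -168.1, 81.1, 12.2, -0.8)
([271.0, 129.0], 912, 449.7, -253.8, 81.0, 22.4, -1.1)
([349.0, 129.0], 236, 448.8, -334.4, 70.3, 14.5, -11.1)
([375.0, 131.0], 577, 446.1, -362.4, 72.1, 10.4, -8.9)
top
([347.0, 207.0], 80, 566.5, -179.3, 80.8, 8.4, 6.0)
([378.0, 209.0], 80, 559.3, -270.5, 79.3, 8.1, -12.6)
([413.0, 211.0], 81, 552.8, -371.5, 83.2, 9.8, -5.7)
([345.0, 245.0], 81, 453.5, -170.5, 75.9, 5.9, -1.0)
([376.0, 245.0], 77, 450.3, -260.8, 75.8, 5.8, -1.0)
([110.0, 258.0], 117, 418.8, 515.2, 33.3, 33.2, -87.8)
```

View pics/m1.png

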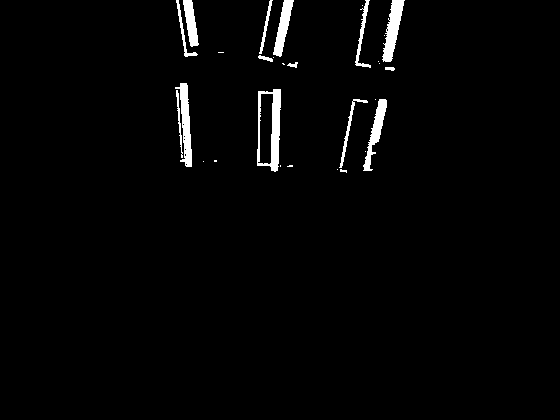

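Top-view crop: there are six blue carriers in the white tray, at top px (345,207), (376,210), (409,211), (345,245), (376,246) and (408,249). They match the description. The red look-alikes at (463,243) and (411,304) are outside the tray and I'll leave them. The station has six slots. The valve is at (176,240), and the selector is at (185,197) with its white line towards −x.

I'll pick the near-left carrier first, for slot0.

Call:
move_arm --series '[{"ax": 0,"ay": 0,"az": -1.5,"dx": 7.5,"dy": 9.6,"dz": -4,"fingers": 4},{"ax": 0,"ay": 0,"az": -1.5,"dx": 7.5,"dy": 9.6,"dz": -4,"fingers": 4},{"ax": 0,"ay": 0,"az": -1.5,"dx": 7.5,"dy": 9.6,"dz": -4,"fingers": 4},{"ax": 0,"ay": 0,"az": -1.5,"dx": 7.5,"dy": 9.6,"dz": -8,"fingers": 4},{"ax": 0,"ay": 0,"az": -1.5,"dx": 7.5,"dy": 9.6,"dz": -12,"fingers": 4},{"ax": 0,"ay": 0,"az": -1.5,"dx": 7.5,"dy": 9.6,"dz": -12,"fingers": 4}]' --squeeze 20

```text
time: 1.9
ee_pos: [449.9, -168.3, 80.2]
tool_rot: [[-0.019, -0.01, 1.0], [-1.0, 0.006, -0.019], [-0.006, -1.0, -0.01]]
force: [0.6, -0.1, -1.1]
gripper_width: 49.2
```

```bash
python3 - <<'E'
from h import *
f,K,C=snap("wrist","w3.png"); s=manip.get_state(); print(s['ee_pos'],s['force'])
E
```

```text
[ 451.88206062 -169.60359247   83.2711721 ] [-0.31734151 -0.36060974  0.44352378]
```

View pics/w3.png

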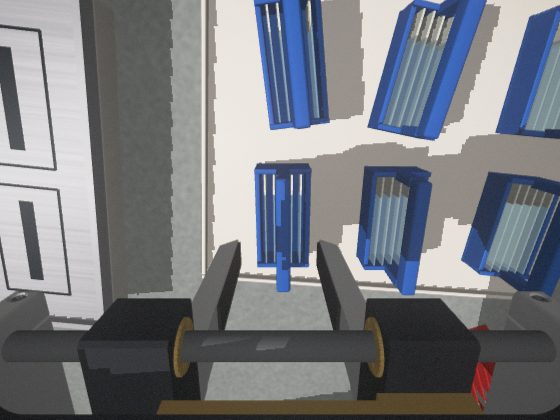

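The handle (px 283, 180–290) sits centred between the fingers. I'll lower and close.

Call:
move_arm --series '[{"ax": 0,"ay": 0,"az": 0,"dx": 0,"dy": 0,"dz": -4,"fingers": 4},{"ax": 0,"ay": 0,"az": 0,"dx": 0,"dy": 0,"dz": -4,"fingers": 4},{"ax": 0,"ay": 0,"az": 0,"dx": 0,"dy": 0,"dz": -4,"fingers": 0},{"ax": 0,"ay": 0,"az": 0,"dx": 0,"dy": 0,"dz": -4,"fingers": 0},{"ax": 0,"ay": 0,"az": 0,"dx": 0,"dy": 0,"dz": -4,"fingers": 0},{"ax": 0,"ay": 0,"az": 0,"dx": 0,"dy": 0,"dz": -4,"fingers": 0},{"ax": 0,"ay": 0,"az": 0,"dx": 0,"dy": 0,"dz": -4,"fingers": 0}]' --squeeze 25

```text
time: 2.65
ee_pos: [454.5, -170.1, 46.5]
tool_rot: [[-0.017, 0.002, 1.0], [-1.0, -0.001, -0.017], [0.001, -1.0, 0.002]]
force: [-1.0, -0.8, 4.4]
gripper_width: 10.0
```

Call:
move_arm --series '[{"ax": 0,"ay": 0,"az": 0,"dx": 0,"dy": 0,"dz": 3,"fingers": 0},{"ax": 0,"ay": 0,"az": 0,"dx": 0,"dy": 0,"dz": 7,"fingers": 0},{"ax": 0,"ay": 0,"az": 0,"dx": 0,"dy": 3,"dz": 10,"fingers": 0},{"ax": 0,"ay": 0,"az": -1,"dx": 0.2,"dy": 7.5,"dz": 10,"fingers": 0},{"ax": 0,"ay": 0,"az": -2,"dx": 0.4,"dy": 12,"dz": 10,"fingers": 0},{"ax": 0,"ay": 0,"az": -3,"dx": 0.6,"dy": 16.5,"dz": 10,"fingers": 0},{"ax": 0,"ay": 0,"az": -4,"dx": 0.8,"dy": 21,"dz": 10,"fingers": 0},{"ax": 0,"ay": 0,"az": -5,"dx": 1,"dy": 25.5,"dz": 10,"fingers": 0},{"ax": 0,"ay": 0,"az": -6,"dx": 1.2,"dy": 30,"dz": 10,"fingers": 0},{"ax": 0,"ay": 0,"az": -6.2,"dx": 1.3,"dy": 34,"dz": 10,"fingers": 0},{"ax": 0,"ay": 0,"az": -6.2,"dx": 1.3,"dy": 37.3,"dz": 9,"fingers": 0},{"ax": 0,"ay": 0,"az": -6.2,"dx": 1.3,"dy": 37.3,"dz": 7,"fingers": 0}]'

```text
time: 3.85
ee_pos: [467.6, 207.1, 116.8]
tool_rot: [[-0.12, 0.004, 0.993], [-0.993, 0.002, -0.12], [-0.002, -1.0, 0.004]]
force: [-0.6, -0.3, -0.8]
gripper_width: 9.9
```

```bash
python3 - <<'E'
from h import *
f,K,C=snap("wrist","w4.png"); s=manip.get_state(); print(s['ee_pos'],s['force'],s['gripper_width'])
E
```

```text
[464.47803475 204.93394598 112.10595391] [-2.16583943 -1.01472908 -2.91400812] 9.948341759748354
```

View pics/w4.png

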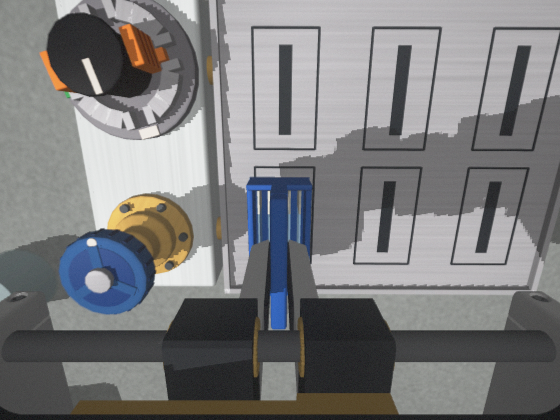

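Call:
move_arm --series '[{"ax": 0,"ay": 0,"az": 0,"dx": 0,"dy": 0,"dz": 0,"fingers": 0},{"ax": 0,"ay": 0,"az": 0,"dx": 0,"dy": 0,"dz": 0,"fingers": 0}]'

```text
time: 4.1
ee_pos: [467.1, 203.1, 116.0]
tool_rot: [[-0.126, 0.0, 0.992], [-0.992, 0.0, -0.126], [-0.0, -1.0, 0.0]]
force: [-0.2, 0.4, -1.3]
gripper_width: 9.6
```

```bash
cat >> h.py <<'E'
def slots(name,th=60):
    f,K,C=snap(name); g=cv2.cvtColor(f,cv2.COLOR_RGB2GRAY); sat=cv2.cvtColor(f,cv2.COLOR_RGB2HSV)[...,1]
    m=(g<th).astype(np.uint8); n,l,s,c=cv2.connectedComponentsWithStats(m); out=[]
    for i in range(1,n):
        p=np.argwhere(l==i)[:,::-1].astype(float)
        if not 20<len(p)<3000: continue
        W=np.array([ray(K,C,u,v,45)[:2] for u,v in p]).astype(np.float32)
        (cx,cy),(w,h),a=cv2.minAreaRect(W)
        if 58<max(w,h)<74 and 6<min(w,h)<14: out.append((c[i].round(0).tolist(),[round(cx,1),round(cy,1)]))
    return out
E
python3 - <<'E'
from h import *
s=manip.get_state(); print(s['ee_pos'],s['force'],s['gripper_width'])
R,t=np.array([[0.99205,0.12586],[-0.12586,0.99205]]),np.array([507.45,107.6])
Q=SL@R.T+t; print(Q.round(1).tolist())
D=[];S=[]
for p,w in slots("wrist"):
    i=np.argmin(np.hypot(*(Q-w).T)); print(p,w,"slot",i,(Q[i]-w).round(1)); D.append(w);S.append(SL[i])
R,t=fit2(np.array(S),np.array(D)); print(t,np.degrees(np.arctan2(R[1,0],R[0,0])))
E
```

```text
[467.07211668 203.1294786  116.01225408] [-0.24161114  0.44044482 -1.32353415] 9.595696106652786
[[467.2, 203.4], [570.4, 190.3], [455.9, 114.1], [559.0, 101.1], [444.5, 24.9], [547.7, 11.8]]
[510.0, 90.0] [547.6, 12.1] slot 5 [ 0.1 -0.3]
[381.0, 214.0] [455.7, 114.6] slot 2 [ 0.2 -0.5]
[484.0, 212.0] [444.7, 25.2] slot 4 [-0.2 -0.3]
[507.38366623 107.98762155] -7.200350365371258
```

Call:
move_arm --series '[{"ax": 0,"ay": 0,"az": 0,"dx": 0,"dy": 0,"dz": -1.5,"fingers": 0},{"ax": 0,"ay": 0,"az": 0,"dx": 0,"dy": 0,"dz": -2.4,"fingers": 0},{"ax": 0,"ay": 0,"az": 0,"dx": 0,"dy": 0,"dz": -2.9,"fingers": 0},{"ax": 0,"ay": 0,"az": 0,"dx": 0,"dy": 0,"dz": -2.9,"fingers": 0},{"ax": 0,"ay": 0,"az": 0,"dx": 0,"dy": 0,"dz": -2.9,"fingers": 0}]'

```text
time: 4.65
ee_pos: [467.4, 203.2, 87.1]
tool_rot: [[-0.126, 0.001, 0.992], [-0.992, -0.0, -0.126], [-0.0, -1.0, 0.001]]
force: [0.1, -1.3, 3.0]
gripper_width: 9.7
```

Call:
move_arm --series '[{"ax": 0,"ay": 0,"az": 0,"dx": 0,"dy": 0,"dz": 0,"fingers": 4},{"ax": 0,"ay": 0,"az": 0,"dx": 0,"dy": 0,"dz": 0,"fingers": 4},{"ax": 0,"ay": 0,"az": 0,"dx": 0,"dy": 0,"dz": 3,"fingers": 4},{"ax": 0,"ay": 0,"az": 0,"dx": 0,"dy": 0,"dz": 7,"fingers": 4},{"ax": 0,"ay": 0,"az": 5,"dx": 1.2,"dy": -4.8,"dz": 7,"fingers": 4},{"ax": 0,"ay": 0,"az": 13.2,"dx": 2.4,"dy": -9.6,"dz": 7,"fingers": 4},{"ax": 0,"ay": 0,"az": 13.2,"dx": 3.6,"dy": -14.4,"dz": 7,"fingers": 4},{"ax": 0,"ay": 0,"az": 13.2,"dx": 4.8,"dy": -19.2,"dz": 6,"fingers": 4},{"ax": 0,"ay": 0,"az": 13.2,"dx": 6,"dy": -24,"dz": 5,"fingers": 4},{"ax": 0,"ay": 0,"az": 13.2,"dx": 7.2,"dy": -28.8,"dz": 4,"fingers": 4},{"ax": 0,"ay": 0,"az": 13.2,"dx": 8.6,"dy": -33.6,"dz": 3,"fingers": 4},{"ax": 0,"ay": 0,"az": 13.2,"dx": 10,"dy": -38.3,"dz": 2,"fingers": 4}]'

```text
time: 5.85
ee_pos: [565.3, -175.5, 107.3]
tool_rot: [[0.104, 0.0, 0.995], [-0.995, 0.0, 0.104], [-0.0, -1.0, 0.0]]
force: [0.1, -0.8, -0.3]
gripper_width: 40.2
```

```bash
python3 - <<'E'
from h import *
f,m,o=bars("wrist",minA=150,fn="w5.png"); [print(x) for x in o]
f,m,o=bars("top",minA=60,fn="t5.png"); [print(x) for x in o]
f=cv2.imread("pics/t5.png")[165:290,155:445]; cv2.imwrite("pics/t5c.png",cv2.resize(f,None,fx=2.7,fy=2.7,interpolation=cv2.INTER_CUBIC))
s=manip.get_state(); print(s['ee_pos'],s['gripper_width'])
E
```

```text
([266.0, 200.0], 245, 581.7, -167.1, 66.3, 12.3, 0.9)
([285.0, 222.0], 1006, 568.9, -173.4, 81.4, 21.3, 4.7)
([458.0, 258.0], 480, 553.2, -320.6, 58.5, 20.8, 25.1)
([348.0, 249.0], 181, 557.4, -230.3, 20.6, 9.1, 2.6)
([379.0, 275.0], 533, 534.8, -250.4, 40.8, 26.2, 67.4)
([442.0, 309.0], 181, 508.0, -320.0, 36.2, 12.2, 67.5)
([214.0, 240.0], 89, 468.1, 214.1, 81.2, 17.9, -7.0)
([376.0, 246.0], 84, 448.8, -260.8, 78.8, 5.8, -1.3)
([110.0, 258.0], 118, 419.4, 516.2, 35.3, 32.0, -73.7)
[ 565.21237789 -178.26337729  106.25629709] 40.09946532994195
```

View pics/w5.png

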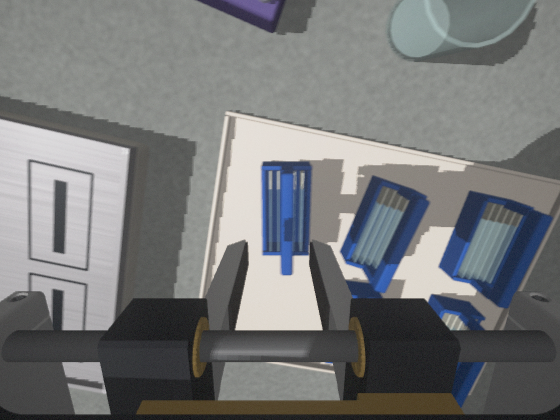

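View pics/t5c.png

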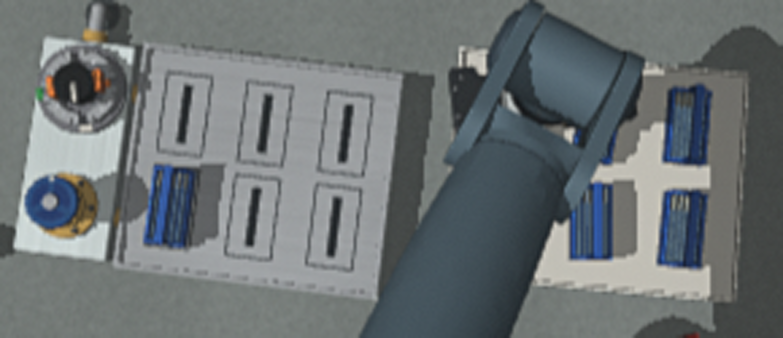

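Slot0's carrier stands inside its outline in the top view (crop px 172,205). The next handle (286, 170–273) lies between the fingers.

Call:
move_arm --series '[{"ax": 0,"ay": 0,"az": 0,"dx": 0,"dy": 0,"dz": -3,"fingers": 4},{"ax": 0,"ay": 0,"az": 0,"dx": 0,"dy": 0,"dz": -6.1,"fingers": 4},{"ax": 0,"ay": 0,"az": 0,"dx": 0,"dy": 0,"dz": -6.1,"fingers": 4},{"ax": 0,"ay": 0,"az": 0,"dx": 0,"dy": 0,"dz": -6.1,"fingers": 0},{"ax": 0,"ay": 0,"az": 0,"dx": 0,"dy": 0,"dz": -6.1,"fingers": 0},{"ax": 0,"ay": 0,"az": 0,"dx": 0,"dy": 0,"dz": -6.1,"fingers": 0},{"ax": 0,"ay": 0,"az": 0,"dx": 0,"dy": 0,"dz": -6.1,"fingers": 0},{"ax": 0,"ay": 0,"az": 0,"dx": 0,"dy": 0,"dz": -6.1,"fingers": 0}]'

```text
time: 6.75
ee_pos: [565.4, -173.6, 47.5]
tool_rot: [[0.105, 0.001, 0.995], [-0.995, -0.0, 0.105], [0.0, -1.0, 0.001]]
force: [-1.0, 1.0, -0.2]
gripper_width: 10.2
```

Call:
move_arm --series '[{"ax": 0,"ay": 0,"az": 0,"dx": 0,"dy": 0,"dz": 0,"fingers": 0},{"ax": 0,"ay": 0,"az": 0,"dx": 0,"dy": 0,"dz": 0,"fingers": 0}]'

```text
time: 6.95
ee_pos: [565.0, -173.6, 46.9]
tool_rot: [[0.105, -0.0, 0.995], [-0.995, -0.0, 0.105], [0.0, -1.0, -0.0]]
force: [-0.5, -0.8, 2.2]
gripper_width: 9.7
```

```bash
python3 - <<'E'
from h import *
f,K,C=snap("wrist","w6.png"); s=manip.get_state(); print(s)
E
```

```text
{'time': 7.0, 'q': array([-4.89668423e-01,  3.02348997e-01,  1.80426680e+00, -6.81261371e-05,
        1.03500015e+00,  9.76361281e-01]), 'joint_velocities': array([-0.00264661,  0.00085277, -0.00065154, -0.00028336,  0.00250779,
       -0.00238341]), 'effort': array([ 2.14860365e-01, -3.84677947e+01, -2.64460015e+01,  1.13908905e-01,
       -2.07569702e-01,  5.15934385e-03]), 'ee_pos': array([ 565.04195045, -173.5709734 ,   46.90216067]), 'tool_rot': array([[ 1.04609665e-01, -4.81087709e-05,  9.94513356e-01],
       [-9.94513357e-01, -4.07392666e-05,  1.04609663e-01],
       [ 3.54831024e-05, -9.99999998e-01, -5.21065363e-05]]), 'force': array([-1.61271585, -0.26062945,  1.97904765]), 'wrist_torque': array([0.04984759, 0.1623037 , 0.01409278]), 'gripper_width': 9.692493856066106}
```

View pics/w6.png

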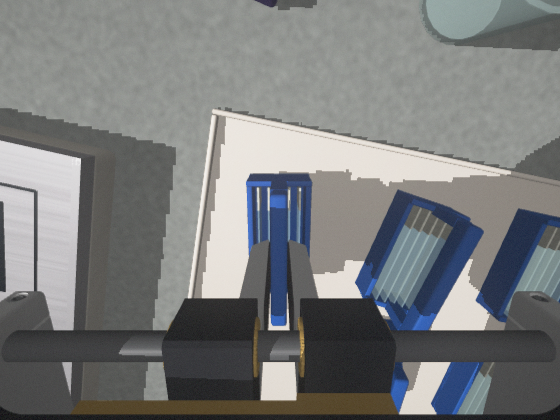

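Call:
move_arm --series '[{"ax": 0,"ay": 0,"az": 0,"dx": 0,"dy": 0,"dz": 3,"fingers": 0},{"ax": 0,"ay": 0,"az": 0,"dx": 0,"dy": 0,"dz": 7,"fingers": 0},{"ax": 0,"ay": 0,"az": -2,"dx": 0,"dy": 3,"dz": 10,"fingers": 0},{"ax": 0,"ay": 0,"az": -4,"dx": 0,"dy": 7.5,"dz": 10,"fingers": 0},{"ax": 0,"ay": 0,"az": -6,"dx": 0.1,"dy": 12,"dz": 10,"fingers": 0},{"ax": 0,"ay": 0,"az": -8,"dx": 0.2,"dy": 16.5,"dz": 10,"fingers": 0},{"ax": 0,"ay": 0,"az": -10,"dx": 0.2,"dy": 21,"dz": 10,"fingers": 0},{"ax": 0,"ay": 0,"az": -12,"dx": 0.3,"dy": 25.5,"dz": 10,"fingers": 0},{"ax": 0,"ay": 0,"az": -13.2,"dx": 0.3,"dy": 30,"dz": 10,"fingers": 0},{"ax": 0,"ay": 0,"az": -13.2,"dx": 0.4,"dy": 34,"dz": 9,"fingers": 0},{"ax": 0,"ay": 0,"az": -13.2,"dx": 0.4,"dy": 36.4,"dz": 7,"fingers": 0},{"ax": 0,"ay": 0,"az": -13.2,"dx": 0.4,"dy": 36.4,"dz": 7,"fingers": 0}]'

```text
time: 8.2
ee_pos: [566.3, 192.9, 113.5]
tool_rot: [[-0.121, -0.006, 0.993], [-0.993, -0.0, -0.121], [0.001, -1.0, -0.006]]
force: [-0.4, -0.3, -1.8]
gripper_width: 9.9
```

Call:
move_arm --series '[{"ax": 0,"ay": 0,"az": 0,"dx": 0,"dy": 0,"dz": 0,"fingers": 0},{"ax": 0,"ay": 0,"az": 0,"dx": 0,"dy": 0,"dz": 0,"fingers": 0}]'

```text
time: 8.4
ee_pos: [569.6, 189.5, 117.4]
tool_rot: [[-0.126, 0.001, 0.992], [-0.992, -0.0, -0.126], [-0.0, -1.0, 0.001]]
force: [-0.4, -0.6, -0.5]
gripper_width: 9.6
```

```bash
python3 - <<'E'
from h import *
f,K,C=snap("wrist","w7.png"); s=manip.get_state(); print(s['ee_pos'],s['tool_rot'][:2,0])
E
```

```text
[569.82221246 189.40013985 117.66606785] [-0.12674581 -0.99193521]
```

View pics/w7.png

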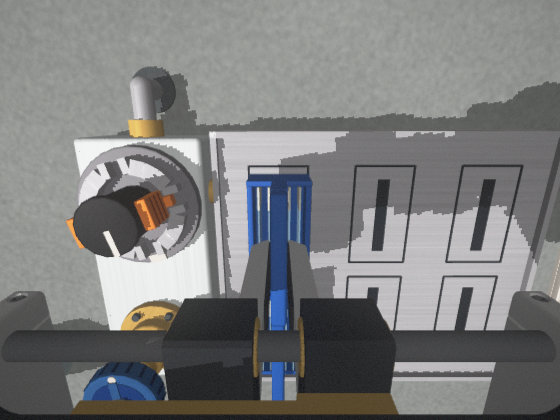

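Call:
move_arm --series '[{"ax": 0,"ay": 0,"az": 0,"dx": 0,"dy": 0.1,"dz": -1.5,"fingers": 0},{"ax": 0,"ay": 0,"az": 0,"dx": 0,"dy": 0.1,"dz": -2.4,"fingers": 0},{"ax": 0,"ay": 0,"az": 0,"dx": 0,"dy": 0.1,"dz": -2.9,"fingers": 0},{"ax": 0,"ay": 0,"az": 0,"dx": 0,"dy": 0.1,"dz": -2.9,"fingers": 0},{"ax": 0,"ay": 0,"az": 0,"dx": 0,"dy": 0.1,"dz": -2.9,"fingers": 0}]'

```text
time: 8.95
ee_pos: [568.9, 191.1, 87.7]
tool_rot: [[-0.125, -0.001, 0.992], [-0.992, -0.0, -0.125], [0.001, -1.0, -0.001]]
force: [-2.6, -0.7, 2.9]
gripper_width: 9.8
```

Call:
move_arm --series '[{"ax": 0,"ay": 0,"az": 0,"dx": 0,"dy": 0,"dz": 0,"fingers": 4},{"ax": 0,"ay": 0,"az": 0,"dx": 0,"dy": 0,"dz": 0,"fingers": 4},{"ax": 0,"ay": 0,"az": 0,"dx": 0,"dy": 0,"dz": 3,"fingers": 4},{"ax": 0,"ay": 0,"az": 0,"dx": 0,"dy": 0,"dz": 7,"fingers": 4},{"ax": 0,"ay": 0,"az": 6.2,"dx": -11.9,"dy": -45.2,"dz": 7,"fingers": 4},{"ax": 0,"ay": 0,"az": 6.2,"dx": -11.9,"dy": -45.2,"dz": 7,"fingers": 4},{"ax": 0,"ay": 0,"az": 6.2,"dx": -11.9,"dy": -45.2,"dz": 7,"fingers": 4},{"ax": 0,"ay": 0,"az": 6.2,"dx": -11.9,"dy": -45.2,"dz": 7,"fingers": 4},{"ax": 0,"ay": 0,"az": 6.2,"dx": -11.9,"dy": -45.2,"dz": 7,"fingers": 4},{"ax": 0,"ay": 0,"az": 6.2,"dx": -11.9,"dy": -45.2,"dz": 7,"fingers": 4},{"ax": 0,"ay": 0,"az": 6.2,"dx": -11.9,"dy": -45.2,"dz": 7,"fingers": 4},{"ax": 0,"ay": 0,"az": 6.2,"dx": -11.9,"dy": -45.2,"dz": 7,"fingers": 4}]'

```text
time: 10.15
ee_pos: [466.4, -197.2, 157.8]
tool_rot: [[-0.017, 0.001, 1.0], [-1.0, -0.0, -0.017], [0.0, -1.0, 0.001]]
force: [0.7, -0.1, -0.8]
gripper_width: 39.9
```

Call:
move_arm --series '[{"ax": 0,"ay": 0,"az": 0,"dx": -1.5,"dy": -5.8,"dz": -3,"fingers": 4},{"ax": 0,"ay": 0,"az": 0,"dx": -1.5,"dy": -5.8,"dz": -5,"fingers": 4},{"ax": 0,"ay": 0,"az": 0,"dx": -1.5,"dy": -5.8,"dz": -5,"fingers": 4},{"ax": 0,"ay": 0,"az": 0,"dx": -1.5,"dy": -5.8,"dz": -5,"fingers": 4}]'

```text
time: 10.55
ee_pos: [452.0, -252.9, 107.4]
tool_rot: [[-0.018, -0.001, 1.0], [-1.0, 0.001, -0.018], [-0.001, -1.0, -0.001]]
force: [-0.1, 0.3, 0.9]
gripper_width: 39.9
```

```bash
python3 - <<'E'
from h import *
s=manip.get_state(); print(s['ee_pos'],s['tool_rot'][:2,0])
f,m,o=bars("wrist",minA=150,fn="w8.png"); [print(x) for x in o]
f,m,o=bars("top",minA=40,fn="t8.png"); [print(x) for x in o]
f=cv2.imread("pics/t8.png")[165:290,155:445]; cv2.imwrite("pics/t8c.png",cv2.resize(f,None,fx=2.7,fy=2.7,interpolation=cv2.INTER_CUBIC))
E
```

```text
[ 451.97785745 -252.87375324  107.44431142] [-0.01783461 -0.9998403 ]
([304.0, 74.0], 1739, 560.0, -270.4, 81.6, 8.9, -12.5)
([455.0, 76.0], 1844, 556.6, -370.8, 82.0, 9.5, -6.4)
([276.0, 75.0], 366, 560.3, -251.9, 62.3, 2.5, -12.7)
([402.0, 91.0], 541, 552.6, -336.1, 68.1, 14.7, -2.1)
([267.0, 215.0], 239, 463.8, -242.9, 62.3, 2.2, -1.6)
([291.0, 196.0], 363, 479.3, -261.3, 24.6, 8.3, -2.0)
([375.0, 240.0], 161, 442.7, -326.3, 32.2, 3.4, -7.1)
([288.0, 258.0], 518, 428.1, -253.0, 35.8, 23.0, -1.4)
([414.0, 264.0], 514, 421.0, -359.2, 38.9, 9.5, -7.3)
([219.0, 205.0], 88, 572.8, 202.2, 85.5, 17.3, -8.3)
([379.0, 206.0], 63, 566.3, -272.1, 64.9, 8.1, -13.5)
([413.0, 211.0], 84, 552.8, -371.5, 83.2, 10.0, -5.9)
([215.0, 241.0], 83, 467.7, 212.4, 82.3, 14.9, -9.5)
([110.0, 258.0], 118, 418.9, 515.1, 33.5, 33.2, -77.0)
```

View pics/w8.png

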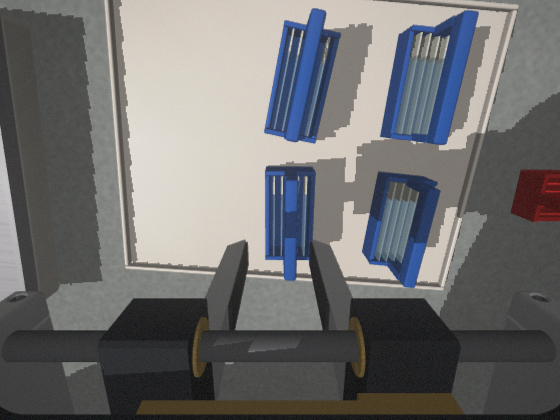

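View pics/t8c.png

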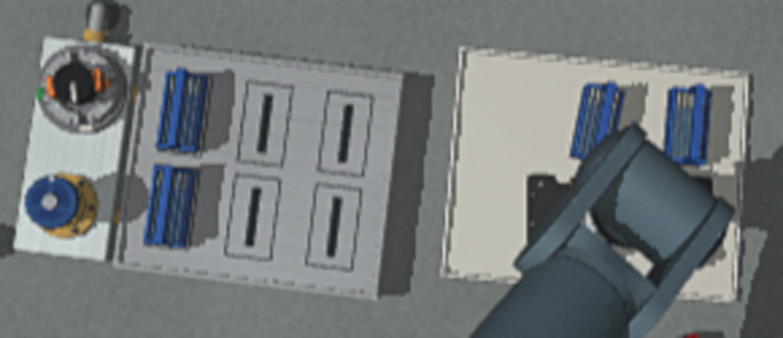

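Call:
move_arm --series '[{"ax": 0,"ay": 0,"az": 0,"dx": -0.2,"dy": -0.8,"dz": -3,"fingers": 4},{"ax": 0,"ay": 0,"az": 0,"dx": -0.2,"dy": -0.8,"dz": -6.1,"fingers": 4},{"ax": 0,"ay": 0,"az": 0,"dx": -0.2,"dy": -0.8,"dz": -6.1,"fingers": 4},{"ax": 0,"ay": 0,"az": 0,"dx": -0.2,"dy": -0.8,"dz": -6.1,"fingers": 0},{"ax": 0,"ay": 0,"az": 0,"dx": -0.2,"dy": -0.8,"dz": -6.1,"fingers": 0},{"ax": 0,"ay": 0,"az": 0,"dx": -0.2,"dy": -0.8,"dz": -6.1,"fingers": 0},{"ax": 0,"ay": 0,"az": 0,"dx": -0.2,"dy": -0.8,"dz": -6.1,"fingers": 0}]'

```text
time: 11.35
ee_pos: [451.0, -261.8, 48.1]
tool_rot: [[-0.017, 0.002, 1.0], [-1.0, -0.002, -0.017], [0.002, -1.0, 0.002]]
force: [0.1, -0.3, -0.1]
gripper_width: 11.6
```

Call:
move_arm --series '[{"ax": 0,"ay": 0,"az": 0,"dx": 0,"dy": 0,"dz": 0,"fingers": 0},{"ax": 0,"ay": 0,"az": 0,"dx": 0,"dy": 0,"dz": 3,"fingers": 0},{"ax": 0,"ay": 0,"az": 0,"dx": 0,"dy": 0,"dz": 7,"fingers": 0},{"ax": 0,"ay": 0,"az": 0,"dx": 0,"dy": 3,"dz": 9,"fingers": 0},{"ax": 0,"ay": 0,"az": -1,"dx": 0,"dy": 7.5,"dz": 9,"fingers": 0},{"ax": 0,"ay": 0,"az": -2,"dx": 0.1,"dy": 12,"dz": 9,"fingers": 0},{"ax": 0,"ay": 0,"az": -3,"dx": 0.2,"dy": 16.5,"dz": 9,"fingers": 0},{"ax": 0,"ay": 0,"az": -4,"dx": 0.3,"dy": 21,"dz": 9,"fingers": 0},{"ax": 0,"ay": 0,"az": -5,"dx": 0.4,"dy": 25.5,"dz": 9,"fingers": 0},{"ax": 0,"ay": 0,"az": -6.2,"dx": 0.5,"dy": 30,"dz": 9,"fingers": 0},{"ax": 0,"ay": 0,"az": -6.2,"dx": 0.6,"dy": 34,"dz": 8,"fingers": 0},{"ax": 0,"ay": 0,"az": -6.2,"dx": 0.6,"dy": 37.5,"dz": 7,"fingers": 0}]'

```text
time: 12.55
ee_pos: [456.1, 115.7, 116.9]
tool_rot: [[-0.124, 0.001, 0.992], [-0.992, 0.0, -0.124], [-0.0, -1.0, 0.001]]
force: [0.2, 0.2, -0.3]
gripper_width: 9.8
```

Call:
move_arm --series '[{"ax": 0,"ay": 0,"az": 0,"dx": 0,"dy": 0,"dz": 0,"fingers": 0},{"ax": 0,"ay": 0,"az": 0,"dx": 0,"dy": 0,"dz": 0,"fingers": 0}]'

```text
time: 12.75
ee_pos: [455.7, 114.1, 116.4]
tool_rot: [[-0.124, -0.001, 0.992], [-0.992, -0.0, -0.124], [0.0, -1.0, -0.001]]
force: [-0.6, -0.9, -1.5]
gripper_width: 9.8
```

```bash
python3 - <<'E'
from h import *
f,K,C=snap("wrist","w9.png"); s=manip.get_state(); print(s['ee_pos'],s['tool_rot'][:2,0],s['gripper_width'])
E
```

```text
[456.1766606  113.37230268 116.77652962] [-0.12506331 -0.99214872] 9.631030829956734
```

View pics/w9.png

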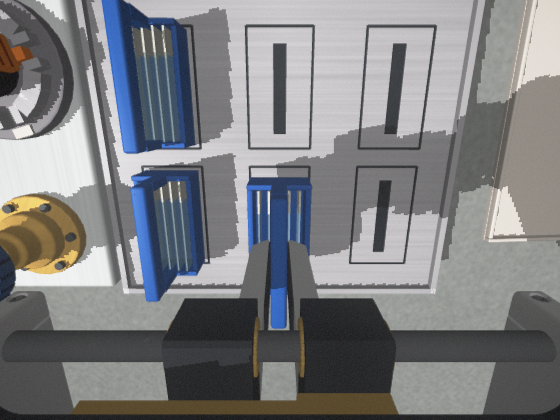

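The first two carriers sit inside their outlines (px 165,90 and 175,220). I'll lower the third onto slot2.

Call:
move_arm --series '[{"ax": 0,"ay": 0,"az": 0,"dx": 0,"dy": 0.1,"dz": -1.5,"fingers": 0},{"ax": 0,"ay": 0,"az": 0,"dx": 0,"dy": 0.1,"dz": -2.4,"fingers": 0},{"ax": 0,"ay": 0,"az": 0,"dx": 0,"dy": 0.1,"dz": -2.9,"fingers": 0},{"ax": 0,"ay": 0,"az": 0,"dx": 0,"dy": 0.1,"dz": -2.9,"fingers": 0},{"ax": 0,"ay": 0,"az": 0,"dx": 0,"dy": 0.1,"dz": -2.9,"fingers": 0}]'

```text
time: 13.3
ee_pos: [456.7, 113.7, 88.5]
tool_rot: [[-0.126, 0.0, 0.992], [-0.992, -0.001, -0.126], [0.001, -1.0, 0.001]]
force: [-2.0, -1.5, 4.8]
gripper_width: 9.7
```

Call:
move_arm --series '[{"ax": 0,"ay": 0,"az": 0,"dx": 0,"dy": 0,"dz": 0,"fingers": 4},{"ax": 0,"ay": 0,"az": 0,"dx": 0,"dy": 0,"dz": 0,"fingers": 4},{"ax": 0,"ay": 0,"az": 0,"dx": 0,"dy": 0,"dz": 3,"fingers": 4},{"ax": 0,"ay": 0,"az": 0,"dx": 0,"dy": 0,"dz": 7,"fingers": 4},{"ax": 0,"ay": 0,"az": -5.3,"dx": 10.4,"dy": -38.4,"dz": 5,"fingers": 4},{"ax": 0,"ay": 0,"az": -5.3,"dx": 10.4,"dy": -38.4,"dz": 5,"fingers": 4},{"ax": 0,"ay": 0,"az": -5.3,"dx": 10.4,"dy": -38.4,"dz": 5,"fingers": 4},{"ax": 0,"ay": 0,"az": -5.3,"dx": 10.4,"dy": -38.4,"dz": 5,"fingers": 4},{"ax": 0,"ay": 0,"az": -5.3,"dx": 10.4,"dy": -38.4,"dz": 5,"fingers": 4},{"ax": 0,"ay": 0,"az": -5.3,"dx": 10.4,"dy": -38.4,"dz": 5,"fingers": 4},{"ax": 0,"ay": 0,"az": -5.3,"dx": 10.4,"dy": -38.4,"dz": 5,"fingers": 4},{"ax": 0,"ay": 0,"az": -5.3,"dx": 10.4,"dy": -38.4,"dz": 5,"fingers": 4}]'

```text
time: 14.5
ee_pos: [560.4, -271.5, 137.3]
tool_rot: [[-0.217, 0.0, 0.976], [-0.976, 0.0, -0.217], [-0.0, -1.0, 0.0]]
force: [0.5, -0.0, -0.4]
gripper_width: 39.8
```

Call:
move_arm --series '[{"ax": 0,"ay": 0,"az": 0,"dx": 0,"dy": 0,"dz": 0,"fingers": 4}]'

```text
time: 14.6
ee_pos: [560.6, -274.5, 136.9]
tool_rot: [[-0.221, 0.0, 0.975], [-0.975, -0.001, -0.221], [0.001, -1.0, 0.001]]
force: [-0.1, 0.1, 0.1]
gripper_width: 39.7
```

```bash
python3 - <<'E'
from h import *
s=manip.get_state(); print(s['ee_pos'],s['tool_rot'][:2,0])
f,m,o=bars("wrist",minA=150,fn="w10.png"); [print(x) for x in o]
f,m,o=bars("top",minA=40,fn="t10.png"); [print(x) for x in o]
f=cv2.imread("pics/t10.png")[165:290,155:445]; cv2.imwrite("pics/t10c.png",cv2.resize(f,None,fx=2.7,fy=2.7,interpolation=cv2.INTER_CUBIC))
E
```

```text
[ 560.5521664  -274.47563703  136.94329351] [-0.22138914 -0.97518512]
([256.0, 204.0], 188, 575.9, -257.2, 62.2, 2.3, -12.7)
([274.0, 217.0], 879, 562.5, -264.2, 80.2, 20.5, -13.6)
([359.0, 209.0], 209, 555.1, -341.9, 45.8, 14.9, 2.0)
([391.0, 223.0], 434, 535.0, -369.7, 36.7, 11.3, -6.5)
([365.0, 274.0], 177, 488.2, -338.2, 41.5, 14.1, -16.7)
([396.0, 286.0], 243, 471.6, -365.6, 23.8, 9.4, -6.7)
([219.0, 205.0], 89, 572.8, 202.2, 85.5, 17.3, -8.6)
([215.0, 241.0], 83, 467.7, 212.4, 82.3, 14.9, -9.5)
([246.0, 245.0], 91, 456.5, 120.9, 80.7, 20.6, -9.7)
([411.0, 250.0], 86, 439.6, -362.6, 79.7, 8.7, -7.2)
([110.0, 258.0], 117, 418.8, 515.2, 33.3, 33.2, -87.8)
```

View pics/w10.png

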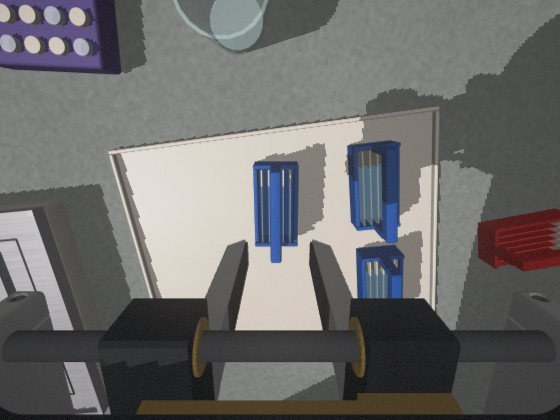

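View pics/t10c.png

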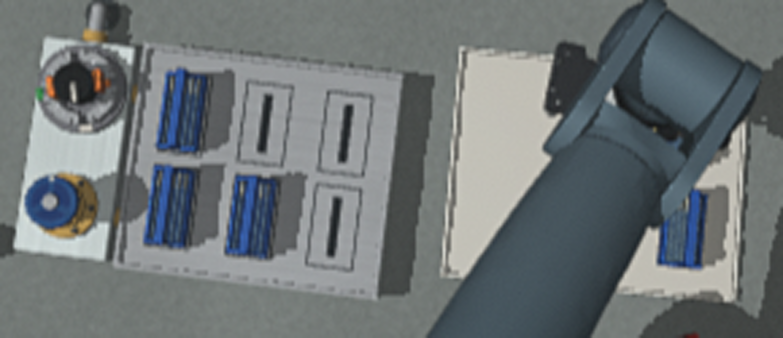

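Call:
move_arm --series '[{"ax": 0,"ay": 0,"az": 0,"dx": 0,"dy": 0.4,"dz": -4.5,"fingers": 4},{"ax": 0,"ay": 0,"az": 0,"dx": 0,"dy": 0.4,"dz": -9,"fingers": 4},{"ax": 0,"ay": 0,"az": 0,"dx": 0,"dy": 0.4,"dz": -9,"fingers": 4},{"ax": 0,"ay": 0,"az": 0,"dx": 0,"dy": 0.4,"dz": -9,"fingers": 0},{"ax": 0,"ay": 0,"az": 0,"dx": 0,"dy": 0.4,"dz": -9,"fingers": 0},{"ax": 0,"ay": 0,"az": 0,"dx": 0,"dy": 0.4,"dz": -9,"fingers": 0},{"ax": 0,"ay": 0,"az": 0,"dx": 0,"dy": 0.4,"dz": -9,"fingers": 0},{"ax": 0,"ay": 0,"az": 0,"dx": 0,"dy": 0.4,"dz": -9,"fingers": 0}]'

```text
time: 15.5
ee_pos: [560.7, -265.7, 48.9]
tool_rot: [[-0.216, 0.001, 0.976], [-0.976, -0.001, -0.216], [0.001, -1.0, 0.002]]
force: [-1.3, -2.7, 8.9]
gripper_width: 9.7
```

Call:
move_arm --series '[{"ax": 0,"ay": 0,"az": 0,"dx": 0,"dy": 0,"dz": 0,"fingers": 0},{"ax": 0,"ay": 0,"az": 0,"dx": 0,"dy": 0,"dz": 0,"fingers": 0}]'

```text
time: 15.7
ee_pos: [560.7, -266.0, 48.8]
tool_rot: [[-0.216, 0.001, 0.976], [-0.976, -0.001, -0.216], [0.001, -1.0, 0.001]]
force: [-2.0, -0.8, 5.4]
gripper_width: 10.2
```

```bash
python3 - <<'E'
from h import *
f,K,C=snap("wrist","w11.png"); s=manip.get_state(); print(s['ee_pos'],s['force'],s['wrist_torque'],s['gripper_width'],s['q'])
E
```

```text
[ 560.69669699 -265.90820318   48.83423498] [-2.03004264 -0.07679957  5.80820261] [0.04012021 0.23022983 0.01157921] 9.518000099217934 [-6.25194697e-01  3.58772931e-01  1.72688178e+00 -2.49732296e-04
  1.05451823e+00  1.16381395e+00]
```

View pics/w11.png

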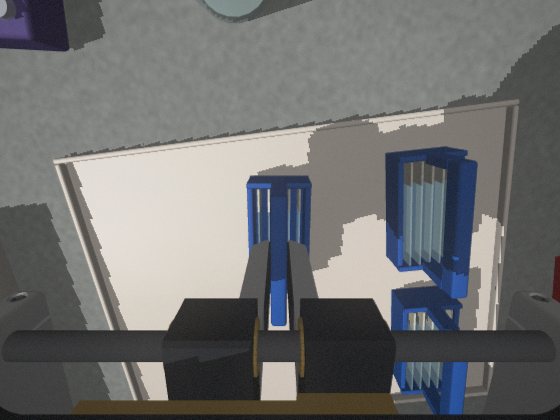

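Call:
move_arm --series '[{"ax": 0,"ay": 0,"az": 0,"dx": 0,"dy": 0,"dz": 3,"fingers": 0},{"ax": 0,"ay": 0,"az": 0,"dx": 0,"dy": 0,"dz": 7,"fingers": 0},{"ax": 0,"ay": 0,"az": 0,"dx": 0,"dy": 3,"dz": 9,"fingers": 0},{"ax": 0,"ay": 0,"az": 1,"dx": 0,"dy": 7.5,"dz": 9,"fingers": 0},{"ax": 0,"ay": 0,"az": 2,"dx": 0,"dy": 12,"dz": 9,"fingers": 0},{"ax": 0,"ay": 0,"az": 3,"dx": 0,"dy": 16.5,"dz": 9,"fingers": 0},{"ax": 0,"ay": 0,"az": 4,"dx": 0,"dy": 21,"dz": 9,"fingers": 0},{"ax": 0,"ay": 0,"az": 5.3,"dx": -0.1,"dy": 25.5,"dz": 9,"fingers": 0},{"ax": 0,"ay": 0,"az": 5.3,"dx": -0.1,"dy": 30,"dz": 9,"fingers": 0},{"ax": 0,"ay": 0,"az": 5.3,"dx": -0.1,"dy": 34,"dz": 8,"fingers": 0},{"ax": 0,"ay": 0,"az": 5.3,"dx": -0.1,"dy": 36.7,"dz": 7,"fingers": 0},{"ax": 0,"ay": 0,"az": 5.3,"dx": -0.1,"dy": 36.7,"dz": 7,"fingers": 0}]'

```text
time: 16.95
ee_pos: [556.9, 104.7, 115.3]
tool_rot: [[-0.121, -0.005, 0.993], [-0.993, 0.001, -0.121], [-0.0, -1.0, -0.005]]
force: [0.2, -0.3, -2.1]
gripper_width: 9.7
```

Call:
move_arm --series '[{"ax": 0,"ay": 0,"az": 0,"dx": 0,"dy": 0,"dz": 0,"fingers": 0},{"ax": 0,"ay": 0,"az": 0,"dx": 0,"dy": 0,"dz": 0,"fingers": 0}]'

```text
time: 17.15
ee_pos: [559.4, 100.8, 117.8]
tool_rot: [[-0.126, 0.0, 0.992], [-0.992, -0.0, -0.126], [0.0, -1.0, 0.0]]
force: [-0.4, 0.4, -1.8]
gripper_width: 9.8
```

```bash
python3 - <<'E'
from h import *
f,K,C=snap("wrist","w12.png"); s=manip.get_state(); print(s['ee_pos'],s['tool_rot'][:2,0],s['gripper_width'])
E
```

```text
[559.54782939 100.5838587  118.02896832] [-0.12673955 -0.99193603] 9.725597395646425
```

View pics/w12.png

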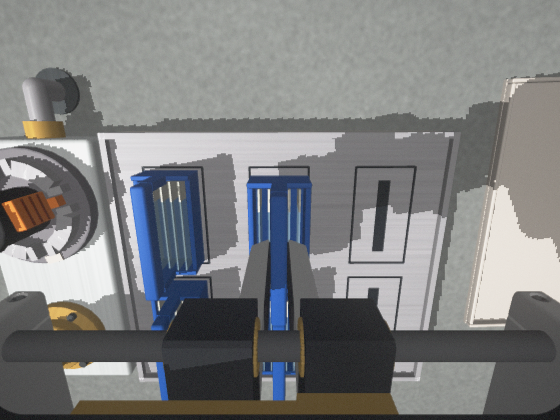

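Call:
move_arm --series '[{"ax": 0,"ay": 0,"az": 0,"dx": 0,"dy": 0.1,"dz": -1.5,"fingers": 0},{"ax": 0,"ay": 0,"az": 0,"dx": 0,"dy": 0.1,"dz": -2.4,"fingers": 0},{"ax": 0,"ay": 0,"az": 0,"dx": 0,"dy": 0.1,"dz": -2.8,"fingers": 0},{"ax": 0,"ay": 0,"az": 0,"dx": 0,"dy": 0.1,"dz": -2.8,"fingers": 0}]'

```text
time: 17.6
ee_pos: [559.0, 102.1, 89.6]
tool_rot: [[-0.126, -0.001, 0.992], [-0.992, -0.0, -0.126], [0.001, -1.0, -0.001]]
force: [-1.0, -0.9, 2.4]
gripper_width: 9.8
```

Call:
move_arm --series '[{"ax": 0,"ay": 0,"az": 0,"dx": 0,"dy": 0,"dz": 0,"fingers": 4},{"ax": 0,"ay": 0,"az": 0,"dx": 0,"dy": 0,"dz": 0,"fingers": 4},{"ax": 0,"ay": 0,"az": 0,"dx": 0,"dy": 0,"dz": 3,"fingers": 4},{"ax": 0,"ay": 0,"az": 0,"dx": 0,"dy": 0,"dz": 7,"fingers": 4},{"ax": 0,"ay": 0,"az": 0,"dx": -11.9,"dy": -46.4,"dz": 5,"fingers": 4},{"ax": 0,"ay": 0,"az": 0,"dx": -11.9,"dy": -46.4,"dz": 5,"fingers": 4},{"ax": 0,"ay": 0,"az": 0,"dx": -11.9,"dy": -46.4,"dz": 5,"fingers": 4},{"ax": 0,"ay": 0,"az": 0,"dx": -11.9,"dy": -46.4,"dz": 5,"fingers": 4},{"ax": 0,"ay": 0,"az": 0,"dx": -11.9,"dy": -46.4,"dz": 5,"fingers": 4},{"ax": 0,"ay": 0,"az": 0,"dx": -11.9,"dy": -46.4,"dz": 5,"fingers": 4},{"ax": 0,"ay": 0,"az": 0,"dx": -11.9,"dy": -46.4,"dz": 5,"fingers": 4},{"ax": 0,"ay": 0,"az": 0,"dx": -11.9,"dy": -46.4,"dz": 5,"fingers": 4}]'

```text
time: 18.8
ee_pos: [459.1, -286.3, 142.9]
tool_rot: [[-0.125, 0.001, 0.992], [-0.992, -0.0, -0.125], [0.0, -1.0, 0.001]]
force: [1.4, 0.1, 0.4]
gripper_width: 40.2
```

Call:
move_arm --series '[{"ax": 0,"ay": 0,"az": 0,"dx": 0,"dy": 0,"dz": 0,"fingers": 4},{"ax": 0,"ay": 0,"az": 0,"dx": 0,"dy": 0,"dz": 0,"fingers": 4}]'

```text
time: 19.0
ee_pos: [459.5, -284.9, 142.6]
tool_rot: [[-0.127, -0.0, 0.992], [-0.992, 0.001, -0.127], [-0.001, -1.0, -0.0]]
force: [0.4, 0.3, -1.2]
gripper_width: 40.3
```

```bash
python3 - <<'E'
from h import *
s=manip.get_state(); print(s['ee_pos'],s['tool_rot'][:2,0])
f,m,o=bars("wrist",minA=150,fn="w13.png"); [print(x) for x in o]
f,m,o=bars("top",minA=40,fn="t13.png"); [print(x) for x in o]
f=cv2.imread("pics/t13.png")[165:290,155:445]; cv2.imwrite("pics/t13c.png",cv2.resize(f,None,fx=2.7,fy=2.7,interpolation=cv2.INTER_CUBIC))
E
```

```text
[ 459.50160825 -284.93787619  142.64896973] [-0.1274345  -0.99184668]
([374.0, 75.0], 1097, 562.8, -371.9, 70.0, 8.9, -6.3)
([339.0, 96.0], 369, 554.6, -348.9, 68.9, 13.9, -2.2)
([337.0, 216.0], 185, 453.9, -335.7, 56.5, 3.0, -6.9)
([367.0, 238.0], 539, 428.1, -362.5, 52.5, 12.6, -6.9)
([219.0, 205.0], 88, 572.7, 201.2, 85.1, 16.4, -8.2)
([250.0, 209.0], 86, 560.3, 107.9, 85.3, 13.9, -8.6)
([413.0, 204.0], 42, 572.2, -373.3, 44.7, 8.2, -5.4)
([215.0, 241.0], 83, 467.7, 212.4, 82.3, 14.9, -9.5)
([246.0, 245.0], 94, 458.0, 124.2, 83.0, 20.7, -8.2)
([110.0, 258.0], 117, 418.8, 515.2, 33.3, 33.2, -87.8)
```

View pics/w13.png

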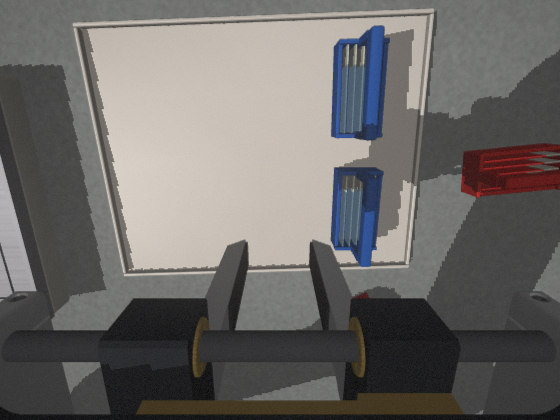

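View pics/t13c.png

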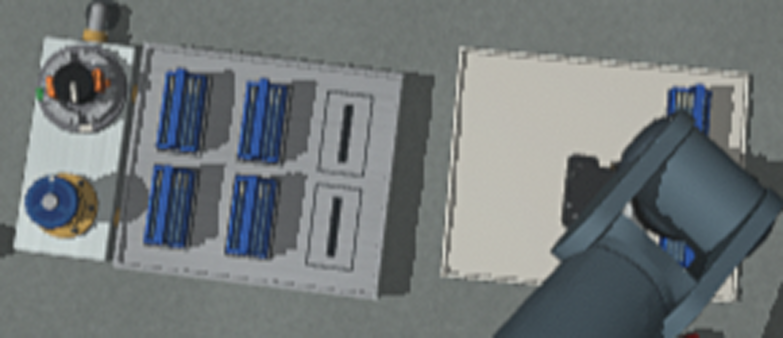

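```bash
python3 - <<'E'
from h import *
f,K,C=snap("wrist")
hsv=cv2.cvtColor(f,cv2.COLOR_RGB2HSV); m=cv2.inRange(hsv,(105,150,50),(125,255,255))
for v in range(160,275,4):
    u=np.where(m[v,355:395])[0]; print(v,(u.min()+355,u.max()+355) if len(u) else None,end=' ')
print()
for u,v in [(375,169),(365,266)]: print(ray(K,C,u,v,70))
E
```

```text
160 None 164 None 168 None 172 None 176 None 180 (np.int64(381), np.int64(381)) 184 (np.int64(380), np.int64(380)) 188 None 192 None 196 None 200 (np.int64(375), np.int64(380)) 204 (np.int64(372), np.int64(372)) 208 (np.int64(372), np.int64(373)) 212 (np.int64(363), np.int64(376)) 216 (np.int64(365), np.int64(376)) 220 (np.int64(364), np.int64(377)) 224 (np.int64(362), np.int64(377)) 228 (np.int64(364), np.int64(375)) 232 (np.int64(363), np.int64(374)) 236 (np.int64(364), np.int64(374)) 240 (np.int64(361), np.int64(374)) 244 (np.int64(361), np.int64(375)) 248 (np.int64(361), np.int64(376)) 252 (np.int64(362), np.int64(372)) 256 (np.int64(357), np.int64(371)) 260 (np.int64(358), np.int64(371)) 264 (np.int64(361), np.int64(371)) 268 None 272 None 
[ 491.83393782 -368.42189878   70.        ]
[ 402.06005229 -356.17658327   70.        ]
```

Call:
move_arm --series '[{"ax": 0,"ay": 0,"az": 0,"dx": -1.9,"dy": -4,"dz": -2,"fingers": 4},{"ax": 0,"ay": 0,"az": 0,"dx": -1.9,"dy": -7.7,"dz": -4,"fingers": 4},{"ax": 0,"ay": 0,"az": 0,"dx": -1.9,"dy": -7.7,"dz": -5,"fingers": 4},{"ax": 0,"ay": 0,"az": 0,"dx": -1.9,"dy": -7.7,"dz": -5,"fingers": 4}]'

```text
time: 19.55
ee_pos: [440.5, -359.4, 91.1]
tool_rot: [[-0.124, -0.002, 0.992], [-0.992, 0.003, -0.124], [-0.003, -1.0, -0.003]]
force: [0.2, -0.6, 0.4]
gripper_width: 40.0
```

```bash
python3 - <<'E'
from h import *
s=manip.get_state(); print(s['ee_pos'],s['tool_rot'][:2,0])
f,K,C=snap("wrist","w14.png")
E
```

```text
[ 440.52140424 -359.40861275   91.14324442] [-0.12437763 -0.9922302 ]
```

View pics/w14.png

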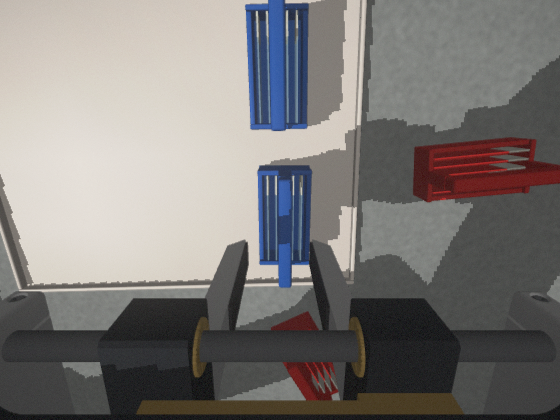

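Call:
move_arm --series '[{"ax": 0,"ay": 0,"az": 0,"dx": 0.2,"dy": -0.3,"dz": -4.4,"fingers": 4},{"ax": 0,"ay": 0,"az": 0,"dx": 0.2,"dy": -0.3,"dz": -4.4,"fingers": 4},{"ax": 0,"ay": 0,"az": 0,"dx": 0.2,"dy": -0.3,"dz": -4.4,"fingers": 0},{"ax": 0,"ay": 0,"az": 0,"dx": 0.2,"dy": -0.3,"dz": -4.4,"fingers": 0},{"ax": 0,"ay": 0,"az": 0,"dx": 0.2,"dy": -0.3,"dz": -4.4,"fingers": 0},{"ax": 0,"ay": 0,"az": 0,"dx": 0.2,"dy": -0.3,"dz": -4.4,"fingers": 0},{"ax": 0,"ay": 0,"az": 0,"dx": 0.2,"dy": -0.3,"dz": -4.4,"fingers": 0},{"ax": 0,"ay": 0,"az": 0,"dx": 0.2,"dy": -0.3,"dz": -4.4,"fingers": 0}]'

```text
time: 20.4
ee_pos: [443.5, -364.9, 50.3]
tool_rot: [[-0.125, 0.001, 0.992], [-0.992, -0.001, -0.125], [0.001, -1.0, 0.001]]
force: [-0.0, 2.6, 6.5]
gripper_width: 9.6
```

```bash
python3 - <<'E'
from h import *
s=manip.get_state(); print(s['ee_pos'],s['force'],s['gripper_width'])
f,K,C=snap("wrist","w15.png")
E
```

```text
[ 443.4821149  -364.91824756   50.33953835] [-0.03454068  2.56622682  6.4688726 ] 9.616185084710727
```

View pics/w15.png

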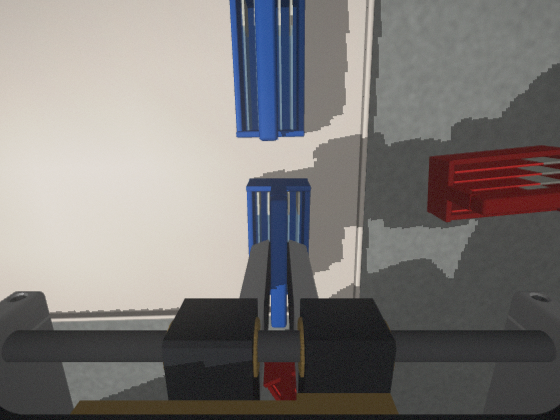

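Call:
move_arm --series '[{"ax": 0,"ay": 0,"az": 0,"dx": 0,"dy": 0,"dz": 3,"fingers": 0},{"ax": 0,"ay": 0,"az": 0,"dx": 0,"dy": 0,"dz": 7,"fingers": 0},{"ax": 0,"ay": 0,"az": 0,"dx": 0,"dy": 3,"dz": 9,"fingers": 0},{"ax": 0,"ay": 0,"az": 0,"dx": 0,"dy": 7.5,"dz": 9,"fingers": 0},{"ax": 0,"ay": 0,"az": 0,"dx": 0,"dy": 12,"dz": 9,"fingers": 0},{"ax": 0,"ay": 0,"az": 0,"dx": 0,"dy": 16.5,"dz": 9,"fingers": 0},{"ax": 0,"ay": 0,"az": 0,"dx": 0,"dy": 21,"dz": 9,"fingers": 0},{"ax": 0,"ay": 0,"az": 0,"dx": 0,"dy": 25.5,"dz": 9,"fingers": 0},{"ax": 0,"ay": 0,"az": 0,"dx": 0,"dy": 30,"dz": 9,"fingers": 0},{"ax": 0,"ay": 0,"az": 0,"dx": 0.1,"dy": 34.5,"dz": 8,"fingers": 0},{"ax": 0,"ay": 0,"az": 0,"dx": 0.1,"dy": 38.8,"dz": 7,"fingers": 0},{"ax": 0,"ay": 0,"az": 0,"dx": 0.1,"dy": 38.8,"dz": 7,"fingers": 0}]'

```text
time: 21.65
ee_pos: [441.7, 27.7, 117.1]
tool_rot: [[-0.119, -0.004, 0.993], [-0.993, 0.002, -0.119], [-0.001, -1.0, -0.004]]
force: [-1.1, -0.7, -1.9]
gripper_width: 9.7
```

Call:
move_arm --series '[{"ax": 0,"ay": 0,"az": 0,"dx": 0,"dy": 0,"dz": 0,"fingers": 0},{"ax": 0,"ay": 0,"az": 0,"dx": 0,"dy": 0,"dz": 0,"fingers": 0}]'

```text
time: 21.85
ee_pos: [444.2, 22.7, 119.3]
tool_rot: [[-0.126, 0.001, 0.992], [-0.992, -0.0, -0.126], [0.0, -1.0, 0.001]]
force: [0.4, 0.4, -2.5]
gripper_width: 9.7
```

```bash
python3 - <<'E'
from h import *
f,K,C=snap("wrist","w16.png"); s=manip.get_state(); print(s['ee_pos'],s['tool_rot'][:2,0],s['gripper_width'])
E
```

```text
[444.33092985  22.39720243 119.40720645] [-0.12701714 -0.99190047] 10.005451710670863
```

View pics/w16.png

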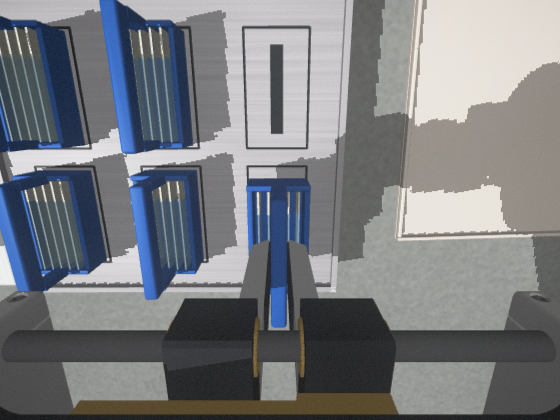

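Call:
move_arm --series '[{"ax": 0,"ay": 0,"az": 0,"dx": 0,"dy": 0.2,"dz": -1.5,"fingers": 0},{"ax": 0,"ay": 0,"az": 0,"dx": 0,"dy": 0.2,"dz": -2.4,"fingers": 0},{"ax": 0,"ay": 0,"az": 0,"dx": 0,"dy": 0.2,"dz": -2.8,"fingers": 0},{"ax": 0,"ay": 0,"az": 0,"dx": 0,"dy": 0.2,"dz": -2.8,"fingers": 0},{"ax": 0,"ay": 0,"az": 0,"dx": 0,"dy": 0.2,"dz": -2.8,"fingers": 0}]'

```text
time: 22.4
ee_pos: [444.2, 24.9, 91.3]
tool_rot: [[-0.126, 0.001, 0.992], [-0.992, -0.0, -0.126], [0.0, -1.0, 0.001]]
force: [1.0, -1.0, 1.0]
gripper_width: 9.8
```

Call:
move_arm --series '[{"ax": 0,"ay": 0,"az": 0,"dx": 0,"dy": 0,"dz": 0,"fingers": 4},{"ax": 0,"ay": 0,"az": 0,"dx": 0,"dy": 0,"dz": 0,"fingers": 4},{"ax": 0,"ay": 0,"az": 0,"dx": 0,"dy": 0,"dz": 3,"fingers": 4},{"ax": 0,"ay": 0,"az": 0,"dx": 0,"dy": 0,"dz": 7,"fingers": 4},{"ax": 0,"ay": 0,"az": 1.2,"dx": 11,"dy": -39.6,"dz": 3,"fingers": 4},{"ax": 0,"ay": 0,"az": 1.2,"dx": 11,"dy": -39.6,"dz": 3,"fingers": 4},{"ax": 0,"ay": 0,"az": 1.2,"dx": 11,"dy": -39.6,"dz": 3,"fingers": 4},{"ax": 0,"ay": 0,"az": 1.2,"dx": 11,"dy": -39.6,"dz": 3,"fingers": 4},{"ax": 0,"ay": 0,"az": 1.2,"dx": 11,"dy": -39.6,"dz": 3,"fingers": 4},{"ax": 0,"ay": 0,"az": 1.2,"dx": 11,"dy": -39.6,"dz": 3,"fingers": 4},{"ax": 0,"ay": 0,"az": 1.2,"dx": 11,"dy": -39.6,"dz": 3,"fingers": 4},{"ax": 0,"ay": 0,"az": 1.2,"dx": 11,"dy": -39.6,"dz": 3,"fingers": 4}]'

```text
time: 23.6
ee_pos: [550.7, -360.2, 122.0]
tool_rot: [[-0.105, 0.0, 0.994], [-0.994, 0.0, -0.105], [-0.0, -1.0, 0.0]]
force: [0.5, -0.0, 1.1]
gripper_width: 40.2
```

Call:
move_arm --series '[{"ax": 0,"ay": 0,"az": 0,"dx": 0,"dy": 0,"dz": 0,"fingers": 4},{"ax": 0,"ay": 0,"az": 0,"dx": 0,"dy": 0,"dz": 0,"fingers": 4}]'

```text
time: 23.8
ee_pos: [550.2, -358.7, 121.4]
tool_rot: [[-0.106, -0.001, 0.994], [-0.994, 0.001, -0.106], [-0.001, -1.0, -0.001]]
force: [0.3, 0.2, -0.2]
gripper_width: 39.8
```

```bash
python3 - <<'E'
from h import *
s=manip.get_state(); print(s['ee_pos'],s['tool_rot'][:2,0])
f,m,o=bars("wrist",minA=150,fn="w17.png"); [print(x) for x in o]
f,m,o=bars("top",minA=40,fn="t17.png"); [print(x) for x in o]
f=cv2.imread("pics/t17.png")[165:290,155:445]; cv2.imwrite("pics/t17c.png",cv2.resize(f,None,fx=2.7,fy=2.7,interpolation=cv2.INTER_CUBIC))
E
```

```text
[ 550.15553045 -358.71032647  121.4390214 ] [-0.10587323 -0.9943791 ]
([273.0, 191.0], 297, 571.6, -360.2, 66.6, 13.8, -9.6)
([294.0, 211.0], 904, 557.6, -371.5, 81.2, 8.8, -6.3)
([219.0, 205.0], 89, 572.8, 202.2, 85.5, 17.3, -8.6)
([250.0, 209.0], 88, 560.3, 107.9, 85.3, 13.9, -8.5)
([215.0, 241.0], 83, 467.7, 212.4, 82.3, 14.9, -9.5)
([269.0, 243.0], 89, 462.6, 51.8, 84.1, 21.1, -11.7)
([245.0, 244.0], 100, 458.0, 124.5, 82.9, 21.0, -6.3)
([110.0, 258.0], 119, 419.4, 516.2, 35.3, 32.0, -58.8)
```

View pics/w17.png

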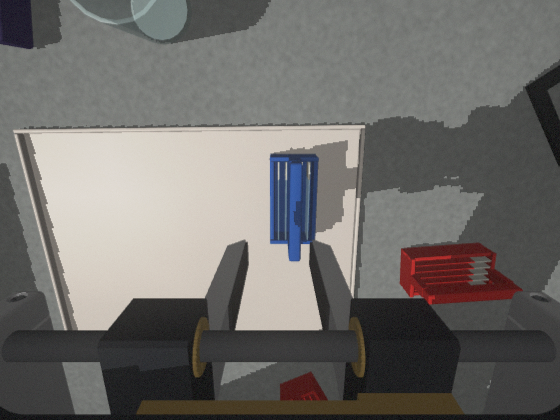

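View pics/t17c.png

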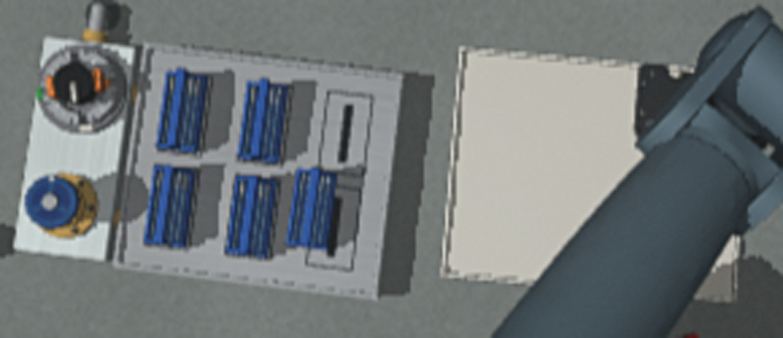

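The slot4 carrier has been knocked aside: it's at crop px (312,208), off its outline. I'll put it back first, because it would crowd slot5.

```bash
python3 - <<'E'
from h import *
f,m,o=bars("top",z=111,minA=40); [print(x) for x in o]
Q=SL@np.array([[0.99205,0.12586],[-0.12586,0.99205]]).T+[507.4,107.9]; print(Q.round(1).tolist())
cv2.imwrite("pics/m17.png",cv2.resize(m[165:290,155:445],None,fx=2.7,fy=2.7,interpolation=cv2.INTER_NEAREST))
E
```

```text
([219.0, 205.0], 89, 567.7, 196.7, 83.2, 16.8, -8.6)
([250.0, 209.0], 87, 555.5, 104.9, 83.0, 13.5, -8.6)
([215.0, 241.0], 83, 465.4, 206.7, 80.1, 14.5, -9.5)
([269.0, 243.0], 90, 460.4, 50.3, 81.8, 20.6, -11.5)
([245.0, 244.0], 100, 454.8, 121.3, 79.7, 20.4, -6.5)
([110.0, 258.0], 118, 418.4, 502.3, 34.3, 31.2, -73.7)
[[467.1, 203.7], [570.3, 190.6], [455.8, 114.4], [559.0, 101.4], [444.5, 25.2], [547.7, 12.1]]
```

Call:
move_arm --series '[{"ax": 0,"ay": 0,"az": 0,"dx": -8,"dy": 40,"dz": 5,"fingers": 4},{"ax": 0,"ay": 0,"az": 0,"dx": -8,"dy": 40,"dz": 5,"fingers": 4},{"ax": 0,"ay": 0,"az": 0,"dx": -8,"dy": 40,"dz": 5,"fingers": 4},{"ax": 0,"ay": 0,"az": 0,"dx": -8,"dy": 40,"dz": 5,"fingers": 4},{"ax": 0,"ay": 0,"az": 0,"dx": -8,"dy": 40,"dz": 5,"fingers": 4},{"ax": 0,"ay": 0,"az": 0,"dx": -8,"dy": 40,"dz": 5,"fingers": 4},{"ax": 0,"ay": 0,"az": 0,"dx": -8,"dy": 40,"dz": 5,"fingers": 4},{"ax": 0,"ay": 0,"az": 0,"dx": -8,"dy": 40,"dz": 5,"fingers": 4},{"ax": 0,"ay": 0,"az": 0,"dx": -8,"dy": 40,"dz": 5,"fingers": 4},{"ax": 0,"ay": 0,"az": 0,"dx": -8,"dy": 40,"dz": 5,"fingers": 4},{"ax": 0,"ay": 0,"az": 0,"dx": -8,"dy": 40,"dz": 5,"fingers": 4}]'

```text
time: 25.05
ee_pos: [470.4, 41.6, 172.4]
tool_rot: [[-0.104, 0.001, 0.995], [-0.995, -0.001, -0.104], [0.0, -1.0, 0.001]]
force: [0.6, -1.3, 0.6]
gripper_width: 40.1
```

```bash
python3 - <<'E'
from h import *
s=manip.get_state(); print(s['ee_pos'],s['tool_rot'][:2,0])
f,m,o=bars("wrist",z=111,minA=150,fn="w18.png"); [print(x) for x in o]
E
```

```text
[470.44106167  41.60351311 172.41408152] [-0.1039646  -0.99458088]
([72.0, 114.0], 1229, 570.5, 191.0, 81.4, 8.4, -7.2)
([186.0, 116.0], 1639, 559.2, 104.7, 81.9, 13.0, -7.1)
([255.0, 201.0], 387, 479.5, 57.8, 67.2, 13.8, -13.9)
([271.0, 227.0], 1039, 462.4, 44.7, 80.6, 35.4, -8.7)
([195.0, 236.0], 1191, 461.2, 116.1, 91.1, 13.3, -5.8)
([94.0, 240.0], 855, 467.9, 203.3, 82.2, 8.4, -7.4)
```

View pics/w18.png

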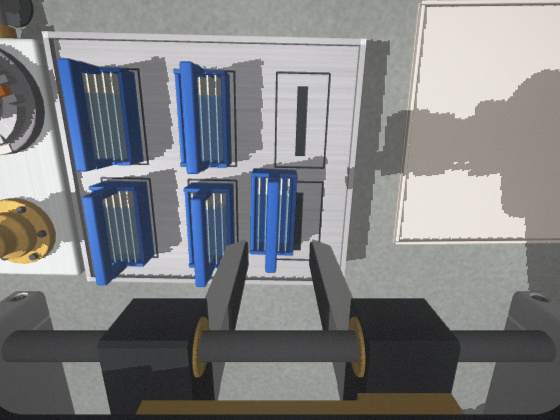

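```bash
python3 - <<'E'
from h import *
s=manip.get_state(); f,K,C=snap("wrist")
c=f[160:285,180:340]; cv2.imwrite("pics/w18c.png",cv2.cvtColor(cv2.resize(c,None,fx=4,fy=4,interpolation=cv2.INTER_CUBIC),cv2.COLOR_RGB2BGR))
for u,v in [(267,173),(277,176),(272,271),(266,271),(276,271)]: print(u,v,ray(K,C,u,v,111).round(1))
E
```

```text
267 173 [512.2  46.9 111. ]
277 176 [508.9  39.1 111. ]
272 271 [424.1  52.8 111. ]
266 271 [424.7  58.1 111. ]
276 271 [423.8  49.2 111. ]
```

View pics/w18c.png

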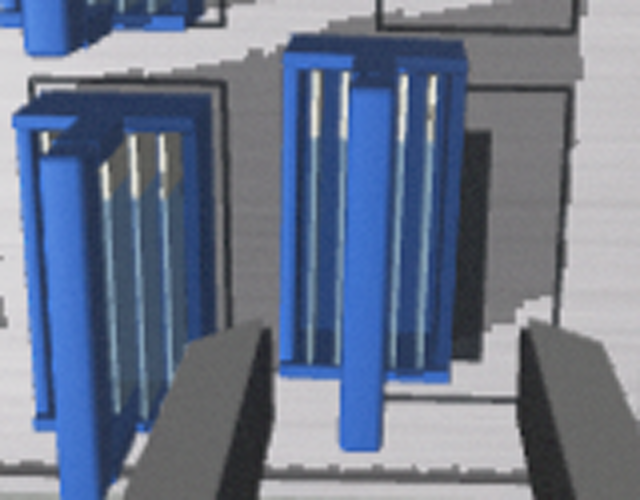

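Call:
move_arm --series '[{"ax": 0,"ay": 0,"az": -2,"dx": -0.7,"dy": 0.7,"dz": -4,"fingers": 4},{"ax": 0,"ay": 0,"az": -2,"dx": -0.7,"dy": 0.7,"dz": -8.3,"fingers": 4},{"ax": 0,"ay": 0,"az": -2,"dx": -0.7,"dy": 0.7,"dz": -8.3,"fingers": 4},{"ax": 0,"ay": 0,"az": -2,"dx": -0.7,"dy": 0.7,"dz": -8.3,"fingers": 0},{"ax": 0,"ay": 0,"az": -2,"dx": -0.7,"dy": 0.7,"dz": -8.3,"fingers": 0},{"ax": 0,"ay": 0,"az": -2,"dx": -0.7,"dy": 0.7,"dz": -8.3,"fingers": 0},{"ax": 0,"ay": 0,"az": -2,"dx": -0.7,"dy": 0.7,"dz": -8.3,"fingers": 0},{"ax": 0,"ay": 0,"az": -2,"dx": -0.7,"dy": 0.7,"dz": -8.3,"fingers": 0}]'

```text
time: 25.95
ee_pos: [464.6, 48.6, 90.7]
tool_rot: [[-0.139, 0.003, 0.99], [-0.99, -0.001, -0.139], [0.0, -1.0, 0.003]]
force: [1.1, -0.6, 3.5]
gripper_width: 9.6
```

```bash
python3 - <<'E'
from h import *
s=manip.get_state(); print(s['ee_pos'],s['tool_rot'][:2,0],s['force'],s['gripper_width'])
f,K,C=snap("wrist","w19.png")
E
```

```text
[464.58326409  48.64893529  90.72549255] [-0.13895381 -0.9902988 ] [ 1.12593503 -0.64772112  3.46371729] 9.592430307551643
```

View pics/w19.png

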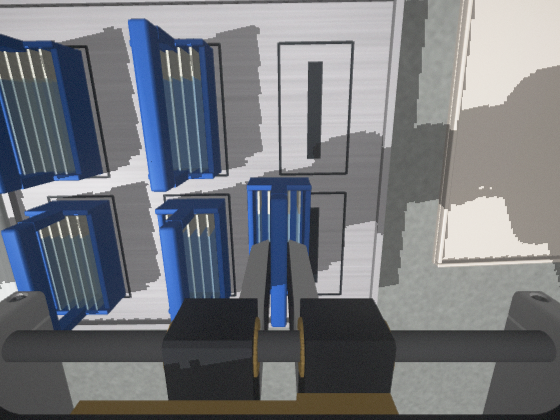

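Call:
move_arm --series '[{"ax": 0,"ay": 0,"az": 0,"dx": 0,"dy": 0,"dz": 2,"fingers": 0},{"ax": 0,"ay": 0,"az": 0.8,"dx": -1,"dy": -1.2,"dz": 2.5,"fingers": 0},{"ax": 0,"ay": 0,"az": 0.8,"dx": -2,"dy": -2.3,"dz": 2.5,"fingers": 0},{"ax": 0,"ay": 0,"az": 0.8,"dx": -2,"dy": -2.3,"dz": 2.5,"fingers": 0},{"ax": 0,"ay": 0,"az": 0.8,"dx": -2,"dy": -2.3,"dz": 2.5,"fingers": 0}]'

```text
time: 26.5
ee_pos: [442.8, 25.9, 113.6]
tool_rot: [[-0.126, -0.001, 0.992], [-0.992, 0.0, -0.126], [-0.0, -1.0, -0.001]]
force: [0.2, 0.2, -0.6]
gripper_width: 10.1
```

```bash
python3 - <<'E'
from h import *
s=manip.get_state(); print(s['ee_pos'],s['tool_rot'][:2,0],s['force'],s['gripper_width'])
f,K,C=snap("wrist","w20.png"); print(slots("wrist"))
E
```

```text
[442.8351822   25.92639761 113.62397675] [-0.12640036 -0.99197924] [ 0.15977206  0.1644061  -0.56195142] 10.134720775648917
[]
```

View pics/w20.png

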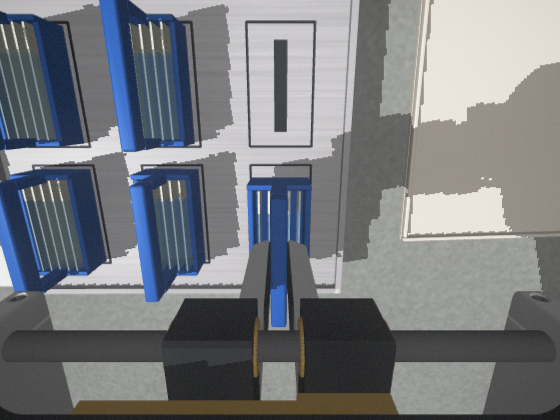

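Call:
move_arm --series '[{"ax": 0,"ay": 0,"az": 0,"dx": 0.2,"dy": 0,"dz": -1.2,"fingers": 0},{"ax": 0,"ay": 0,"az": 0,"dx": 0.2,"dy": 0,"dz": -2.1,"fingers": 0},{"ax": 0,"ay": 0,"az": 0,"dx": 0.2,"dy": 0,"dz": -2.4,"fingers": 0},{"ax": 0,"ay": 0,"az": 0,"dx": 0.2,"dy": 0,"dz": -2.4,"fingers": 0},{"ax": 0,"ay": 0,"az": 0,"dx": 0.2,"dy": 0,"dz": -2.4,"fingers": 0}]'

```text
time: 27.1
ee_pos: [445.2, 26.0, 90.5]
tool_rot: [[-0.125, -0.002, 0.992], [-0.992, -0.0, -0.125], [0.0, -1.0, -0.002]]
force: [-4.4, -0.9, 7.6]
gripper_width: 9.4
```

Contact. I'll release and go back for the last carrier at about (556,−371).

Call:
move_arm --series '[{"ax": 0,"ay": 0,"az": 0,"dx": 0,"dy": 0,"dz": 0,"fingers": 4},{"ax": 0,"ay": 0,"az": 0,"dx": 0,"dy": 0,"dz": 0,"fingers": 4},{"ax": 0,"ay": 0,"az": 0,"dx": 0,"dy": 0,"dz": 3,"fingers": 4},{"ax": 0,"ay": 0,"az": 0,"dx": 0,"dy": 0,"dz": 7,"fingers": 4},{"ax": 0,"ay": 0,"az": 1.2,"dx": 11,"dy": -39.6,"dz": 3,"fingers": 4},{"ax": 0,"ay": 0,"az": 1.2,"dx": 11,"dy": -39.6,"dz": 3,"fingers": 4},{"ax": 0,"ay": 0,"az": 1.2,"dx": 11,"dy": -39.6,"dz": 3,"fingers": 4},{"ax": 0,"ay": 0,"az": 1.2,"dx": 11,"dy": -39.6,"dz": 3,"fingers": 4},{"ax": 0,"ay": 0,"az": 1.2,"dx": 11,"dy": -39.6,"dz": 3,"fingers": 4},{"ax": 0,"ay": 0,"az": 1.2,"dx": 11,"dy": -39.6,"dz": 3,"fingers": 4},{"ax": 0,"ay": 0,"az": 1.2,"dx": 11,"dy": -39.6,"dz": 3,"fingers": 4},{"ax": 0,"ay": 0,"az": 1.2,"dx": 11,"dy": -39.6,"dz": 3,"fingers": 4}]'

```text
time: 28.3
ee_pos: [552.2, -359.5, 120.3]
tool_rot: [[-0.105, -0.001, 0.994], [-0.994, 0.001, -0.105], [-0.001, -1.0, -0.001]]
force: [0.7, 1.1, 0.0]
gripper_width: 39.9
```

Call:
move_arm --series '[{"ax": 0,"ay": 0,"az": 0,"dx": 0.3,"dy": -1,"dz": -1,"fingers": 4},{"ax": 0,"ay": 0,"az": 0,"dx": 0.3,"dy": -1,"dz": -2,"fingers": 4},{"ax": 0,"ay": 0,"az": 0,"dx": 0.3,"dy": -1,"dz": -2,"fingers": 4}]'

```text
time: 28.6
ee_pos: [553.6, -365.3, 98.4]
tool_rot: [[-0.104, -0.004, 0.995], [-0.995, 0.004, -0.104], [-0.004, -1.0, -0.004]]
force: [-0.1, 0.7, -0.9]
gripper_width: 40.1
```

```bash
python3 - <<'E'
from h import *
s=manip.get_state(); print(s['ee_pos'],s['tool_rot'][:2,0])
f,m,o=bars("wrist",minA=150,fn="w21.png"); [print(x) for x in o]
f,m,o=bars("top",minA=40,fn="t21.png",z=111); [print(x) for x in o]
f=cv2.imread("pics/t21.png")[165:290,155:445]; cv2.imwrite("pics/t21c.png",cv2.resize(f,None,fx=2.7,fy=2.7,interpolation=cv2.INTER_CUBIC))
E
```

```text
[ 553.57730154 -365.2996956    98.44699216] [-0.10390014 -0.99458114]
([266.0, 202.0], 343, 572.8, -361.3, 65.2, 13.2, -10.5)
([288.0, 192.0], 444, 584.5, -374.7, 27.8, 7.9, -6.8)
([286.0, 258.0], 498, 534.9, -361.9, 34.3, 22.8, -6.0)
([219.0, 205.0], 89, 567.7, 196.7, 83.2, 16.8, -8.6)
([250.0, 209.0], 87, 555.5, 104.9, 83.0, 13.5, -8.5)
([215.0, 241.0], 83, 465.4, 206.7, 80.1, 14.5, -9.5)
([245.0, 244.0], 100, 456.0, 121.1, 80.7, 20.4, -6.3)
([276.0, 250.0], 94, 441.4, 27.8, 83.4, 22.3, -12.0)
([110.0, 258.0], 117, 417.8, 501.3, 32.4, 32.3, -87.8)
```

View pics/w21.png

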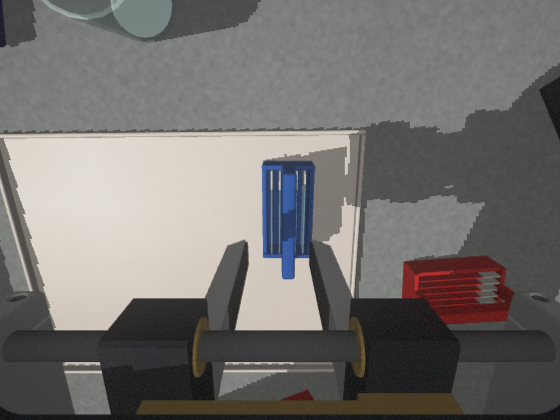

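View pics/t21c.png

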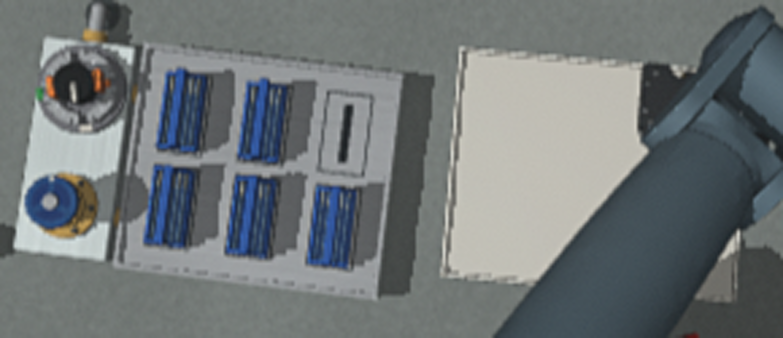

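Call:
move_arm --series '[{"ax": 0,"ay": 0,"az": 0,"dx": 0.2,"dy": -0.5,"dz": -3,"fingers": 4},{"ax": 0,"ay": 0,"az": 0,"dx": 0.2,"dy": -0.5,"dz": -5.1,"fingers": 4},{"ax": 0,"ay": 0,"az": 0,"dx": 0.2,"dy": -0.5,"dz": -5.1,"fingers": 4},{"ax": 0,"ay": 0,"az": 0,"dx": 0.2,"dy": -0.5,"dz": -5.1,"fingers": 0},{"ax": 0,"ay": 0,"az": 0,"dx": 0.2,"dy": -0.5,"dz": -5.1,"fingers": 0},{"ax": 0,"ay": 0,"az": 0,"dx": 0.2,"dy": -0.5,"dz": -5.1,"fingers": 0},{"ax": 0,"ay": 0,"az": 0,"dx": 0.2,"dy": -0.5,"dz": -5.1,"fingers": 0},{"ax": 0,"ay": 0,"az": 0,"dx": 0.2,"dy": -0.5,"dz": -5.1,"fingers": 0}]'

```text
time: 29.5
ee_pos: [557.5, -373.1, 51.6]
tool_rot: [[-0.104, 0.001, 0.995], [-0.995, -0.001, -0.104], [0.001, -1.0, 0.001]]
force: [0.4, 0.5, 3.0]
gripper_width: 10.0
```

```bash
python3 - <<'E'
from h import *
s=manip.get_state(); print(s['ee_pos'],s['tool_rot'][:2,0],s['force'],s['gripper_width'])
f,K,C=snap("wrist","w22.png")
E
```

```text
[ 557.49871869 -373.06698797   51.64662142] [-0.10443775 -0.99453102] [0.39616906 0.50299574 2.96277464] 9.98462488088798
```

View pics/w22.png

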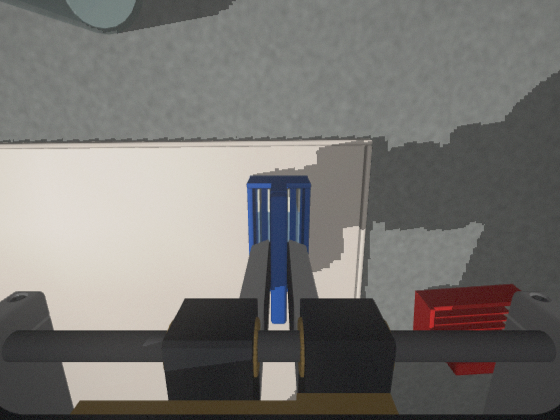

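Call:
move_arm --series '[{"ax": 0,"ay": 0,"az": 0,"dx": 0,"dy": 0,"dz": 3,"fingers": 0},{"ax": 0,"ay": 0,"az": 0,"dx": 0,"dy": 0,"dz": 7,"fingers": 0},{"ax": 0,"ay": 0,"az": 0,"dx": 0,"dy": 3,"dz": 9,"fingers": 0},{"ax": 0,"ay": 0,"az": 0,"dx": -0.2,"dy": 7.5,"dz": 9,"fingers": 0},{"ax": 0,"ay": 0,"az": 0,"dx": -0.3,"dy": 12,"dz": 9,"fingers": 0},{"ax": 0,"ay": 0,"az": -0.5,"dx": -0.4,"dy": 16.5,"dz": 9,"fingers": 0},{"ax": 0,"ay": 0,"az": -1,"dx": -0.5,"dy": 21,"dz": 9,"fingers": 0},{"ax": 0,"ay": 0,"az": -1.2,"dx": -0.7,"dy": 25.5,"dz": 9,"fingers": 0},{"ax": 0,"ay": 0,"az": -1.2,"dx": -0.8,"dy": 30,"dz": 9,"fingers": 0},{"ax": 0,"ay": 0,"az": -1.2,"dx": -0.9,"dy": 34.5,"dz": 8,"fingers": 0},{"ax": 0,"ay": 0,"az": -1.2,"dx": -0.9,"dy": 38.4,"dz": 7,"fingers": 0},{"ax": 0,"ay": 0,"az": -1.2,"dx": -0.9,"dy": 38.4,"dz": 7,"fingers": 0}]'

```text
time: 30.75
ee_pos: [546.0, 15.4, 118.6]
tool_rot: [[-0.12, -0.004, 0.993], [-0.993, 0.002, -0.12], [-0.001, -1.0, -0.004]]
force: [-0.5, -1.2, -0.8]
gripper_width: 9.5
```

Call:
move_arm --series '[{"ax": 0,"ay": 0,"az": 0,"dx": 0,"dy": 0,"dz": 0,"fingers": 0},{"ax": 0,"ay": 0,"az": 0,"dx": 0,"dy": 0,"dz": 0,"fingers": 0},{"ax": 0,"ay": 0,"az": 0,"dx": 0,"dy": 0,"dz": 0,"fingers": 0}]'

```text
time: 31.05
ee_pos: [548.5, 10.1, 121.0]
tool_rot: [[-0.127, 0.001, 0.992], [-0.992, -0.0, -0.127], [0.0, -1.0, 0.001]]
force: [-0.1, -0.8, -0.8]
gripper_width: 9.8
```

```bash
python3 - <<'E'
from h import *
s=manip.get_state(); print(s['ee_pos'],s['tool_rot'][:2,0],s['force'],s['gripper_width'])
f,m,o=bars("wrist",z=111,minA=150,fn="w23.png"); [print(x) for x in o]
E
```

```text
[548.45292523  10.06220843 120.9728523 ] [-0.1270691  -0.99189385] [-0.08276898 -0.78133469 -0.8026507 ] 9.797242394764995
([253.0, 207.0], 409, 570.5, 20.8, 45.3, 15.5, -16.1)
([13.0, 243.0], 1139, 574.6, 190.2, 75.3, 8.5, -8.4)
([144.0, 246.0], 1497, 551.2, 102.7, 99.4, 15.9, -6.4)
([33.0, 229.0], 177, 579.9, 173.4, 55.2, 1.7, -7.3)
([278.0, 231.0], 478, 555.7, 10.1, 52.1, 7.6, -7.6)
([278.0, 307.0], 658, 500.1, 18.2, 38.1, 11.9, -10.6)
([162.0, 381.0], 230, 444.5, 117.5, 37.0, 4.9, -7.1)
([274.0, 380.0], 448, 433.4, 31.3, 37.0, 13.4, -5.4)
```

View pics/w23.png

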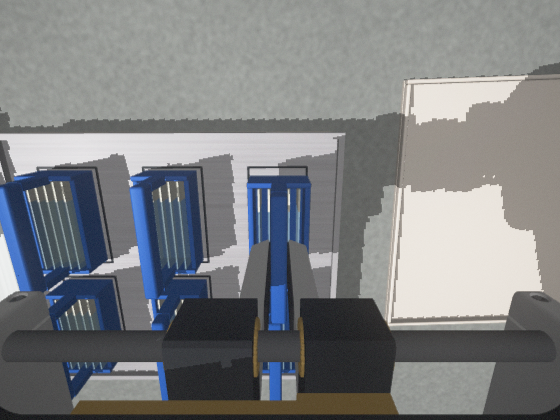

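Call:
move_arm --series '[{"ax": 0,"ay": 0,"az": 0,"dx": 0,"dy": 0.2,"dz": -1.5,"fingers": 0},{"ax": 0,"ay": 0,"az": 0,"dx": 0,"dy": 0.2,"dz": -2.4,"fingers": 0},{"ax": 0,"ay": 0,"az": 0,"dx": 0,"dy": 0.2,"dz": -2.8,"fingers": 0},{"ax": 0,"ay": 0,"az": 0,"dx": 0,"dy": 0.2,"dz": -2.8,"fingers": 0},{"ax": 0,"ay": 0,"az": 0,"dx": 0,"dy": 0.2,"dz": -2.8,"fingers": 0}]'

```text
time: 31.6
ee_pos: [547.7, 13.2, 92.5]
tool_rot: [[-0.125, -0.002, 0.992], [-0.992, -0.0, -0.125], [0.0, -1.0, -0.002]]
force: [-2.8, -0.6, 5.1]
gripper_width: 9.8
```

Call:
move_arm --series '[{"ax": 0,"ay": 0,"az": 0,"dx": 0,"dy": 0,"dz": 0,"fingers": 4},{"ax": 0,"ay": 0,"az": 0,"dx": 0,"dy": 0,"dz": 0,"fingers": 4},{"ax": 0,"ay": 0,"az": 0,"dx": 0,"dy": 0,"dz": 3,"fingers": 4},{"ax": 0,"ay": 0,"az": 0,"dx": 0,"dy": 0,"dz": 7,"fingers": 4},{"ax": 0,"ay": 0,"az": 0,"dx": -12,"dy": 9,"dz": 15,"fingers": 4},{"ax": 0,"ay": 0,"az": 0,"dx": -12,"dy": 9,"dz": 15,"fingers": 4},{"ax": 0,"ay": 0,"az": 0,"dx": -12,"dy": 9,"dz": 15,"fingers": 4},{"ax": 0,"ay": 0,"az": 0,"dx": -12,"dy": 9,"dz": 15,"fingers": 4},{"ax": 0,"ay": 0,"az": 0,"dx": -12,"dy": 9,"dz": 15,"fingers": 4},{"ax": 0,"ay": 0,"az": 0,"dx": -12,"dy": 9,"dz": 15,"fingers": 4}]'

```text
time: 32.6
ee_pos: [428.2, 103.2, 242.2]
tool_rot: [[-0.125, 0.0, 0.992], [-0.992, -0.0, -0.125], [0.0, -1.0, 0.0]]
force: [-1.0, -0.3, 0.2]
gripper_width: 39.9
```

```bash
python3 - <<'E'
from h import *
s=manip.get_state(); print(s['ee_pos'],s['tool_rot'][:2,0],s['q'])
f,m,o=bars("wrist",z=111,minA=150,fn="w24.png",lo=100); [print(x) for x in o]
Q=SL@np.array([[0.99205,0.12586],[-0.12586,0.99205]]).T+[507.4,107.9]; print(Q.round(1).tolist())
E
```

```text
[428.20129613 103.23530245 242.16073048] [-0.12488841 -0.99217078] [-2.17996364e-02 -3.05975282e-01  2.02885185e+00 -1.99912099e-04
  1.41837049e+00  1.67424234e+00]
([167.0, 66.0], 1117, 570.0, 192.6, 82.3, 12.2, -7.9)
([259.0, 69.0], 1411, 558.0, 101.5, 81.7, 37.5, -5.7)
([346.0, 70.0], 1765, 547.0, 26.0, 82.1, 40.5, -9.7)
([199.0, 77.0], 232, 558.6, 163.2, 70.7, 15.3, -11.3)
([281.0, 84.0], 153, 540.7, 87.4, 42.9, 3.9, -6.2)
([261.0, 170.0], 977, 458.4, 121.2, 83.1, 21.9, -5.5)
([178.0, 172.0], 811, 468.5, 204.9, 82.2, 12.2, -6.9)
([340.0, 171.0], 1323, 446.6, 37.2, 83.5, 40.8, -2.7)
([45.0, 195.0], 329, 464.3, 345.8, 55.2, 29.3, 7.1)
[[467.1, 203.7], [570.3, 190.6], [455.8, 114.4], [559.0, 101.4], [444.5, 25.2], [547.7, 12.1]]
```

View pics/w24.png

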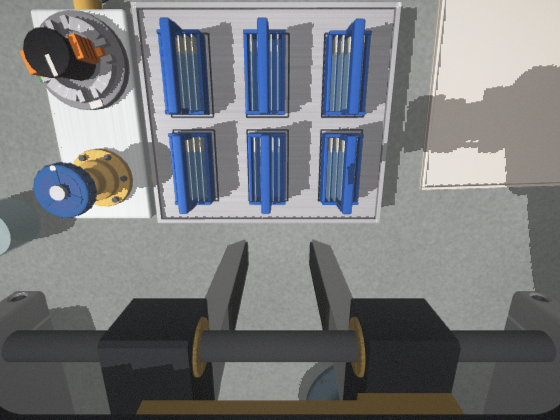

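All six carriers sit inside their outlines, with handles at px (167,66), (262,69), (350,70), (190,170), (266,170) and (352,171). Next I'll locate the valve, using the nut at about (60,192) and the white dot at (52,168).

```bash
python3 - <<'E'
from h import *
s=manip.get_state(); f,K,C=snap("wrist"); 
c=f[0:230,0:200]; cv2.imwrite("pics/w25c.png",cv2.cvtColor(cv2.resize(c,None,fx=2.6,fy=2.6,interpolation=cv2.INTER_CUBIC),cv2.COLOR_RGB2BGR))
print(ray(K,C,60,192,134).round(1),ray(K,C,60,192,130).round(1))
R=np.array([[0.99205,0.12586],[-0.12586,0.99205]])
for x in(-65,65):
    w=R@[x,205]+[507.4,107.9]; print(w, proj(K,C,[*w,134]),proj(K,C,[*w,110]))
E
```

```text
[469.2 314.9 134. ] [468.6 318.  130. ]
[468.71805 319.45115] [ 55.68538704 193.01096856] [ 71.80725849 187.65141521]
[597.68455 303.08935] [23.26487272 45.6954578 ] [44.19707799 51.71874306]
```

View pics/w25c.png

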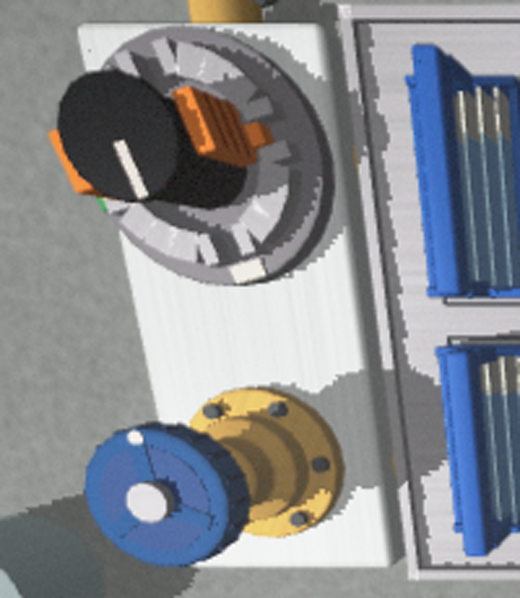

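Call:
move_arm --series '[{"ax": 0,"ay": 0,"az": -9.8,"dx": 4,"dy": 21.6,"dz": -4,"fingers": 9.4},{"ax": 0,"ay": 0,"az": -9.8,"dx": 4,"dy": 21.6,"dz": -4,"fingers": 9.4},{"ax": 0,"ay": 0,"az": -9.8,"dx": 4,"dy": 21.6,"dz": -4,"fingers": 9.4},{"ax": 0,"ay": 0,"az": -9.8,"dx": 4,"dy": 21.6,"dz": -4,"fingers": 9.4},{"ax": 0,"ay": 0,"az": -9.8,"dx": 4,"dy": 21.6,"dz": -4,"fingers": 9.4},{"ax": 0,"ay": 0,"az": -9.8,"dx": 4,"dy": 21.6,"dz": -4,"fingers": 9.4},{"ax": 0,"ay": 0,"az": -9.8,"dx": 4,"dy": 21.6,"dz": -4,"fingers": 9.4},{"ax": 0,"ay": 0,"az": -9.8,"dx": 4,"dy": 21.6,"dz": -4,"fingers": 9.4}]'

```text
time: 33.5
ee_pos: [468.4, 318.2, 202.0]
tool_rot: [[-0.294, -0.001, 0.956], [-0.956, -0.001, -0.294], [0.001, -1.0, -0.001]]
force: [-0.5, 0.1, 0.2]
gripper_width: 94.0
```

```bash
python3 - <<'E'
from h import *
s=manip.get_state(); print(s['ee_pos'],s['tool_rot'][:2,0],s['q'],s['gripper_width'])
f,K,C=snap("wrist","w26.png"); print(proj(K,C,[468.7,319.4,134]))
E
```

```text
[468.36160292 318.18980455 201.9679509 ] [-0.29381141 -0.95586303] [ 3.96656975e-01  5.42215192e-02  1.77747203e+00 -2.24014537e-04
  1.31097286e+00  2.26572318e+00] 94.04207513971606
[277.68160755 218.04310327]
```

View pics/w26.png

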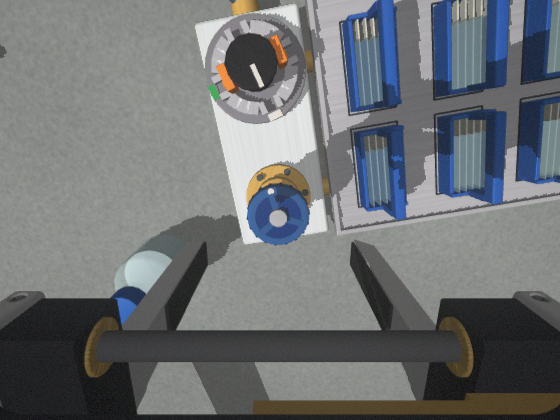

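Call:
move_arm --series '[{"ax": 0,"ay": 0,"az": 0,"dx": 0,"dy": 0.1,"dz": -4.5,"fingers": 9.4},{"ax": 0,"ay": 0,"az": 0,"dx": 0,"dy": 0.1,"dz": -9,"fingers": 9.4},{"ax": 0,"ay": 0,"az": 0,"dx": 0,"dy": 0.1,"dz": -9.9,"fingers": 9.4},{"ax": 0,"ay": 0,"az": 0,"dx": 0,"dy": 0.1,"dz": -9.9,"fingers": 9.4},{"ax": 0,"ay": 0,"az": 0,"dx": 0,"dy": 0.1,"dz": -9.9,"fingers": 5},{"ax": 0,"ay": 0,"az": 0,"dx": 0,"dy": 0.1,"dz": -9.9,"fingers": 5},{"ax": 0,"ay": 0,"az": 0,"dx": 0,"dy": 0.1,"dz": -9.9,"fingers": 5},{"ax": 0,"ay": 0,"az": 0,"dx": 0,"dy": 0.1,"dz": -9.9,"fingers": 5},{"ax": 0,"ay": 0,"az": 0,"dx": 0,"dy": 0.1,"dz": -9.9,"fingers": 5}]' --squeeze 35

```text
time: 34.45
ee_pos: [468.1, 319.9, 104.1]
tool_rot: [[-0.292, 0.0, 0.956], [-0.956, -0.001, -0.292], [0.001, -1.0, 0.001]]
force: [-3.5, -11.9, 4.9]
gripper_width: 57.7
```

Call:
move_arm --series '[{"ax": 0,"ay": 0,"az": 0,"dx": 0,"dy": -0.1,"dz": 0,"fingers": 5},{"ax": 0,"ay": 0,"az": 0,"dx": 0,"dy": -0.1,"dz": 0,"fingers": 5},{"ax": 0,"ay": 0,"az": 0,"dx": 0,"dy": -0.1,"dz": 0,"fingers": 5}]'

```text
time: 34.75
ee_pos: [467.9, 318.9, 104.0]
tool_rot: [[-0.292, -0.001, 0.956], [-0.956, -0.001, -0.292], [0.001, -1.0, -0.0]]
force: [-3.4, -2.9, 5.4]
gripper_width: 55.4
```

Call:
move_arm --series '[{"ax": 0,"ay": 0,"az": 8,"dx": 0,"dy": 0,"dz": 0.04,"fingers": 5},{"ax": 0,"ay": 0,"az": 16,"dx": 0,"dy": 0,"dz": 0.07,"fingers": 5},{"ax": 0,"ay": 0,"az": 24,"dx": 0,"dy": 0,"dz": 0.11,"fingers": 5},{"ax": 0,"ay": 0,"az": 32,"dx": 0,"dy": 0,"dz": 0.14,"fingers": 5}]'

```text
time: 35.15
ee_pos: [467.9, 317.9, 105.4]
tool_rot: [[0.264, -0.001, 0.964], [-0.964, -0.004, 0.264], [0.003, -1.0, -0.002]]
force: [-2.7, -9.8, 7.0]
gripper_width: 55.2
```

```bash
python3 - <<'E'
from h import *
s=manip.get_state(); print(s['ee_pos'],s['tool_rot'][:2,0],s['force'],s['wrist_torque'],s['q'],s['gripper_width'])
f,K,C=snap("wrist","w27.png")
E
```

```text
[467.91492925 317.85176226 105.41401326] [ 0.26441627 -0.96440288] [-2.69543256 -9.79497362  6.9562951 ] [-1.75188607  0.56148717 -0.20065395] [ 0.39783577  0.16456697  1.84625489 -0.00336468  1.13318943  1.70246486] 55.24326503858408
```

View pics/w27.png

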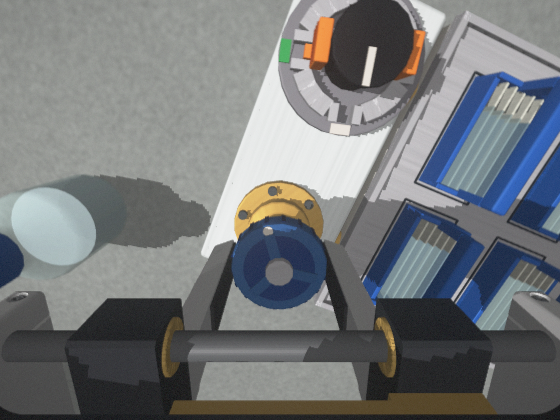

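Call:
move_arm --series '[{"ax": 0,"ay": 0,"az": 8,"dx": 0,"dy": -0.1,"dz": 0.04,"fingers": 5},{"ax": 0,"ay": 0,"az": 16,"dx": 0,"dy": -0.1,"dz": 0.07,"fingers": 5},{"ax": 0,"ay": 0,"az": 24,"dx": 0,"dy": -0.1,"dz": 0.11,"fingers": 5},{"ax": 0,"ay": 0,"az": 32,"dx": 0,"dy": -0.1,"dz": 0.14,"fingers": 5},{"ax": 0,"ay": 0,"az": 40,"dx": 0,"dy": -0.1,"dz": 0.18,"fingers": 5},{"ax": 0,"ay": 0,"az": 48,"dx": 0,"dy": -0.1,"dz": 0.21,"fingers": 5},{"ax": 0,"ay": 0,"az": 56,"dx": 0,"dy": -0.1,"dz": 0.25,"fingers": 5},{"ax": 0,"ay": 0,"az": 64,"dx": 0,"dy": -0.1,"dz": 0.28,"fingers": 5},{"ax": 0,"ay": 0,"az": 72,"dx": 0,"dy": -0.1,"dz": 0.32,"fingers": 5},{"ax": 0,"ay": 0,"az": 80,"dx": 0,"dy": -0.1,"dz": 0.36,"fingers": 5},{"ax": 0,"ay": 0,"az": 88,"dx": 0,"dy": -0.1,"dz": 0.39,"fingers": 5},{"ax": 0,"ay": 0,"az": 96,"dx": 0,"dy": -0.1,"dz": 0.43,"fingers": 5}]'

```text
time: 36.4
ee_pos: [470.5, 316.6, 109.9]
tool_rot: [[0.932, 0.005, -0.363], [0.363, -0.003, 0.932], [0.004, -1.0, -0.005]]
force: [6.1, -7.7, 0.1]
gripper_width: 55.0
```

```bash
python3 - <<'E'
from h import *
s=manip.get_state(); print(s['ee_pos'],s['tool_rot'][:2,0],s['force'],s['wrist_torque'],s['q'],s['gripper_width'])
f,K,C=snap("wrist","w28.png")
E
```

```text
[470.47913094 316.6320533  109.86878621] [0.93159985 0.36346567] [ 6.08958538 -7.70216692  0.09244819] [-1.51663593 -1.23460597 -0.17259463] [ 0.39493348  0.15825214  1.84431465 -0.00534434  1.13534329  0.02519984] 55.00057646684716
```

View pics/w28.png

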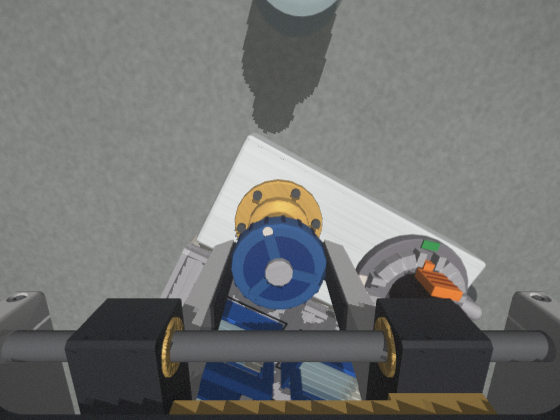

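Call:
move_arm --series '[{"ax": 0,"ay": 0,"az": 8,"dx": 0,"dy": 0,"dz": 0.04,"fingers": 5},{"ax": 0,"ay": 0,"az": 16,"dx": 0,"dy": 0,"dz": 0.07,"fingers": 5},{"ax": 0,"ay": 0,"az": 24,"dx": 0,"dy": 0,"dz": 0.11,"fingers": 5},{"ax": 0,"ay": 0,"az": 32,"dx": 0,"dy": 0,"dz": 0.14,"fingers": 5},{"ax": 0,"ay": 0,"az": 40,"dx": 0,"dy": 0,"dz": 0.18,"fingers": 5},{"ax": 0,"ay": 0,"az": 48,"dx": 0,"dy": 0,"dz": 0.21,"fingers": 5},{"ax": 0,"ay": 0,"az": 56,"dx": 0,"dy": 0,"dz": 0.25,"fingers": 5},{"ax": 0,"ay": 0,"az": 64,"dx": 0,"dy": 0,"dz": 0.28,"fingers": 5},{"ax": 0,"ay": 0,"az": 72,"dx": 0,"dy": 0,"dz": 0.32,"fingers": 5},{"ax": 0,"ay": 0,"az": 80,"dx": 0,"dy": 0,"dz": 0.36,"fingers": 5},{"ax": 0,"ay": 0,"az": 88,"dx": 0,"dy": 0,"dz": 0.39,"fingers": 5},{"ax": 0,"ay": 0,"az": 96,"dx": 0,"dy": 0,"dz": 0.43,"fingers": 5}]'

```text
time: 37.65
ee_pos: [471.4, 319.3, 114.3]
tool_rot: [[-0.458, 0.009, -0.889], [0.889, 0.004, -0.458], [-0.001, -1.0, -0.009]]
force: [9.6, 2.2, -4.4]
gripper_width: 55.2
```

Call:
move_arm --series '[{"ax": 0,"ay": 0,"az": 8,"dx": 0,"dy": 0,"dz": 0.04,"fingers": 5},{"ax": 0,"ay": 0,"az": 16,"dx": 0,"dy": 0,"dz": 0.07,"fingers": 5},{"ax": 0,"ay": 0,"az": 24,"dx": 0,"dy": 0,"dz": 0.11,"fingers": 5},{"ax": 0,"ay": 0,"az": 32,"dx": 0,"dy": 0,"dz": 0.14,"fingers": 5},{"ax": 0,"ay": 0,"az": 40,"dx": 0,"dy": 0,"dz": 0.18,"fingers": 5},{"ax": 0,"ay": 0,"az": 48,"dx": 0,"dy": 0,"dz": 0.21,"fingers": 5},{"ax": 0,"ay": 0,"az": 48,"dx": 0,"dy": 0,"dz": 0.21,"fingers": 5}]'

```text
time: 38.35
ee_pos: [470.2, 320.2, 116.4]
tool_rot: [[-0.966, 0.006, -0.257], [0.257, 0.005, -0.966], [-0.004, -1.0, -0.006]]
force: [5.9, 4.5, -1.2]
gripper_width: 55.3
```

```bash
python3 - <<'E'
from h import *
s=manip.get_state(); print(s['ee_pos'],s['tool_rot'][:2,0],s['force'],s['wrist_torque'],s['q'],s['gripper_width'])
f,K,C=snap("wrist","w29.png")
E
```

```text
[470.18362555 320.23094131 116.41547807] [-0.96640295  0.25699306] [ 5.85058804  4.54772323 -1.20974769] [ 1.03962582 -0.93047844  0.12596017] [ 0.39749531  0.15036024  1.83990984  0.00255311  1.14389252 -2.48524796] 55.3175667059256
```

View pics/w29.png

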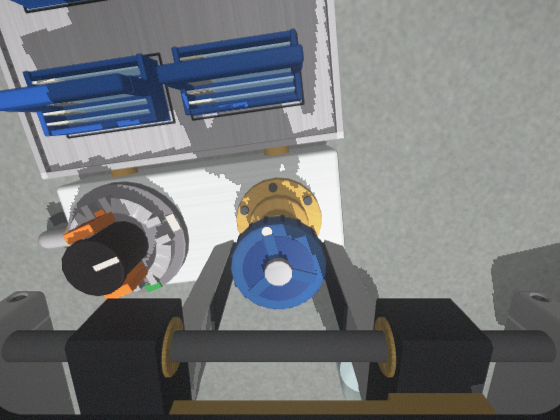

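Call:
move_arm --series '[{"ax": 0,"ay": 0,"az": 0,"dx": 0,"dy": 0,"dz": 0,"fingers": 9.4},{"ax": 0,"ay": 0,"az": 0,"dx": 0,"dy": 0,"dz": 0,"fingers": 9.4},{"ax": 0,"ay": 0,"az": 0,"dx": 0,"dy": 0,"dz": 0,"fingers": 9.4},{"ax": 0,"ay": 0,"az": -8,"dx": 0,"dy": 0,"dz": 0,"fingers": 9.4},{"ax": 0,"ay": 0,"az": -16,"dx": 0,"dy": 0,"dz": 0,"fingers": 9.4},{"ax": 0,"ay": 0,"az": -24,"dx": 0,"dy": 0,"dz": 0,"fingers": 9.4},{"ax": 0,"ay": 0,"az": -32,"dx": 0,"dy": 0,"dz": 0,"fingers": 9.4},{"ax": 0,"ay": 0,"az": -40,"dx": 0,"dy": 0,"dz": 0,"fingers": 9.4},{"ax": 0,"ay": 0,"az": -48,"dx": 0,"dy": 0,"dz": 0,"fingers": 9.4},{"ax": 0,"ay": 0,"az": -56,"dx": 0,"dy": 0,"dz": 0,"fingers": 9.4},{"ax": 0,"ay": 0,"az": -64,"dx": 0,"dy": 0,"dz": 0,"fingers": 9.4},{"ax": 0,"ay": 0,"az": -72,"dx": 0,"dy": 0,"dz": 0,"fingers": 9.4}]'

```text
time: 39.6
ee_pos: [467.8, 318.3, 115.4]
tool_rot: [[-0.047, -0.0, -0.999], [0.999, -0.0, -0.047], [0.0, -1.0, 0.0]]
force: [-0.4, 0.2, 0.3]
gripper_width: 94.1
```

Call:
move_arm --series '[{"ax": 0,"ay": 0,"az": -8,"dx": 0,"dy": 0,"dz": 0,"fingers": 9.4},{"ax": 0,"ay": 0,"az": -16,"dx": 0,"dy": 0,"dz": 0,"fingers": 9.4},{"ax": 0,"ay": 0,"az": -24,"dx": 0,"dy": 0,"dz": 0,"fingers": 9.4},{"ax": 0,"ay": 0,"az": -32,"dx": 0,"dy": 0,"dz": 0,"fingers": 9.4},{"ax": 0,"ay": 0,"az": -40,"dx": 0,"dy": 0,"dz": 0,"fingers": 9.4},{"ax": 0,"ay": 0,"az": -48,"dx": 0,"dy": 0,"dz": 0,"fingers": 9.4},{"ax": 0,"ay": 0,"az": -56,"dx": 0,"dy": 0,"dz": 0,"fingers": 9.4},{"ax": 0,"ay": 0,"az": -64,"dx": 0,"dy": 0,"dz": 0,"fingers": 9.4},{"ax": 0,"ay": 0,"az": -72,"dx": 0,"dy": 0,"dz": 0,"fingers": 9.4},{"ax": 0,"ay": 0,"az": -80,"dx": 0,"dy": 0,"dz": 0,"fingers": 9.4},{"ax": 0,"ay": 0,"az": -88,"dx": 0,"dy": 0,"dz": 0,"fingers": 9.4},{"ax": 0,"ay": 0,"az": -96,"dx": 0,"dy": 0,"dz": 0,"fingers": 9.4}]'

```text
time: 40.8
ee_pos: [467.8, 318.3, 115.4]
tool_rot: [[0.998, -0.0, 0.058], [-0.058, -0.0, 0.998], [-0.0, -1.0, -0.0]]
force: [0.2, -0.4, 0.2]
gripper_width: 94.0
```

Call:
move_arm --series '[{"ax": 0,"ay": 0,"az": -8,"dx": 0,"dy": 0,"dz": 0,"fingers": 9.4},{"ax": 0,"ay": 0,"az": -16,"dx": 0,"dy": 0,"dz": 0,"fingers": 9.4},{"ax": 0,"ay": 0,"az": -24,"dx": 0,"dy": 0,"dz": 0,"fingers": 9.4},{"ax": 0,"ay": 0,"az": -32,"dx": 0,"dy": 0,"dz": 0,"fingers": 9.4},{"ax": 0,"ay": 0,"az": -40,"dx": 0,"dy": 0,"dz": 0,"fingers": 9.4},{"ax": 0,"ay": 0,"az": -48,"dx": 0,"dy": 0,"dz": 0,"fingers": 9.4},{"ax": 0,"ay": 0,"az": -56,"dx": 0,"dy": 0,"dz": 0,"fingers": 9.4},{"ax": 0,"ay": 0,"az": -64,"dx": 0,"dy": 0,"dz": 0,"fingers": 9.4},{"ax": 0,"ay": 0,"az": -72,"dx": 0,"dy": 0,"dz": 0,"fingers": 9.4},{"ax": 0,"ay": 0,"az": -80,"dx": 0,"dy": 0,"dz": 0,"fingers": 9.4},{"ax": 0,"ay": 0,"az": -88,"dx": 0,"dy": 0,"dz": 0,"fingers": 9.4},{"ax": 0,"ay": 0,"az": -96,"dx": 0,"dy": 0,"dz": 0,"fingers": 9.4}]'

```text
time: 42.0
ee_pos: [467.8, 318.3, 115.4]
tool_rot: [[-0.162, -0.0, 0.987], [-0.987, 0.0, -0.162], [0.0, -1.0, -0.0]]
force: [0.5, -0.8, -0.4]
gripper_width: 94.1
```

Call:
move_arm --series '[{"ax": 0,"ay": 0,"az": -8,"dx": 0,"dy": 0,"dz": 0,"fingers": 9.4},{"ax": 0,"ay": 0,"az": -16,"dx": 0,"dy": 0,"dz": 0,"fingers": 9.4},{"ax": 0,"ay": 0,"az": -20,"dx": 0,"dy": 0,"dz": 0,"fingers": 9.4},{"ax": 0,"ay": 0,"az": -20,"dx": 0,"dy": 0,"dz": 0,"fingers": 9.4}]'

```text
time: 42.4
ee_pos: [467.8, 318.3, 115.4]
tool_rot: [[-0.485, -0.0, 0.875], [-0.875, -0.0, -0.485], [0.0, -1.0, -0.0]]
force: [-0.6, -0.3, 0.3]
gripper_width: 93.8
```

```bash
python3 - <<'E'
from h import *
s=manip.get_state(); print(s['ee_pos'],s['tool_rot'][:2,0],s['force'],s['wrist_torque'],s['q'],s['gripper_width'])
f,K,C=snap("wrist","w30.png")
E
```

```text
[467.79932755 318.30551184 115.44675189] [-0.48462716 -0.8747208 ] [-0.59815197 -0.28084141  0.32780475] [ 0.06398521  0.03124148 -0.0209434 ] [3.97056917e-01 1.49833566e-01 1.84245451e+00 1.62646188e-04
 1.14967230e+00 2.47372365e+00] 93.80815262896361
```

View pics/w30.png

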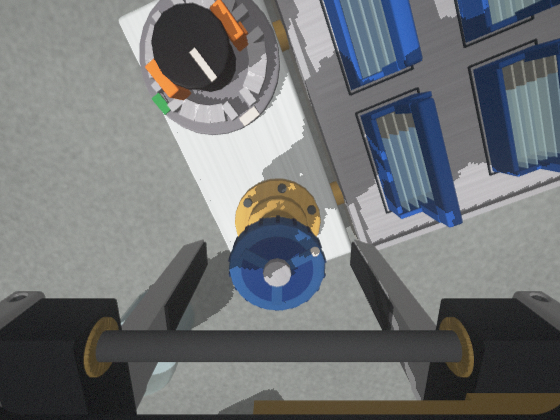

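Call:
move_arm --series '[{"ax": 0,"ay": 0,"az": 0,"dx": 0.1,"dy": 0.1,"dz": 0,"fingers": 5},{"ax": 0,"ay": 0,"az": 0,"dx": 0.1,"dy": 0.1,"dz": 0,"fingers": 5},{"ax": 0,"ay": 0,"az": 0,"dx": 0.1,"dy": 0.1,"dz": 0,"fingers": 5},{"ax": 0,"ay": 0,"az": 0,"dx": 0.1,"dy": 0.1,"dz": 0,"fingers": 5},{"ax": 0,"ay": 0,"az": 0,"dx": 0.1,"dy": 0.1,"dz": 0,"fingers": 5},{"ax": 0,"ay": 0,"az": 0,"dx": 0.1,"dy": 0.1,"dz": 0,"fingers": 5}]'

```text
time: 43.05
ee_pos: [468.8, 318.9, 115.6]
tool_rot: [[-0.485, -0.001, 0.875], [-0.875, -0.001, -0.485], [0.001, -1.0, -0.0]]
force: [-1.2, -3.0, 1.5]
gripper_width: 55.4
```

Call:
move_arm --series '[{"ax": 0,"ay": 0,"az": 8,"dx": 0,"dy": 0,"dz": 0.04,"fingers": 5},{"ax": 0,"ay": 0,"az": 16,"dx": 0,"dy": 0,"dz": 0.07,"fingers": 5},{"ax": 0,"ay": 0,"az": 24,"dx": 0,"dy": 0,"dz": 0.11,"fingers": 5},{"ax": 0,"ay": 0,"az": 32,"dx": 0,"dy": 0,"dz": 0.14,"fingers": 5},{"ax": 0,"ay": 0,"az": 40,"dx": 0,"dy": 0,"dz": 0.18,"fingers": 5},{"ax": 0,"ay": 0,"az": 48,"dx": 0,"dy": 0,"dz": 0.21,"fingers": 5},{"ax": 0,"ay": 0,"az": 56,"dx": 0,"dy": 0,"dz": 0.25,"fingers": 5},{"ax": 0,"ay": 0,"az": 64,"dx": 0,"dy": 0,"dz": 0.28,"fingers": 5},{"ax": 0,"ay": 0,"az": 72,"dx": 0,"dy": 0,"dz": 0.32,"fingers": 5},{"ax": 0,"ay": 0,"az": 80,"dx": 0,"dy": 0,"dz": 0.36,"fingers": 5},{"ax": 0,"ay": 0,"az": 88,"dx": 0,"dy": 0,"dz": 0.39,"fingers": 5},{"ax": 0,"ay": 0,"az": 96,"dx": 0,"dy": 0,"dz": 0.43,"fingers": 5}]'

```text
time: 44.25
ee_pos: [469.3, 317.3, 119.9]
tool_rot: [[0.923, -0.0, 0.386], [-0.386, -0.004, 0.923], [0.002, -1.0, -0.004]]
force: [0.6, -7.9, 2.0]
gripper_width: 55.0
```

```bash
python3 - <<'E'
from h import *
s=manip.get_state(); print(s['ee_pos'],s['tool_rot'][:2,0],s['force'],s['wrist_torque'],s['q'],s['gripper_width'])
f,K,C=snap("wrist","w31.png")
E
```

```text
[469.33095803 317.34993012 119.92408275] [ 0.92267081 -0.38558544] [ 0.61002424 -7.89538217  2.01073991] [-1.44913074 -0.15424183 -0.16898929] [ 0.39645333  0.14700445  1.83656687 -0.00427201  1.15977059  0.79400952] 55.03726807929016
```

View pics/w31.png

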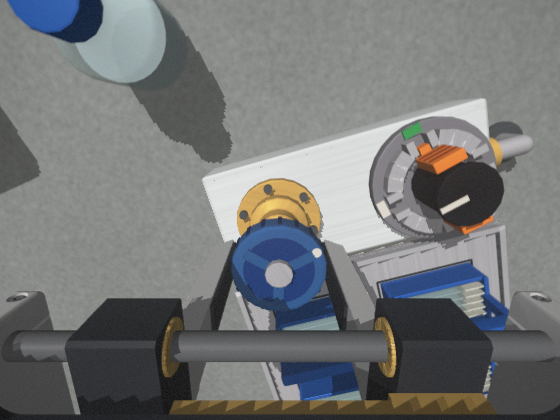

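Call:
move_arm --series '[{"ax": 0,"ay": 0,"az": 8,"dx": 0,"dy": 0,"dz": 0.04,"fingers": 5},{"ax": 0,"ay": 0,"az": 16,"dx": 0,"dy": 0,"dz": 0.07,"fingers": 5},{"ax": 0,"ay": 0,"az": 24,"dx": 0,"dy": 0,"dz": 0.11,"fingers": 5},{"ax": 0,"ay": 0,"az": 32,"dx": 0,"dy": 0,"dz": 0.14,"fingers": 5},{"ax": 0,"ay": 0,"az": 40,"dx": 0,"dy": 0,"dz": 0.18,"fingers": 5},{"ax": 0,"ay": 0,"az": 48,"dx": 0,"dy": 0,"dz": 0.21,"fingers": 5},{"ax": 0,"ay": 0,"az": 56,"dx": 0,"dy": 0,"dz": 0.25,"fingers": 5},{"ax": 0,"ay": 0,"az": 64,"dx": 0,"dy": 0,"dz": 0.28,"fingers": 5},{"ax": 0,"ay": 0,"az": 72,"dx": 0,"dy": 0,"dz": 0.32,"fingers": 5},{"ax": 0,"ay": 0,"az": 80,"dx": 0,"dy": 0,"dz": 0.36,"fingers": 5}]'

```text
time: 45.3
ee_pos: [470.7, 317.8, 123.6]
tool_rot: [[0.54, 0.003, -0.842], [0.842, -0.003, 0.54], [-0.0, -1.0, -0.004]]
force: [4.6, -5.1, -3.7]
gripper_width: 55.5
```

```bash
python3 - <<'E'
from h import *
s=manip.get_state(); print(s['ee_pos'],s['tool_rot'][:2,0],s['force'],s['wrist_torque'],s['q'],s['gripper_width'])
f,K,C=snap("wrist","w32.png")
E
```

```text
[470.67007185 317.78263335 123.60852461] [0.54013317 0.84157942] [ 4.5606458  -5.06438335 -3.68051795] [-0.96063697 -1.09285965 -0.1544934 ] [ 0.39622727  0.14293703  1.83369619 -0.00423542  1.16287044 -0.60229854] 55.511078674513975
```

View pics/w32.png

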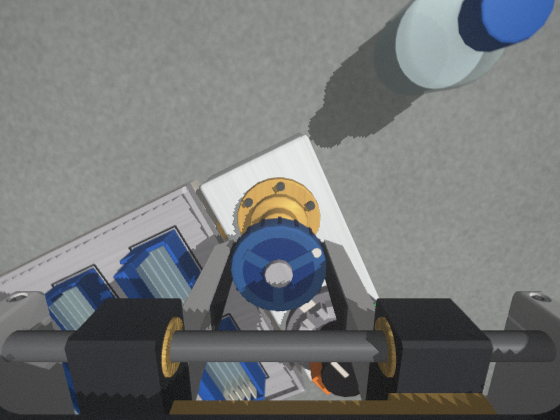

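Call:
move_arm --series '[{"ax": 0,"ay": 0,"az": 7,"dx": 0,"dy": 0,"dz": 0.03,"fingers": 5},{"ax": 0,"ay": 0,"az": 14,"dx": 0,"dy": 0,"dz": 0.06,"fingers": 5},{"ax": 0,"ay": 0,"az": 21,"dx": 0,"dy": 0,"dz": 0.09,"fingers": 5},{"ax": 0,"ay": 0,"az": 28,"dx": 0,"dy": 0,"dz": 0.12,"fingers": 5},{"ax": 0,"ay": 0,"az": 35,"dx": 0,"dy": 0,"dz": 0.15,"fingers": 5}]'

```text
time: 45.85
ee_pos: [470.9, 318.4, 125.1]
tool_rot: [[-0.039, 0.004, -0.999], [0.999, -0.001, -0.039], [-0.001, -1.0, -0.004]]
force: [6.1, -3.0, -3.1]
gripper_width: 55.8
```

```bash
python3 - <<'E'
from h import *
s=manip.get_state(); print(s['ee_pos'],s['tool_rot'][:2,0],s['force'],s['wrist_torque'],s['q'][5],s['gripper_width'])
f,K,C=snap("wrist","w33.png"); cv2.imwrite("pics/w33c.png",cv2.cvtColor(f[180:320,180:380],cv2.COLOR_RGB2BGR))
E
```

```text
[470.85966242 318.39727052 125.14679378] [-0.03939471  0.99922267] [ 6.08072905 -2.9513192  -3.10342915] [-0.54946769 -1.14070619 -0.13762497] -1.2124515509878298 55.8024898723509
```

View pics/w33c.png

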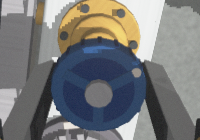

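Call:
move_arm --series '[{"ax": 0,"ay": 0,"az": 7,"dx": 0,"dy": 0,"dz": 0.03,"fingers": 5},{"ax": 0,"ay": 0,"az": 14,"dx": 0,"dy": 0,"dz": 0.06,"fingers": 5},{"ax": 0,"ay": 0,"az": 21,"dx": 0,"dy": 0,"dz": 0.09,"fingers": 5},{"ax": 0,"ay": 0,"az": 28,"dx": 0,"dy": 0,"dz": 0.12,"fingers": 5}]'

```text
time: 46.3
ee_pos: [470.1, 318.6, 126.2]
tool_rot: [[-0.502, 0.002, -0.865], [0.865, -0.001, -0.502], [-0.002, -1.0, -0.001]]
force: [-4.7, -8.5, 0.1]
gripper_width: 55.1
```

```bash
python3 - <<'E'
from h import *
s=manip.get_state(); print(s['ee_pos'],s['tool_rot'][:2,0],s['force'],s['wrist_torque'],s['q'][5],s['gripper_width'])
f,K,C=snap("wrist","w34.png"); cv2.imwrite("pics/w34c.png",cv2.cvtColor(f[180:320,180:380],cv2.COLOR_RGB2BGR))
E
```

```text
[470.07641054 318.57883411 126.17306721] [-0.50221957  0.86473843] [-4.65990422 -8.4789364   0.07562573] [-1.45533854  0.60369009 -1.02711146] -1.6995210957470566 55.08351947849627
```

View pics/w34c.png

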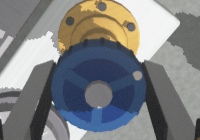

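Call:
move_arm --series '[{"ax": 0,"ay": 0,"az": 3,"dx": 0,"dy": 0,"dz": 0,"fingers": 5},{"ax": 0,"ay": 0,"az": 3,"dx": 0,"dy": 0,"dz": 0,"fingers": 5}]'

```text
time: 46.55
ee_pos: [468.7, 317.7, 126.1]
tool_rot: [[-0.542, -0.002, -0.841], [0.841, -0.003, -0.542], [-0.002, -1.0, 0.003]]
force: [-0.6, -6.9, 2.4]
gripper_width: 55.4
```

```bash
python3 - <<'E'
from h import *
s=manip.get_state(); print(s['ee_pos'],np.degrees(np.arctan2(*s['tool_rot'][1::-1,0])),s['force'],s['wrist_torque'],s['q'][5],s['gripper_width'])
E
```

```text
[468.70383405 317.73823487 126.09993339] 122.79618018647106 [-0.58807655 -6.90533877  2.35533456] [-1.2600677   0.07229469 -0.90693076] -1.7454879695616754 55.36878094724355
```

Call:
move_arm --series '[{"ax": 0,"ay": 0,"az": 0,"dx": 0,"dy": 0,"dz": 0,"fingers": 9.4},{"ax": 0,"ay": 0,"az": 0,"dx": 0,"dy": 0,"dz": 0,"fingers": 9.4},{"ax": 0,"ay": 0,"az": 0,"dx": 0,"dy": 0,"dz": 0,"fingers": 9.4},{"ax": 0,"ay": 0,"az": 0,"dx": 0,"dy": 0,"dz": 4,"fingers": 9.4},{"ax": 0,"ay": 0,"az": 0,"dx": 0,"dy": 0,"dz": 8,"fingers": 9.4},{"ax": 0,"ay": 0,"az": -8,"dx": 4,"dy": 0,"dz": 8,"fingers": 9.4},{"ax": 0,"ay": 0,"az": -16,"dx": 8,"dy": -1,"dz": 8,"fingers": 9.4},{"ax": 0,"ay": 0,"az": -24,"dx": 12,"dy": -1.5,"dz": 8,"fingers": 9.4},{"ax": 0,"ay": 0,"az": -32,"dx": 12.9,"dy": -1.5,"dz": 8,"fingers": 9.4},{"ax": 0,"ay": 0,"az": -40,"dx": 12.9,"dy": -1.5,"dz": 8,"fingers": 9.4},{"ax": 0,"ay": 0,"az": -40,"dx": 12.9,"dy": -1.5,"dz": 8,"fingers": 9.4},{"ax": 0,"ay": 0,"az": -40,"dx": 12.9,"dy": -1.5,"dz": 8,"fingers": 9.4}]'

```text
time: 47.75
ee_pos: [597.8, 304.6, 206.1]
tool_rot: [[0.119, -0.0, -0.993], [0.993, 0.0, 0.119], [0.0, -1.0, 0.0]]
force: [-0.3, -0.5, 0.3]
gripper_width: 94.2
```

```bash
python3 - <<'E'
from h import *
s=manip.get_state(); print(s['ee_pos'],np.degrees(np.arctan2(*s['tool_rot'][1::-1,0])),s['force'],s['q'],s['gripper_width'])
f,K,C=snap("wrist","w35.png"); print(proj(K,C,[597.7,303.1,110]))
f,K,C=snap("top","t35.png"); cv2.imwrite("pics/t35c.png",cv2.cvtColor(cv2.resize(f[165:290,155:445],None,fx=2.7,fy=2.7,interpolation=cv2.INTER_CUBIC),cv2.COLOR_RGB2BGR))
E
```

```text
[597.77923447 304.63738828 206.1337375 ] 83.18235613368098 [-0.33452447 -0.49124802  0.25995224] [ 3.02605505e-01  2.92382215e-01  1.49948992e+00  1.92024945e-04
  1.34985776e+00 -1.14924259e+00] 94.16305223877694
[275.90711239 211.83387599]
```

View pics/w35.png

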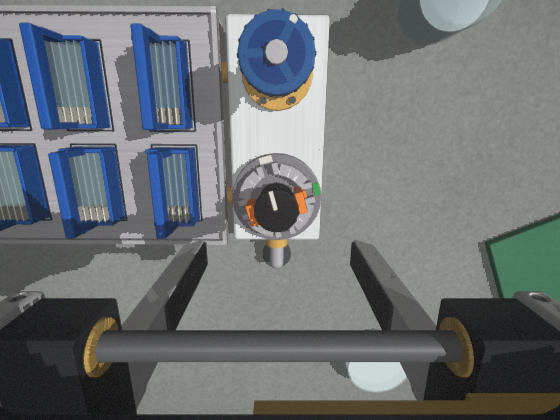

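View pics/t35c.png

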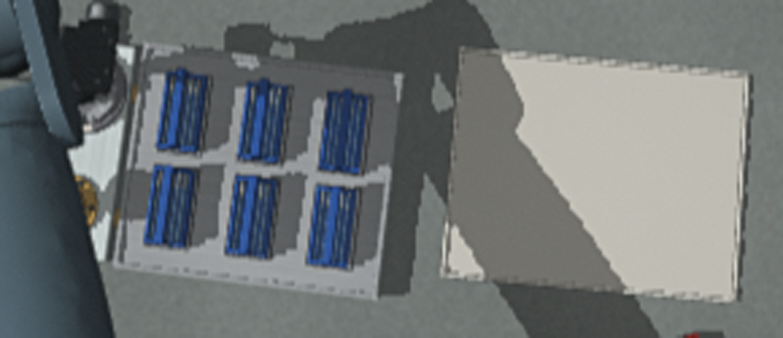

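In w35 the orange tabs, at (250,214) and (301,203), are tilted about 12° from the station axis. I'll measure the angle.

```bash
python3 - <<'E'
from h import *
s=manip.get_state(); f,K,C=snap("wrist")
hsv=cv2.cvtColor(f,cv2.COLOR_RGB2HSV); m=cv2.inRange(hsv,(5,170,90),(18,255,255)); m[:,:240]=0; m[235:]=0;m[:,330:]=0;m[:180]=0
n,l,st,c=cv2.connectedComponentsWithStats(m)
for i in range(1,n):
    if st[i,4]>15: print(st[i].tolist(),c[i].round(1),ray(K,C,*c[i],95).round(1))
cv2.imwrite("pics/w36c.png",cv2.cvtColor(cv2.resize(f[140:250,220:340],None,fx=5,fy=5,interpolation=cv2.INTER_CUBIC),cv2.COLOR_RGB2BGR))
E
```

```text
[295, 191, 12, 23, 169] [301.  201.3] [594.3 328.7  95. ]
[246, 205, 12, 21, 97] [250.7 214.8] [602.3 276.5  95. ]
```

View pics/w36c.png

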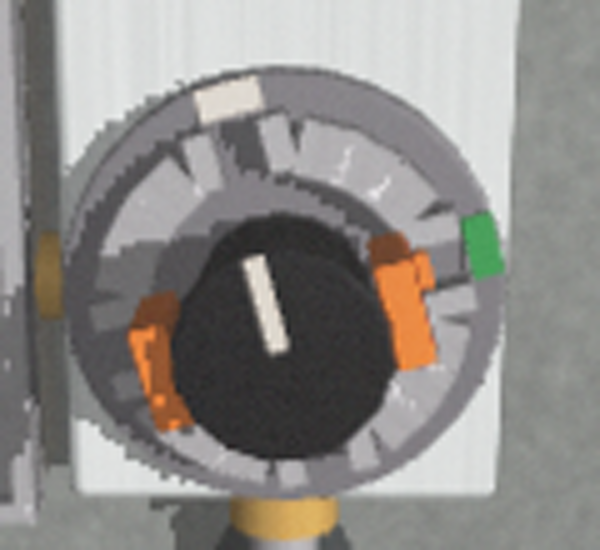

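```bash
python3 - <<'E'
from h import *
s=manip.get_state(); f,K,C=snap("wrist")
for z in (133,150,153,157): print(z,proj(K,C,[468.7,319.4,z]).round(1))
cv2.imwrite("pics/w37c.png",cv2.cvtColor(cv2.resize(f[0:110,220:340],None,fx=5,fy=5,interpolation=cv2.INTER_CUBIC),cv2.COLOR_RGB2BGR))
E
```

```text
133 [276.1  58.3]
150 [275.9  53.7]
153 [275.9  52.8]
157 [275.8  51.5]
```

View pics/w37c.png

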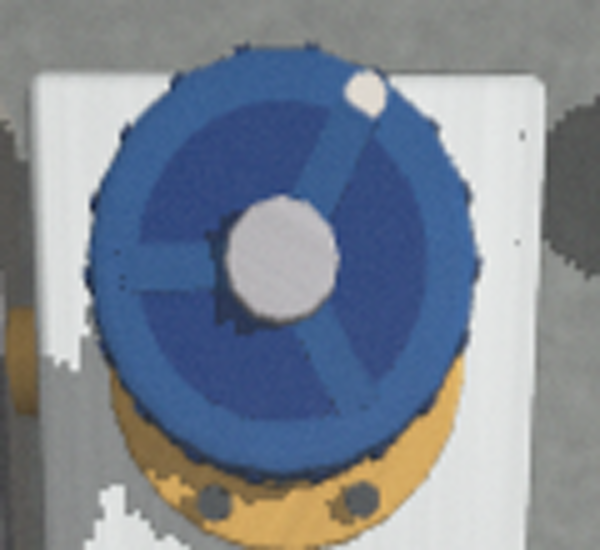

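Call:
move_arm --series '[{"ax": 0,"ay": 0,"az": 7,"dx": -0.1,"dy": -0.1,"dz": -4,"fingers": 9.4},{"ax": 0,"ay": 0,"az": 14,"dx": -0.1,"dy": -0.1,"dz": -7,"fingers": 9.4},{"ax": 0,"ay": 0,"az": 14,"dx": -0.1,"dy": -0.1,"dz": -7,"fingers": 9.4}]'

```text
time: 48.25
ee_pos: [593.5, 302.4, 131.0]
tool_rot: [[-0.123, -0.009, -0.992], [0.992, -0.003, -0.123], [-0.002, -1.0, 0.009]]
force: [-0.6, 0.1, -0.8]
gripper_width: 93.8
```

```bash
python3 - <<'E'
from h import *
s=manip.get_state(); print(s['ee_pos'],np.degrees(np.arctan2(*s['tool_rot'][1::-1,0])),s['force'])
f,K,C=snap("wrist","w38.png")
E
```

```text
[593.53752578 302.38448338 131.00563462] 97.03998235079196 [-0.59053886  0.06176856 -0.81425653]
```

View pics/w38.png

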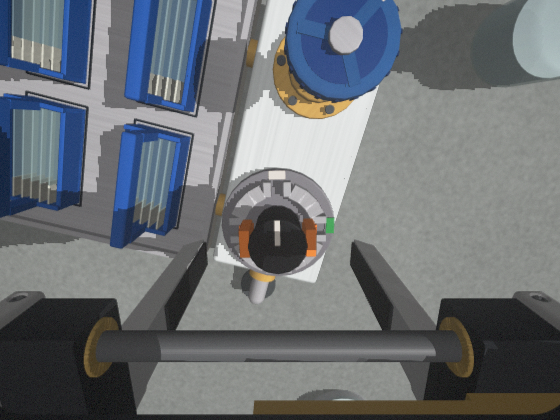

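The wheel nut's height reads about 156 mm, so the valve is fully open. The tabs, at (245,238) and (311,238), are now level and centred between the fingers.

Call:
move_arm --series '[{"ax": 0,"ay": 0,"az": 0,"dx": 0,"dy": 0,"dz": 0,"fingers": 9.4},{"ax": 0,"ay": 0,"az": 0,"dx": 0,"dy": 0,"dz": 0,"fingers": 9.4}]'

```text
time: 48.5
ee_pos: [598.4, 303.9, 139.0]
tool_rot: [[-0.121, 0.004, -0.993], [0.993, 0.001, -0.121], [0.001, -1.0, -0.004]]
force: [0.8, -0.2, 1.2]
gripper_width: 93.6
```

```bash
python3 - <<'E'
from h import *
s=manip.get_state(); print(s['ee_pos'],np.degrees(np.arctan2(*s['tool_rot'][1::-1,0])),s['force'])
f,K,C=snap("wrist")
hsv=cv2.cvtColor(f,cv2.COLOR_RGB2HSV); m=cv2.inRange(hsv,(5,170,60),(18,255,255)); m[:,:200]=0; m[:,340:]=0
n,l,st,c=cv2.connectedComponentsWithStats(m)
for i in range(1,n):
    if st[i,4]>15: print(st[i].tolist(),c[i].round(1),ray(K,C,*c[i],95).round(1))
cv2.imwrite("pics/w39c.png",cv2.cvtColor(cv2.resize(f[160:280,210:350],None,fx=5,fy=5,interpolation=cv2.INTER_CUBIC),cv2.COLOR_RGB2BGR))
print(proj(K,C,[597.5,303.1,110]),[ray(K,C,277,v,110).round(1) for v in (240,244)])
E
```

```text
[598.44887386 303.87829998 138.97075085] 96.94768076337269 [ 0.8355799  -0.16124623  1.19072515]
[304, 215, 11, 30, 202] [308.9 230.5] [595.3 329.1  95. ]
[239, 220, 10, 26, 218] [243.2 232.1] [602.9 277.4  95. ]
[275.90416454 236.54997009] [array([600.2, 304.2, 110. ]), array([603.4, 304.6, 110. ])]
```

View pics/w39c.png

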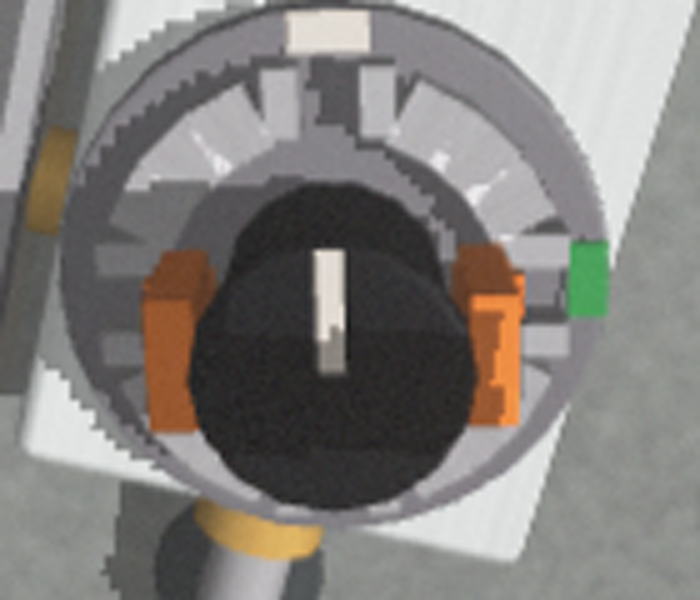

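Call:
move_arm --series '[{"ax": 0,"ay": 0,"az": 0,"dx": 0,"dy": 0,"dz": -2.5,"fingers": 9.4},{"ax": 0,"ay": 0,"az": 0,"dx": 0,"dy": 0,"dz": -4.5,"fingers": 9.4},{"ax": 0,"ay": 0,"az": 0,"dx": 0,"dy": 0,"dz": -5.2,"fingers": 9.4},{"ax": 0,"ay": 0,"az": 0,"dx": 0,"dy": 0,"dz": -5.2,"fingers": 9.4},{"ax": 0,"ay": 0,"az": 0,"dx": 0,"dy": 0,"dz": -5.2,"fingers": 9.4},{"ax": 0,"ay": 0,"az": 0,"dx": 0,"dy": 0,"dz": -5.2,"fingers": 9.4}]'

```text
time: 49.15
ee_pos: [598.1, 303.7, 86.0]
tool_rot: [[-0.122, 0.003, -0.993], [0.993, 0.001, -0.122], [0.0, -1.0, -0.003]]
force: [0.8, 0.6, 0.2]
gripper_width: 94.2
```

Call:
move_arm --series '[{"ax": 0,"ay": 0,"az": 0,"dx": -0.1,"dy": -0.1,"dz": -0.8,"fingers": 9.4},{"ax": 0,"ay": 0,"az": 0,"dx": -0.1,"dy": -0.1,"dz": -0.8,"fingers": 6},{"ax": 0,"ay": 0,"az": 0,"dx": -0.1,"dy": -0.1,"dz": -0.8,"fingers": 4},{"ax": 0,"ay": 0,"az": 0,"dx": -0.1,"dy": -0.1,"dz": -0.8,"fingers": 4},{"ax": 0,"ay": 0,"az": 0,"dx": -0.1,"dy": -0.1,"dz": -0.8,"fingers": 4},{"ax": 0,"ay": 0,"az": 0,"dx": -0.1,"dy": -0.1,"dz": -0.8,"fingers": 4},{"ax": 0,"ay": 0,"az": 0,"dx": -0.1,"dy": -0.1,"dz": -0.8,"fingers": 4},{"ax": 0,"ay": 0,"az": 0,"dx": -0.1,"dy": -0.1,"dz": -0.8,"fingers": 4}]' --squeeze 25

```text
time: 49.95
ee_pos: [596.2, 301.8, 76.7]
tool_rot: [[-0.122, 0.0, -0.993], [0.993, -0.001, -0.122], [-0.001, -1.0, 0.0]]
force: [-1.1, -3.5, 2.5]
gripper_width: 45.0
```

```bash
python3 - <<'E'
from h import *
s=manip.get_state(); print(s['ee_pos'],np.degrees(np.arctan2(*s['tool_rot'][1::-1,0])),s['force'],s['wrist_torque'],s['gripper_width'])
f,K,C=snap("wrist","w40.png")
E
```

```text
[596.20617095 301.78769038  76.67717114] 97.01696771457459 [-1.08049433 -3.53839099  2.4634552 ] [-0.53164603 -0.0249247   0.04733885] 44.971400804314115
```

View pics/w40.png

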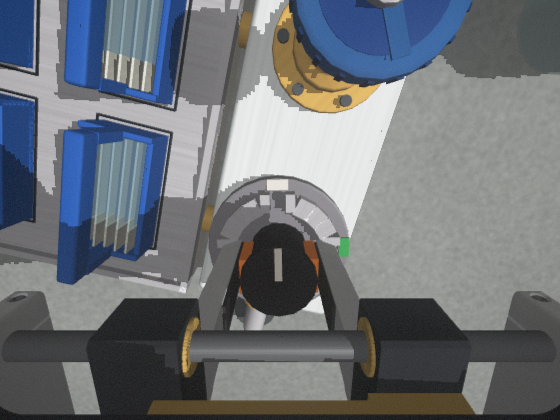

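Both tabs are fully pressed, with the opening at 45 mm. Turning clockwise.

Call:
move_arm --series '[{"ax": 0,"ay": 0,"az": -7,"dx": 0,"dy": 0,"dz": 0,"fingers": 4},{"ax": 0,"ay": 0,"az": -14,"dx": 0,"dy": 0,"dz": 0,"fingers": 4},{"ax": 0,"ay": 0,"az": -21,"dx": 0,"dy": 0,"dz": 0,"fingers": 4},{"ax": 0,"ay": 0,"az": -28,"dx": 0,"dy": 0,"dz": 0,"fingers": 4}]'

```text
time: 50.4
ee_pos: [596.3, 303.0, 76.7]
tool_rot: [[0.363, 0.001, -0.932], [0.932, 0.001, 0.363], [0.002, -1.0, -0.0]]
force: [-0.4, 1.1, 1.0]
gripper_width: 44.7
```

```bash
python3 - <<'E'
from h import *
s=manip.get_state(); print(s['ee_pos'],np.degrees(np.arctan2(*s['tool_rot'][1::-1,0])),s['force'],s['wrist_torque'],s['gripper_width'])
f,K,C=snap("wrist","w41.png")
E
```

```text
[596.31233578 303.02693527  76.68808481] 68.72218137480417 [-0.37371065  1.09790714  1.00182089] [ 0.27286008 -0.09475925  0.13334304] 44.67920554073231
```

View pics/w41.png

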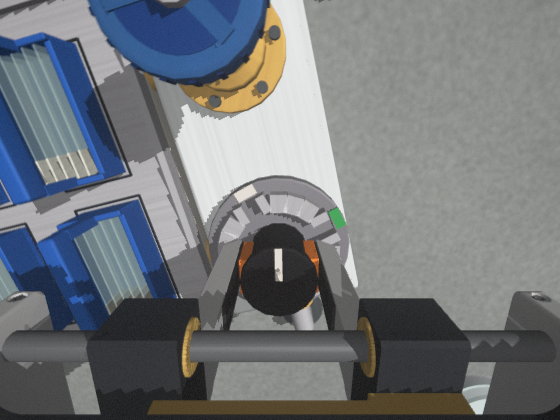

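Call:
move_arm --series '[{"ax": 0,"ay": 0,"az": -7,"dx": 0,"dy": 0,"dz": 0,"fingers": 4},{"ax": 0,"ay": 0,"az": -14,"dx": 0,"dy": 0,"dz": 0,"fingers": 4},{"ax": 0,"ay": 0,"az": -21,"dx": 0,"dy": 0,"dz": 0,"fingers": 4},{"ax": 0,"ay": 0,"az": -28,"dx": 0,"dy": 0,"dz": 0,"fingers": 4},{"ax": 0,"ay": 0,"az": -35,"dx": 0,"dy": 0,"dz": 0,"fingers": 4},{"ax": 0,"ay": 0,"az": -42,"dx": 0,"dy": 0,"dz": 0,"fingers": 4},{"ax": 0,"ay": 0,"az": -49,"dx": 0,"dy": 0,"dz": 0,"fingers": 4},{"ax": 0,"ay": 0,"az": -56,"dx": 0,"dy": 0,"dz": 0,"fingers": 4},{"ax": 0,"ay": 0,"az": -62,"dx": 0,"dy": 0,"dz": 0,"fingers": 4},{"ax": 0,"ay": 0,"az": -63,"dx": 0,"dy": 0,"dz": 0,"fingers": 4}]'

```text
time: 51.45
ee_pos: [598.3, 304.5, 76.8]
tool_rot: [[0.994, 0.007, -0.105], [0.105, 0.005, 0.994], [0.007, -1.0, 0.004]]
force: [6.5, 6.0, -4.1]
gripper_width: 45.1
```

```bash
python3 - <<'E'
from h import *
s=manip.get_state(); print(s['ee_pos'],np.degrees(np.arctan2(*s['tool_rot'][1::-1,0])),s['force'],s['wrist_torque'],s['gripper_width'])
f,K,C=snap("wrist","w42.png")
E
```

```text
[598.28535657 304.51782897  76.79890374] 6.045732312227519 [ 6.54974023  6.04905357 -4.12311447] [ 1.23003276 -1.3638981   0.46979604] 45.0525915984857
```

View pics/w42.png

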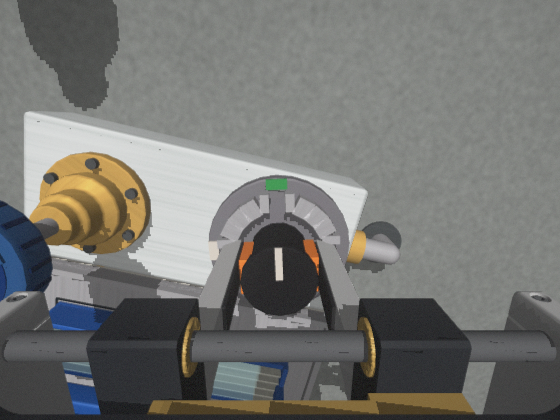

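Call:
move_arm --series '[{"ax": 0,"ay": 0,"az": -2,"dx": 0,"dy": 0,"dz": 0,"fingers": 4},{"ax": 0,"ay": 0,"az": -2,"dx": 0,"dy": 0,"dz": 0,"fingers": 4}]'

```text
time: 51.7
ee_pos: [598.3, 304.5, 76.8]
tool_rot: [[0.997, 0.007, -0.075], [0.075, 0.004, 0.997], [0.007, -1.0, 0.004]]
force: [7.9, 6.5, -4.0]
gripper_width: 45.6
```

```bash
python3 - <<'E'
from h import *
s=manip.get_state(); print(s['ee_pos'],np.degrees(np.arctan2(*s['tool_rot'][1::-1,0])),s['force'],s['wrist_torque'],s['gripper_width'])
E
```

```text
[598.29835589 304.52361234  76.7885205 ] 4.282232518299021 [ 7.94793689  6.52748456 -4.03571603] [ 1.23403505 -1.39747801  1.10094405] 45.5998704437082
```

Torque has risen to 1.1 N m, so the knob is on its stop. I'll release, wait, lift clear and look.

Call:
move_arm --series '[{"ax": 0,"ay": 0,"az": 0,"dx": 0,"dy": 0,"dz": 0,"fingers": 9.4},{"ax": 0,"ay": 0,"az": 0,"dx": 0,"dy": 0,"dz": 0,"fingers": 9.4},{"ax": 0,"ay": 0,"az": 0,"dx": 0,"dy": 0,"dz": 0,"fingers": 9.4},{"ax": 0,"ay": 0,"az": 0,"dx": 0,"dy": 0,"dz": 0,"fingers": 9.4},{"ax": 0,"ay": 0,"az": 0,"dx": 0,"dy": 0,"dz": 4,"fingers": 9.4},{"ax": 0,"ay": 0,"az": 0,"dx": 0,"dy": 0,"dz": 8,"fingers": 9.4},{"ax": 0,"ay": 0,"az": 0,"dx": 0,"dy": 0,"dz": 12,"fingers": 9.4},{"ax": 0,"ay": 0,"az": 0,"dx": 0,"dy": 0,"dz": 12,"fingers": 9.4},{"ax": 0,"ay": 0,"az": 0,"dx": 0,"dy": 0,"dz": 12,"fingers": 9.4}]'

```text
time: 52.6
ee_pos: [596.1, 302.0, 197.0]
tool_rot: [[0.998, 0.001, -0.07], [0.07, -0.0, 0.998], [0.001, -1.0, -0.0]]
force: [0.0, -0.3, -1.6]
gripper_width: 94.3
```

```bash
python3 - <<'E'
from h import *
s=manip.get_state(); print(s['time'],s['ee_pos'],np.degrees(np.arctan2(*s['tool_rot'][1::-1,0])),s['force'],s['gripper_width'])
f,K,C=snap("wrist","w43.png"); cv2.imwrite("pics/w43c.png",cv2.cvtColor(cv2.resize(f[150:270,210:350],None,fx=5,fy=5,interpolation=cv2.INTER_CUBIC),cv2.COLOR_RGB2BGR))
f,K,C=snap("scene","s43.png")
E
```

```text
52.6 [596.14766406 302.01727274 196.96077647] 4.0018178827789415 [ 0.01601194 -0.28526357 -1.62821159] 94.33499339671951
```

View pics/w43c.png

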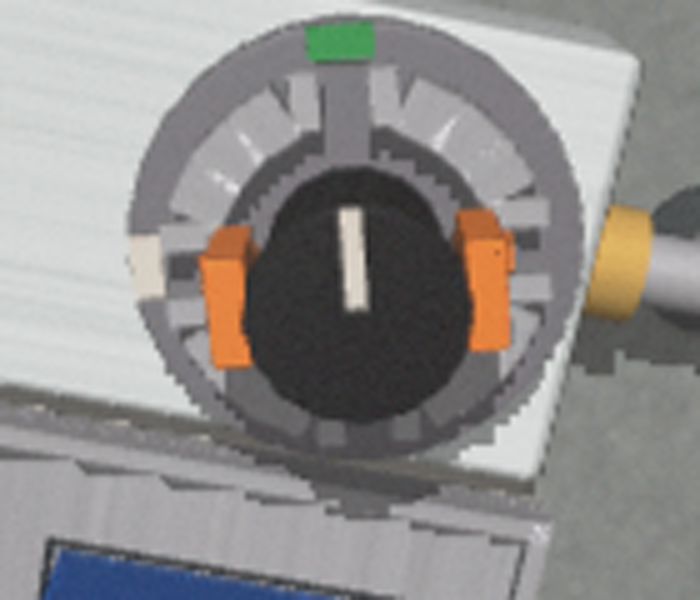

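View pics/s43.png

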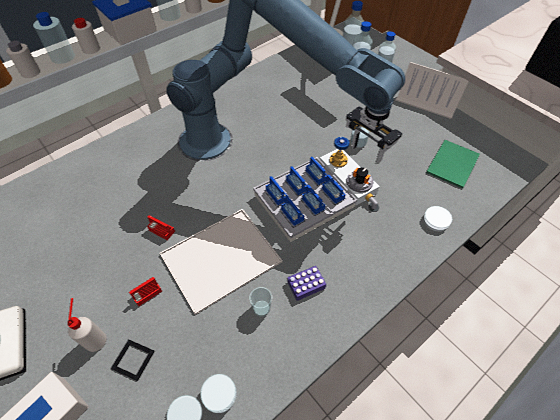

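Call:
move_arm --series '[{"ax": 0,"ay": 0,"az": 0,"dx": 0,"dy": 0,"dz": 4.5,"fingers": 9.4},{"ax": 0,"ay": 0,"az": -8,"dx": -2,"dy": -2,"dz": 4.5,"fingers": 9.4},{"ax": 0,"ay": 0,"az": -16,"dx": -4,"dy": -4,"dz": 4.5,"fingers": 9.4},{"ax": 0,"ay": 0,"az": -24,"dx": -6,"dy": -6,"dz": 4.5,"fingers": 9.4},{"ax": 0,"ay": 0,"az": -32,"dx": -8,"dy": -8,"dz": 4.5,"fingers": 9.4},{"ax": 0,"ay": 0,"az": -40,"dx": -10,"dy": -10,"dz": 4.5,"fingers": 9.4},{"ax": 0,"ay": 0,"az": -48,"dx": -12,"dy": -12,"dz": 4.5,"fingers": 9.4},{"ax": 0,"ay": 0,"az": -56,"dx": -14,"dy": -14,"dz": 4.5,"fingers": 9.4},{"ax": 0,"ay": 0,"az": -64,"dx": -16,"dy": -16,"dz": 4.5,"fingers": 9.4},{"ax": 0,"ay": 0,"az": -72,"dx": -16.8,"dy": -18,"dz": 4.5,"fingers": 9.4},{"ax": 0,"ay": 0,"az": -80,"dx": -16.8,"dy": -19.8,"dz": 4.5,"fingers": 9.4},{"ax": 0,"ay": 0,"az": -88,"dx": -16.8,"dy": -19.8,"dz": 4.5,"fingers": 9.4}]'

```text
time: 53.9
ee_pos: [426.7, 102.8, 239.1]
tool_rot: [[0.097, -0.004, 0.995], [-0.995, -0.0, 0.097], [0.0, -1.0, -0.004]]
force: [-0.7, -0.1, 0.6]
gripper_width: 93.8
```

Call:
move_arm --series '[{"ax": 0,"ay": 0,"az": -8,"dx": 0,"dy": 0,"dz": 0,"fingers": 9.4},{"ax": 0,"ay": 0,"az": -13,"dx": 0,"dy": 0,"dz": 0,"fingers": 9.4},{"ax": 0,"ay": 0,"az": -13,"dx": 0,"dy": 0,"dz": 0,"fingers": 9.4},{"ax": 0,"ay": 0,"az": -13,"dx": 0,"dy": 0,"dz": 0,"fingers": 9.4}]'

```text
time: 54.3
ee_pos: [427.3, 104.3, 239.8]
tool_rot: [[-0.12, -0.003, 0.993], [-0.993, -0.0, -0.12], [0.0, -1.0, -0.003]]
force: [0.4, -0.1, 0.2]
gripper_width: 94.0
```

```bash
python3 - <<'E'
from h import *
s=manip.get_state(); print(s['time'],s['ee_pos'],np.degrees(np.arctan2(*s['tool_rot'][1::-1,0])),s['force'],s['gripper_width'])
f,m,o=bars("wrist",z=111,minA=150,fn="w44.png"); [print(x) for x in o]
f,K,C=snap("top","t44.png"); cv2.imwrite("pics/t44c.png",cv2.cvtColor(cv2.resize(f[165:290,155:445],None,fx=2.7,fy=2.7,interpolation=cv2.INTER_CUBIC),cv2.COLOR_RGB2BGR))
E
```

```text
54.3 [427.26036489 104.29575186 239.81680396] -96.88988182160091 [ 0.43176398 -0.08631651  0.19962836] 94.00044985309454
([167.0, 64.0], 1092, 569.8, 193.1, 82.0, 11.8, -7.8)
([260.0, 65.0], 1238, 558.8, 109.7, 82.3, 21.2, -9.0)
([349.0, 69.0], 1753, 547.1, 26.3, 82.7, 40.1, -10.7)
([178.0, 170.0], 822, 468.4, 205.2, 82.4, 11.8, -6.7)
([262.0, 170.0], 957, 457.7, 121.2, 83.5, 21.9, -5.1)
([335.0, 158.0], 714, 452.2, 39.5, 72.6, 35.1, -26.6)
([28.0, 186.0], 560, 471.2, 361.7, 58.6, 35.8, -39.4)
([348.0, 195.0], 406, 423.5, 29.0, 41.0, 19.7, -8.1)
```

View pics/w44.png

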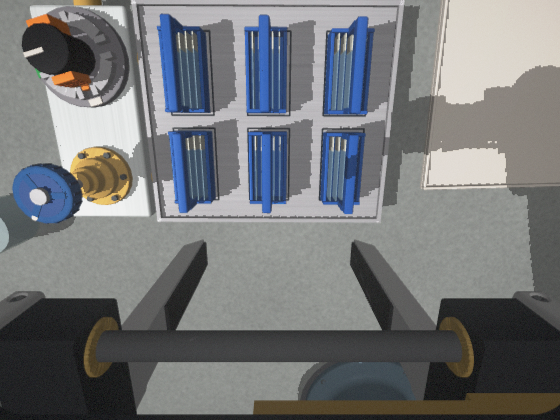

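View pics/t44c.png

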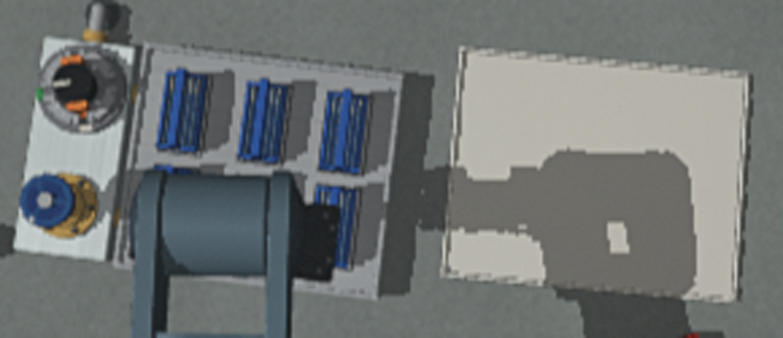

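All six carriers sit inside their outlines, at px (185,70), (268,70), (347,70), (194,170), (268,168) and (341,170). The selector line points at green, the wheel stands raised and the gripper is clear, so I'm handing in.

```bash
python3 - <<'E'
from bench import manip
print(manip.finish_job())
E
```

```text
the job is handed in; nothing more can be done
None
```

The job is finished and handed in at about 54 s of the 210 s allowed. No verdict was reported.

- **Carriers:** I moved all six blue carriers from the tray onto the drying plate, one per slot. The slot4 carrier was found knocked about 3 cm aside part-way through, so I picked it up and reset it. In the last wrist picture all six sit inside their etched outlines. Where a handle could be measured cleanly, it was within about 3 mm of the slot centre and about 1° of the slot direction. The other handles merged with the rack in the colour mask, so I judged those by eye.
- **Flow valve:** I turned the handwheel about 514° anticlockwise in two grips. It then pushed back at about 0.9 N m against its stop, and the nut height read about 156 mm against 157 expected when fully open.
- **Air selector:** Its marks sit about 14° off the station's axes, so I lined the gripper up to the tabs themselves. With both tabs pressed fully in (45 mm opening), I turned the knob about 90° clockwise to its stop. After release the white line points at the green mark, and the tabs measure about 58 mm across, which is fully out.
- **Disagreements:** Measured height and position differed from the commanded values by a few millimetres while the arm was settling or gripping. I went by settled readings, contact forces and pictures instead.
- **Bystanders:** The arm did not work near the bottle, beaker, tube rack or red look-alikes. The last scene picture shows the beaker, rack and look-alikes where they were, but the arm hid the bottle there. I last saw it upright during the valve turning.

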